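# Load the lantern drying station

## Task

The drying station is running: first turn its red isolator handle fully off. With the power off, hang both painted lanterns by their handle bars, each on its own forked hook of the rack, and set every wooden lantern cap upright in the tray, each centred on its own marked square with its sides parallel to the square. Once everything is loaded turn the isolator fully back on; never let a lantern tip over, and leave the jars, brush and glue bottle where they are.

Things in the scene. Friction and masses are not known exactly. Their poses are not given: they have to be found in the camera images.
- isolator (a joint): power isolator handle, rad: 0 = ON (handle's white line at the green dot), 1.4 = OFF (white line at the white mark). Spring detents pull it to the nearer of these two stops. Growing = counter-clockwise seen from above.
- isolator_grip (a point): on the vertical axis of the isolator's red handle, 80 above the bench; the handle is a bar 76 long (this frame's x, turning with it), 16 wide (y), from 59 to 93 above the bench; the box under it is 100 x 100 x 50, grey with a yellow top. The white line points to this frame's -x.
- fork0 (a point): fork 0 of the fixed steel drying rack: point where the middle of a lantern's handle bar lies when hung, 221 above the bench, z up. Two level prongs 8 thick, at y = -32 and +32, tops at 214, run along x; the bar lies across both, parallel to y. Their free ends at x = -36 turn up to 226 above the bench; post at x = +90, 216 high. The two forks stand 140 apart in y.
- fork1 (a point): fork 1 of the fixed steel drying rack: point where the middle of a lantern's handle bar lies when hung, 221 above the bench, z up. Two level prongs 8 thick, at y = -32 and +32, tops at 214, run along x; the bar lies across both, parallel to y. Their free ends at x = -36 turn up to 226 above the bench; post at x = +90, 216 high. The two forks stand 140 apart in y.
- tray: fixed white drying tray 180 x 180, floor 4 thick, rim 4 thick and 14 high, with four blue-edged marked squares (70 x 70) in a 2 x 2 grid. Origin: centre of the underside; x, y along its sides.
- square0 (a point): centre of a marked square, on the tray's floor (4 above the bench); axes of the tray
- square1 (a point): centre of a marked square, on the tray's floor (4 above the bench); axes of the tray
- square2 (a point): centre of a marked square, on the tray's floor (4 above the bench); axes of the tray
- square3 (a point): centre of a marked square, on the tray's floor (4 above the bench); axes of the tray
- cap0: lantern cap 0: square wooden plate 62 x 62 x 14 with a square red stem 22 x 22 on its middle up to 56 above the underside (grip the stem). Origin: centre of the underside; z up, x and y along the sides of plate and stem. May be absent (2 to 4 caps are present).
- cap1: lantern cap 1: square wooden plate 62 x 62 x 14 with a square red stem 22 x 22 on its middle up to 56 above the underside (grip the stem). Origin: centre of the underside; z up, x and y along the sides of plate and stem. May be absent (2 to 4 caps are present).
- cap2: lantern cap 2: square wooden plate 62 x 62 x 14 with a square red stem 22 x 22 on its middle up to 56 above the underside (grip the stem). Origin: centre of the underside; z up, x and y along the sides of plate and stem. May be absent (2 to 4 caps are present).
- cap3: lantern cap 3: square wooden plate 62 x 62 x 14 with a square red stem 22 x 22 on its middle up to 56 above the underside (grip the stem). Origin: centre of the underside; z up, x and y along the sides of plate and stem. May be absent (2 to 4 caps are present).
- lantern_yellow: yellow, dark framed lantern, six-sided body 84 wide, 84 high, with a rigid handle: a straight dark wooden bar along the lantern's y, 12 wide (x), 14 high, 104 long, centred 155 above the underside, on thin wire uprights at y = -48 and +48; 55 free under the bar for the prongs (the body is wider than the fork: bring it in from the front, along +x). Origin: centre of the underside, z up.
- lantern_yellow_bar (a point): centre of the yellow lantern's handle bar
- lantern_white: white, brass framed lantern, six-sided body 84 wide, 84 high, with a rigid handle: a straight dark wooden bar along the lantern's y, 12 wide (x), 14 high, 104 long, centred 155 above the underside, on thin wire uprights at y = -48 and +48; 55 free under the bar for the prongs (the body is wider than the fork: bring it in from the front, along +x). Origin: centre of the underside, z up.
- lantern_white_bar (a point): centre of the white lantern's handle bar
- jar_red: bystander, not to be disturbed: closed red paint jar with white cap, 54 dia x 65 high; origin: centre of its underside
- jar_green: bystander, not to be disturbed: closed amber glass jar with green cap, 52 dia x 60 high; origin: centre of its underside
- jar_white: bystander, not to be disturbed: closed blue jar with white cap and paper label, 54 dia x 65 high; origin: centre of its underside
- brush: bystander, not to be disturbed: paint brush lying on the bench, 200 long; origin: centre of its underside
- glue: bystander, not to be disturbed: white glue bottle with red cap, 60 dia x 150 high; origin: centre of its underside
Not all that is in view belongs to the job. Leave any blue look-alike of the part that bears isolator alone.

How it is judged:
On the way, in this order (a step that is already met when the one before it is completed fails the run):
1. the isolator is turned off (value of joint isolator above 1.28 rad), for 0.2 s.
2. with the isolator still off, both lanterns hang on the forks and all present caps sit on their squares, released (value of joint isolator above 1.28 rad and (horizontal distance between cap0 and square0 below 0.014 m or horizontal distance between cap0 and square1 below 0.014 m or horizontal distance between cap0 and square2 below 0.014 m or horizontal distance between cap0 and square3 below 0.014 m) and z of each of cap0, cap1, cap2, cap3 in the frame of tray below 0.009 m and angle between each of cap0, cap1, cap2, cap3's own z axis and vertical below 0.1 rad and (angle between the x axis of cap0 and the x axis of tray, either way round below 0.2 rad or angle between the x axis of cap0 and the y axis of tray, either way round below 0.2 rad) and linear speed of each of cap0, cap1, cap2, cap3 below 0.02 m/s and contact force between each of cap0, cap1, cap2, cap3, lantern_yellow, lantern_white and the fingers below 0.1 N and (horizontal distance between cap1 and square0 below 0.014 m or horizontal distance between cap1 and square1 below 0.014 m or horizontal distance between cap1 and square2 below 0.014 m or horizontal distance between cap1 and square3 below 0.014 m) and (angle between the x axis of cap1 and the x axis of tray, either way round below 0.2 rad or angle between the x axis of cap1 and the y axis of tray, either way round below 0.2 rad) and (horizontal distance between cap2 and square0 below 0.014 m or horizontal distance between cap2 and square1 below 0.014 m or horizontal distance between cap2 and square2 below 0.014 m or horizontal distance between cap2 and square3 below 0.014 m) and (angle between the x axis of cap2 and the x axis of tray, either way round below 0.2 rad or angle between the x axis of cap2 and the y axis of tray, either way round below 0.2 rad) and (horizontal distance between cap3 and square0 below 0.014 m or horizontal distance between cap3 and square1 below 0.014 m or horizontal distance between cap3 and square2 below 0.014 m or horizontal distance between cap3 and square3 below 0.014 m) and (angle between the x axis of cap3 and the x axis of tray, either way round below 0.2 rad or angle between the x axis of cap3 and the y axis of tray, either way round below 0.2 rad) and ((distance between lantern_yellow_bar and fork0 below 0.05 m and z of lantern_yellow_bar in the frame of fork0 between -0.01 and 0.01 m and angle between the y axis of lantern_yellow and the y axis of fork0, either way round below 0.3 rad) or (distance between lantern_yellow_bar and fork1 below 0.05 m and z of lantern_yellow_bar in the frame of fork1 between -0.01 and 0.01 m and angle between the y axis of lantern_yellow and the y axis of fork1, either way round below 0.3 rad)) and angle between each of lantern_yellow, lantern_white's own z axis and vertical below 0.2 rad and linear speed of each of lantern_yellow, lantern_white below 0.03 m/s and ((distance between lantern_white_bar and fork0 below 0.05 m and z of lantern_white_bar in the frame of fork0 between -0.01 and 0.01 m and angle between the y axis of lantern_white and the y axis of fork0, either way round below 0.3 rad) or (distance between lantern_white_bar and fork1 below 0.05 m and z of lantern_white_bar in the frame of fork1 between -0.01 and 0.01 m and angle between the y axis of lantern_white and the y axis of fork1, either way round below 0.3 rad))), for 0.2 s.
3. the isolator is turned on again (value of joint isolator below 0.12 rad), for 0.2 s.
At the end, for the whole second after the job is handed in: Isolator on (below 0.12 rad); each lantern at rest, bar across its own fork (within 50 mm of its point, 10 mm in height, 0.3 rad parallel, tilt under 0.2 rad); each present cap flat in the tray, centre within 14 mm of a square's, parallel within 0.2 rad; all released and still (value of joint isolator below 0.12 rad and (horizontal distance between cap0 and square0 below 0.014 m or horizontal distance between cap0 and square1 below 0.014 m or horizontal distance between cap0 and square2 below 0.014 m or horizontal distance between cap0 and square3 below 0.014 m) and z of each of cap0, cap1, cap2, cap3 in the frame of tray below 0.009 m and angle between each of cap0, cap1, cap2, cap3's own z axis and vertical below 0.1 rad and (angle between the x axis of cap0 and the x axis of tray, either way round below 0.2 rad or angle between the x axis of cap0 and the y axis of tray, either way round below 0.2 rad) and linear speed of each of cap0, cap1, cap2, cap3 below 0.02 m/s and contact force between each of cap0, cap1, cap2, cap3, lantern_yellow, lantern_white and the fingers below 0.1 N and (horizontal distance between cap1 and square0 below 0.014 m or horizontal distance between cap1 and square1 below 0.014 m or horizontal distance between cap1 and square2 below 0.014 m or horizontal distance between cap1 and square3 below 0.014 m) and (angle between the x axis of cap1 and the x axis of tray, either way round below 0.2 rad or angle between the x axis of cap1 and the y axis of tray, either way round below 0.2 rad) and (horizontal distance between cap2 and square0 below 0.014 m or horizontal distance between cap2 and square1 below 0.014 m or horizontal distance between cap2 and square2 below 0.014 m or horizontal distance between cap2 and square3 below 0.014 m) and (angle between the x axis of cap2 and the x axis of tray, either way round below 0.2 rad or angle between the x axis of cap2 and the y axis of tray, either way round below 0.2 rad) and (horizontal distance between cap3 and square0 below 0.014 m or horizontal distance between cap3 and square1 below 0.014 m or horizontal distance between cap3 and square2 below 0.014 m or horizontal distance between cap3 and square3 below 0.014 m) and (angle between the x axis of cap3 and the x axis of tray, either way round below 0.2 rad or angle between the x axis of cap3 and the y axis of tray, either way round below 0.2 rad) and ((distance between lantern_yellow_bar and fork0 below 0.05 m and z of lantern_yellow_bar in the frame of fork0 between -0.01 and 0.01 m and angle between the y axis of lantern_yellow and the y axis of fork0, either way round below 0.3 rad) or (distance between lantern_yellow_bar and fork1 below 0.05 m and z of lantern_yellow_bar in the frame of fork1 between -0.01 and 0.01 m and angle between the y axis of lantern_yellow and the y axis of fork1, either way round below 0.3 rad)) and angle between each of lantern_yellow, lantern_white's own z axis and vertical below 0.2 rad and linear speed of each of lantern_yellow, lantern_white below 0.03 m/s and ((distance between lantern_white_bar and fork0 below 0.05 m and z of lantern_white_bar in the frame of fork0 between -0.01 and 0.01 m and angle between the y axis of lantern_white and the y axis of fork0, either way round below 0.3 rad) or (distance between lantern_white_bar and fork1 below 0.05 m and z of lantern_white_bar in the frame of fork1 between -0.01 and 0.01 m and angle between the y axis of lantern_white and the y axis of fork1, either way round below 0.3 rad))); the robot touches nothing.
It fails at once if a lantern is tipped over (tilted by more than 0.9 rad) (angle between any of lantern_yellow, lantern_white's own z axis and vertical above 0.9 rad).
It fails at once if a jar, the brush or the glue bottle is moved by more than 40 mm (distance of any of jar_red, jar_green, jar_white, brush, glue from where it was at the start of the episode above 0.04 m).
Of cap0, cap1, cap2, cap3 only 2 to 4 are there at a start; the rules pass over those that are not, and their reading is None.
At some moment in a run one of cap0, cap1, cap2, cap3 may be knocked a few centimetres aside while the robot is not near it.
It also fails if it takes over 210 s, if anything falls off the work surface, if the arm or the gripper's body presses on something with over 40 N, if the wrist force passes 120 N, or if a joint passes its speed limit or range.

## Robot

A 6-joint arm with a two-finger parallel gripper is mounted at the origin on the work surface. World frame = base frame: x ahead of the robot, y to its left, z up, the work surface at z = 0. Lengths are in m, angles in rad, forces in N, time in s.
With the tool pointing down it reaches from about 0.375 to 0.9 m from the base axis. Payload 3.1 kg.
Tool frame: the origin (TCP) lies at the very end of the fingers, on their centre line; the grasp point (between the pads) lies 19 mm behind it; x points along the fingers, y is the direction in which the jaws open and shut, and the axes are right-handed (so a half turn about x gives the same grasp; the last joint's range is limited). The gripper opens to 85 mm and grips with 20 to 120 N. Pads are 22 mm wide; open, the fingers measure 114 mm over their backs; the gripper's body (76 mm by 85 mm) begins 54 mm behind the grasp point. The pads swing forward as they close: fully open they stand 13 mm farther back than shut.
Start: joints at [-0.178, 0.527, 1.433, -0, 1.181, -0.178], TCP at [0.625, 0, 0.193] pointing down, gripper open.
Joint ranges: [-3.08, 3.08], [-0.75, 2.2], [0.22, 2.44], [-1.43, 4.57], [0, 2.65], [-2.85, 2.85]. Speed limits (rad/s): [2.79, 2.79, 3.14, 3.14, 3.14, 3.14].

## Interface

Orientations are given as a unit quaternion [x, y, z, w].
In Python, from station import manip gives the robot as it stands.
- The arm moves only by the shell command python3 -m jog 'ROWS' [FORCE]. ROWS is a JSON object of lists of equal length, an entry for each row: "linear": the shift along the tool's x, y, z in cm, a list of three; "twist": the turn about the tool's x in rad; "claw": the opening, from -1 (shut) to 1 (fully open). A call has 1 to 20 rows; each row is the pose to reach, as a shift and turn from the pose commanded when the call began, along the tool's axes at that moment; what a row does not reach only later rows make up. A row lasts 1/12 s, in which the tool goes at most 41.7 mm and 7.16 degrees, less where a joint would pass 70% of its speed; a pose out of reach is approached as far as the arm can. A call with a gripper value outside its range is refused whole. The fingers move at their own pace and stop on an object; FORCE is the grip in N (left out, the last holds). Time passes only in rows, so rows that repeat a pose let the fingers close. It gives the time, the measured TCP pose, the force and the opening at its end, in the units of the state.
- manip.sense(): the state, without advancing time (a new reading comes with each control period).
- manip.snapshot(name): name is "scene" or "side" or "wrist"; returns a dict with "pixels" (400x640x3 uint8, red, green, blue), "camera_matrix" (3x3 intrinsics, pixels), "R" (3x3) and "t" (3): a world point X has camera coordinates R X + t. Camera axes: x right, y down, z forward; pixel columns grow to the right and rows downward; lengths in m; the calibration is good to about 2 mm. A picture is of the moment at which its call begins. There is no depth.
- manip.sign_off(): hands the job in, once; it reports no verdict.
The state is a dict: "t": time; "q": joint angles; "qd": joint speeds; "tau": joint torques, N m; "tcp_pos": TCP position; "tool_rot": TCP orientation; "force": force on the tool from outside, world axes, zero at the start; "ft_torque": the same for the moment, N m; "finger_gap": opening from 0.0 (shut) to 1.0 (fully open).
Only numpy, scipy, OpenCV 4.12 (cv2) and the standard library are available. Lean on these libraries where they do the work, as an engineer would, in place of code of your own. Each camera call takes 0.05 s, during which the arm holds its last target.

## Working session

There is one attempt and no reset: what is moved stays moved. The work goes in short steps, Python scripts to look and compute and a shell command to move; the robot and the scene stay as the last step left them, time stands still between calls to the robot, and variables do not carry over. Pictures are saved under pics/ and viewed, and the job is handed in when it is done.

```bash
ls; mkdir -p pics; python3 - <<'E'
from station import manip
import cv2,numpy as np
for n in ["scene","side","wrist"]:
    s=manip.snapshot(n)
    cv2.imwrite(f"pics/{n}0.png",s["pixels"][:,:,::-1])
    print(n,np.round(s["camera_matrix"],1).tolist(),np.round(s["R"],3).tolist(),np.round(s["t"],3).tolist())
print(manip.sense())
E
```

```text
pics
scene [[394.2, 0.0, 314.8], [0.0, 394.2, 197.6], [0.0, 0.0, 1.0]] [[-0.091, 0.996, -0.019], [0.543, 0.034, -0.839], [-0.835, -0.087, -0.544]] [0.034, -0.153, 1.492]
side [[510.6, 0.0, 315.4], [0.0, 510.6, 199.9], [0.0, 0.0, 1.0]] [[-0.995, -0.096, -0.018], [-0.063, 0.767, -0.638], [0.075, -0.634, -0.769]] [0.503, 0.101, 1.491]
wrist [[347.3, 0.0, 320.0], [0.0, 347.3, 197.4], [0.0, 0.0, 1.0]] [[1.0, 0.0, -0.003], [0.001, -0.964, 0.265], [-0.003, -0.265, -0.964]] [-0.623, -0.034, 0.379]
{'t': 0.15, 'q': array([-1.78501796e-01,  5.28279930e-01,  1.43364829e+00,  2.23566816e-05,
        1.18140556e+00, -1.78492843e-01]), 'qd': array([-0.00073529, -0.00213556, -0.00393205, -0.00013605,  0.00035259,
        0.00108944]), 'tau': array([ 1.17890530e-03, -4.42742836e+01, -1.78276026e+01, -2.15643640e-04,
        5.61750654e-03, -9.84718270e-06]), 'tcp_pos': array([6.24363877e-01, 1.50150704e-04, 1.92328879e-01]), 'tool_rot': array([ 0.4996591 ,  0.50050527, -0.50034925,  0.49948563]), 'force': array([-0.10200822,  0.49168106,  0.14371259]), 'ft_torque': array([-0.04138621, -0.00792375, -0.05856176]), 'finger_gap': 0.9971315306641984}
```

View pics/scene0.png

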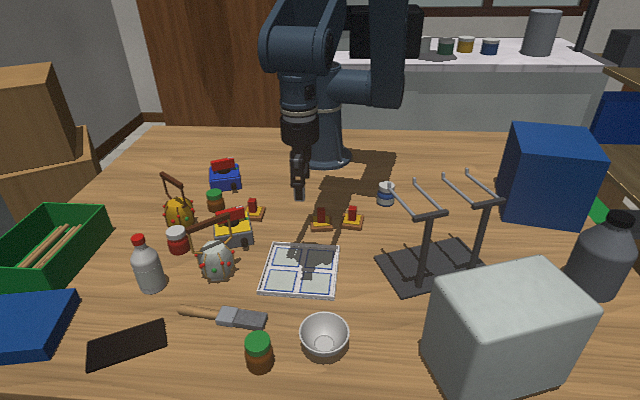

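View pics/side0.png

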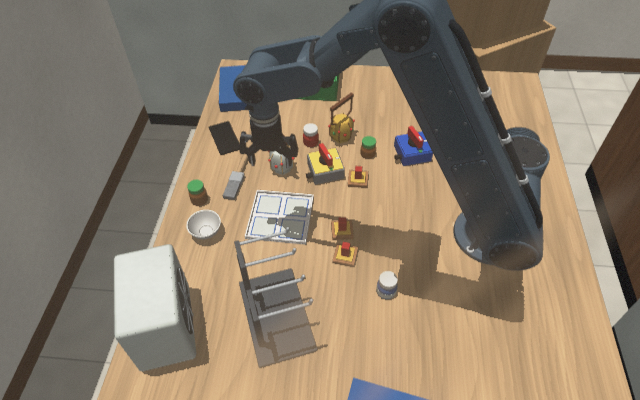

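View pics/wrist0.png

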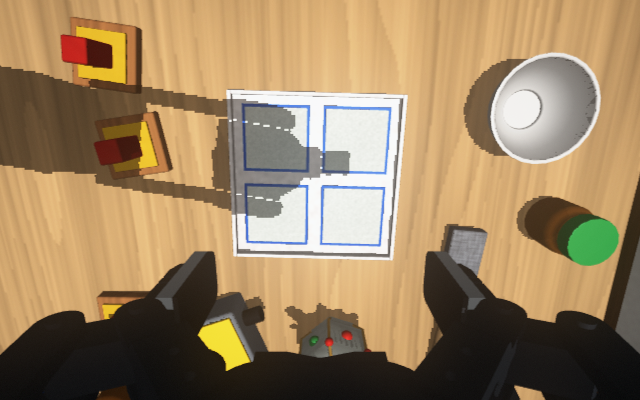

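```bash
cat > h.py <<'E'
from station import manip
import cv2,numpy as np
from scipy.optimize import least_squares
from scipy.spatial.transform import Rotation as Rot
def snap(n,f):
    s=manip.snapshot(n); cv2.imwrite(f"pics/{f}.png",s["pixels"][:,:,::-1]); np.savez(f"pics/{f}.npz",K=s["camera_matrix"],R=s["R"],t=s["t"],p=s["pixels"]); return s
def load(f):
    d=np.load(f"pics/{f}.npz"); return dict(camera_matrix=d["K"],R=d["R"],t=d["t"],pixels=d["p"])
def proj(s,X):
    X=np.atleast_2d(X).astype(float); c=X@np.array(s["R"]).T+s["t"]; p=c@np.array(s["camera_matrix"]).T; return p[:,:2]/p[:,2:]
def onz(s,uv,z):
    uv=np.atleast_2d(uv).astype(float); d=np.c_[uv,np.ones(len(uv))]@np.linalg.inv(s["camera_matrix"]).T@np.array(s["R"])
    C=-np.array(s["R"]).T@s["t"]; return C+d*((z-C[2])/d[:,2])[:,None]
def crop(f,x0,y0,x1,y1,k,out,draw=()):
    im=cv2.imread(f"pics/{f}.png")[y0:y1,x0:x1]; im=cv2.resize(im,None,fx=k,fy=k,interpolation=cv2.INTER_CUBIC)
    for uv in draw:
        for u,v in np.atleast_2d(uv): cv2.circle(im,(int((u+.5-x0)*k),int((v+.5-y0)*k)),2,(255,0,255),-1)
    for x in range((x0//10+1)*10,x1,10): cv2.line(im,(int((x-x0)*k),0),(int((x-x0)*k),6 if x%50 else 14),(0,255,0),1)
    for y in range((y0//10+1)*10,y1,10): cv2.line(im,(0,int((y-y0)*k)),(6 if y%50 else 14,int((y-y0)*k)),(0,255,0),1)
    cv2.imwrite(f"pics/{out}.png",im)
def tri(obs): # [(s,uv)..]
    def r(X): return np.concatenate([proj(s,X)[0]-uv for s,uv in obs])
    o=least_squares(r,[.6,0,.1]); return o.x,np.abs(o.fun).max()
def fit(pts,obs,x0): # pts: name->local xyz ; obs: [(s,{name:uv})]; pose x,y,yaw
    def r(p):
        R=Rot.from_euler('z',p[2]).as_matrix(); o=[]
        for s,m in obs:
            for k,uv in m.items(): o.append(proj(s,R@np.array(pts[k])+[p[0],p[1],0])[0]-uv)
        return np.concatenate(o)
    o=least_squares(r,x0,loss='soft_l1'); return o.x,np.round(r(o.x).reshape(-1,2),1)
def local(p,pts):
    R=Rot.from_euler('z',p[2]).as_matrix(); return np.atleast_2d(pts)@R.T+[p[0],p[1],p[3] if len(p)>3 else 0]
E
python3 - <<'E'
from h import *
for n in ["scene","side","wrist"]: snap(n,n+"1")
crop("side1",210,90,450,290,3.3,"c1"); crop("scene1",150,150,370,310,3.6,"c2"); crop("scene1",350,150,520,310,3.7,"c3"); crop("side1",220,220,360,370,4,"c4")
E
```

```text
(no output)
```

View pics/c1.png

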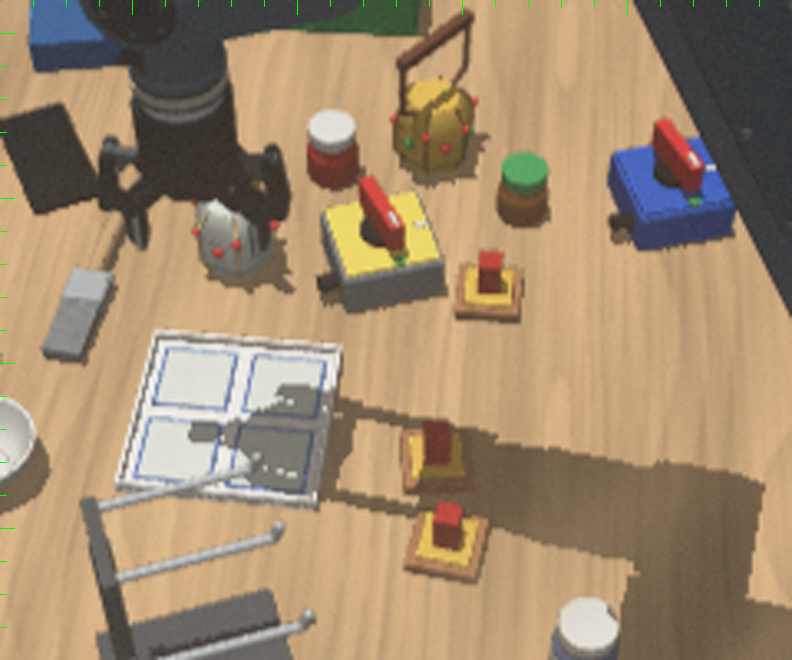

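View pics/c2.png

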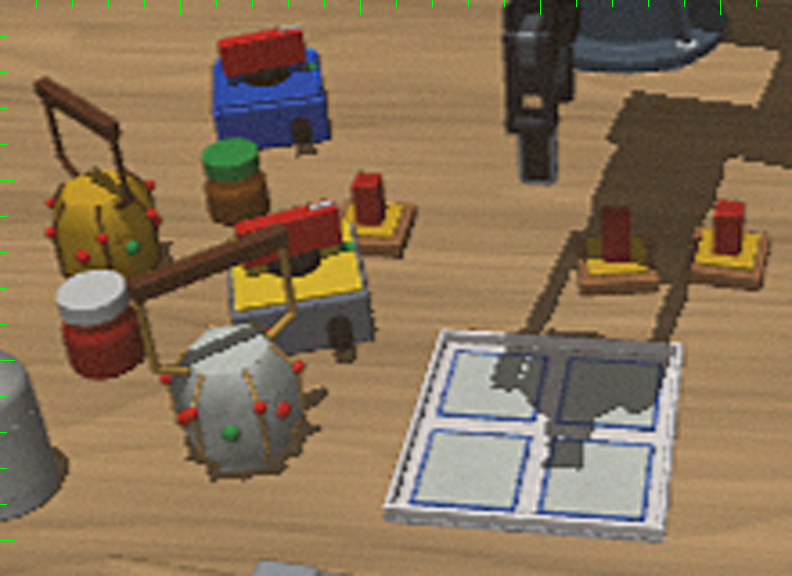

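View pics/c3.png

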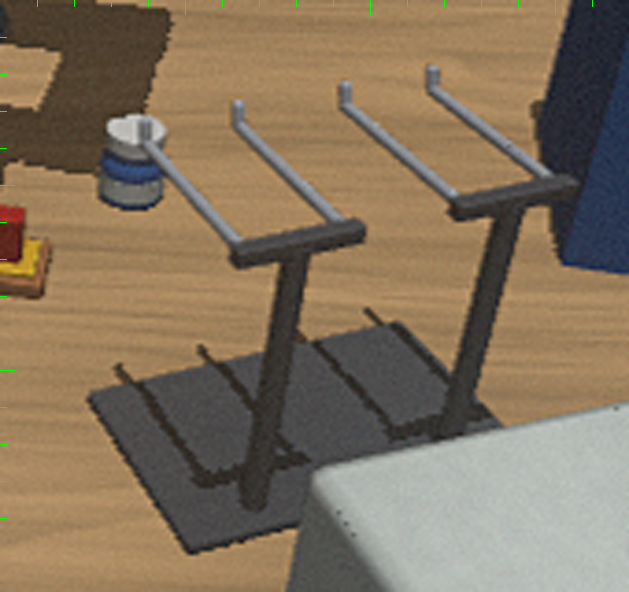

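View pics/c4.png

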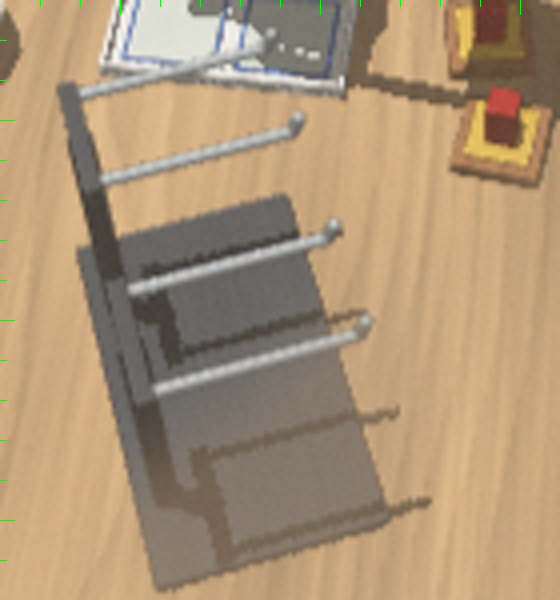

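```bash
python3 - <<'E'
from h import *
sd=load("side1"); sc=load("scene1")
c1=lambda *p:np.array(p)/3.3+[210,90]-.5
c2=lambda *p:np.array(p)/3.6+[150,150]-.5
c3=lambda *p:np.array(p)/3.7+[350,150]-.5
c4=lambda *p:np.array(p)/4+[220,220]-.5
R=lambda a:np.round(a,3).tolist()
print("iso top side",R(onz(sd,c1((323,210),(415,193),(442,257),(350,282)),.05)))
print("iso handle side",R(onz(sd,c1((368,181),(394,221)),.093)))
print("blue top side",R(onz(sd,c1((609,158),(706,139),(733,207),(637,232)),.05)))
print("capsA",R(onz(sd,c1((465,262),(522,262),(521,310),(457,308)),.014)))
print("capsB",R(onz(sd,c1((403,435),(463,432),(468,482),(405,480)),.014)))
print("capsC",R(onz(sd,c1((420,512),(488,514),(480,572),(408,562)),.014)))
print("tray side",R(onz(sd,c1((155,333),(342,347),(316,503),(119,486)),.014)))
print("tray scene",R(onz(sc,c2((444,330),(683,344),(663,535),(387,518)),.014)))
# bars: ends
for nm,a,b,e,f in [("yellow",(402,62),(470,17),(40,84),(116,132)),]:
    print(nm,"side",R(onz(sd,c1(a,b),.162)),"scene",R(onz(sc,c2(e,f),.162)))
print("white scene",R(onz(sc,c2((135,288),(284,235)),.158)))
# prong tips at .226
print("tips scene",R(onz(sc,c3((145,120),(238,103),(345,85),(432,68)),.226)))
print("tips side",R(onz(sd,c4((270,33),(298,117),(334,222),(366,318)),.226)))
print("jars: red",R(onz(sd,c1((333,128)),.065)),"green",R(onz(sd,c1((525,170)),.06)),"white",R(onz(sd,c1((588,620)),.065)))
E
```

```text
iso top side [[0.553, -0.241, 0.05], [0.466, -0.272, 0.05], [0.434, -0.187, 0.05], [0.518, -0.148, 0.05]]
iso handle side [[0.509, -0.241, 0.093], [0.48, -0.189, 0.093]]
blue top side [[0.276, -0.336, 0.05], [0.178, -0.372, 0.05], [0.156, -0.277, 0.05], [0.249, -0.235, 0.05]]
capsA [[0.412, -0.217, 0.014], [0.357, -0.221, 0.014], [0.356, -0.158, 0.014], [0.417, -0.156, 0.014]]
capsB [[0.456, 0.0, 0.014], [0.403, -0.007, 0.014], [0.396, 0.047, 0.014], [0.451, 0.05, 0.014]]
capsC [[0.435, 0.083, 0.014], [0.377, 0.08, 0.014], [0.381, 0.14, 0.014], [0.442, 0.135, 0.014]]
tray side [[0.7, -0.101, 0.014], [0.521, -0.098, 0.014], [0.526, 0.081, 0.014], [0.701, 0.077, 0.014]]
tray scene [[0.525, -0.099, 0.014], [0.529, 0.079, 0.014], [0.714, 0.074, 0.014], [0.712, -0.101, 0.014]]
yellow side [[0.484, -0.335, 0.162], [0.422, -0.407, 0.162]] scene [[0.434, -0.415, 0.162], [0.499, -0.33, 0.162]]
white scene [[0.671, -0.253, 0.158], [0.61, -0.176, 0.158]]
tips scene [[0.554, 0.188, 0.226], [0.53, 0.247, 0.226], [0.503, 0.316, 0.226], [0.478, 0.376, 0.226]]
tips side [[0.552, 0.19, 0.226], [0.527, 0.249, 0.226], [0.498, 0.318, 0.226], [0.474, 0.377, 0.226]]
jars: red [[0.554, -0.343, 0.065]] green [[0.359, -0.302, 0.06]] white [[0.294, 0.21, 0.065]]
```

```bash
python3 -m jog '{"linear":[[0,-13,21.4],[0,-13,21.4],[0,-13,21.4],[0,-13,21.4],[0,-13,21.4],[0,-13,21.4],[0,-13,21.4],[0,-13,21.4],[0,-13,21.4]],"twist":[-0.42,-0.42,-0.42,-0.42,-0.42,-0.42,-0.42,-0.42,-0.42],"claw":[1,1,1,1,1,1,1,1,1]}'; python3 - <<'E'
from h import *
snap("wrist","w2"); print(manip.sense()["q"]); crop("w2",0,0,640,400,1.25,"w2b"); snap("side","s2"); crop("s2",210,90,450,290,3.3,"s2b")
E
```

```text
t: 1.05
tcp_pos: [0.4951, -0.214, 0.1932]
tool_rot: [0.386, 0.593, -0.385, 0.593]
force: [0.2, 0.9, 0.1]
finger_gap: 0.995
[-6.14065041e-01  4.12437227e-01  1.64778976e+00  8.78708937e-04
  1.08144280e+00 -1.03460789e+00]
```

View pics/w2b.png

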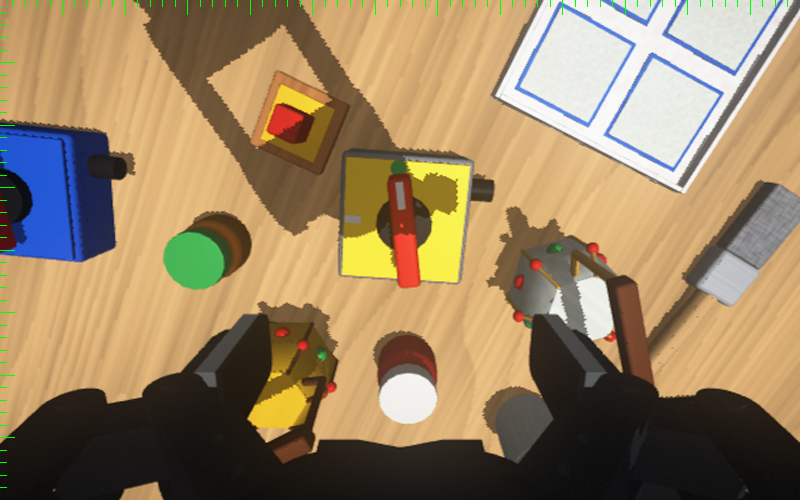

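View pics/s2b.png

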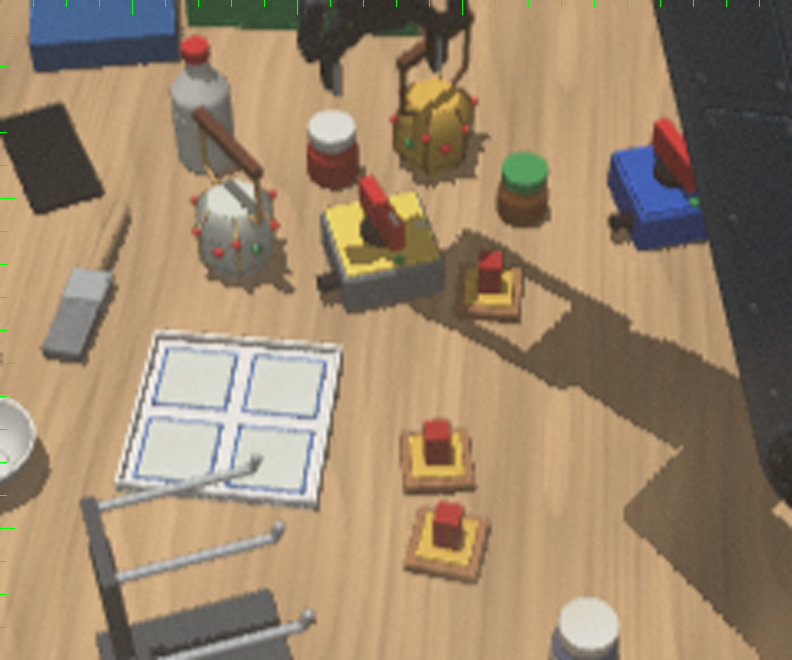

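```bash
python3 - <<'E'
from h import *
sd=load("s2"); sc=load("scene1"); w=load("w2")
c1=lambda *p:np.array(p)/3.3+[210,90]-.5
c2=lambda *p:np.array(p)/3.6+[150,150]-.5
W=lambda *p:np.array(p)/1.25-.5
b=onz(w,W((344,150),(473,160),(462,283),(340,275)),.05); print("box",b.round(4).tolist(),b.mean(0))
h=onz(w,W((399,176),(408,287)),.093); d=h[0]-h[1]; print("handle",h.round(4).tolist(),h.mean(0),np.linalg.norm(d),np.degrees(np.arctan2(d[1],d[0])))
for a,bb in [(0,1),(1,2),(2,3),(3,0)]: e=b[bb]-b[a]; print(np.degrees(np.arctan2(e[1],e[0])).round(1),np.linalg.norm(e).round(4))
print("dots",onz(w,W((399,167),(352,219)),.05).round(4).tolist())
for k,(n,a,b2) in enumerate([("white",((196,112),(260,172)),((135,285),(284,233))),("yellow",((402,60),(470,15)),((40,82),(116,130)))]):
    P=[]
    for i in range(2):
        X,e=tri([(sd,c1(a[i])[0]),(sc,c2(b2[i])[0])]); P.append(X); print(n,X.round(4),e.round(2))
    P=np.array(P)
    if True:
        e=P[1]-P[0]; print(P.mean(0),np.linalg.norm(e),np.degrees(np.arctan2(e[1],e[0])))
    print(onz(sd,c1(*a),.16).round(4).tolist(),onz(sc,c2(*b2),.16).round(4).tolist())
E
```

```text
box [[0.4355, -0.1831, 0.05], [0.5246, -0.1512, 0.05], [0.5595, -0.2405, 0.05], [0.4687, -0.2736, 0.05]] [ 0.49709382 -0.21209027  0.05      ]
handle [[0.4781, -0.1797, 0.093], [0.5145, -0.2465, 0.093]] [ 0.49630166 -0.2131217   0.093     ] 0.07606652679587644 118.61169627361461
19.7 0.0946
-68.7 0.0958
-160.0 0.0966
110.1 0.0964
dots [[0.4771, -0.1779, 0.05], [0.4603, -0.2281, 0.05]]
white [ 0.6709 -0.2522  0.1598] 0.14
white [ 0.6018 -0.18    0.1541] 0.48
[ 0.63638361 -0.21609961  0.15696947] 0.10012586937193708 133.71346413204597
[[0.6709, -0.2514, 0.16], [0.6006, -0.176, 0.16]] [[0.6709, -0.2524, 0.16], [0.611, -0.1759, 0.16]]
yellow [ 0.4818 -0.3766  0.1728] 10.54
yellow [ 0.4264 -0.3806  0.1408] 10.95
[ 0.45410211 -0.37858439  0.15680375] 0.06410386888130817 -175.89715981835505
[[0.4843, -0.34, 0.16], [0.4227, -0.4126, 0.16]] [[0.427, -0.4187, 0.16], [0.4928, -0.3332, 0.16]]
```

```bash
python3 -m jog '{"linear":[[3,0.17,0],[7,0.17,0],[10,0.17,0],[13,0.17,0],[13,0.17,0],[13,0.17,0],[13,0.17,0],[13,0.17,0],[13,0.17,0],[13,0.17,0],[13,0.17,0],[13,0.17,0],[13,0.17,0],[13,0.17,0]],"twist":[-0.08,-0.08,-0.08,-0.08,-0.08,-0.08,-0.08,-0.08,-0.08,-0.08,-0.08,-0.08,-0.08,-0.08],"claw":[1,1,1,1,1,1,-0.7,-0.7,-0.7,-0.7,-0.7,-0.7,-0.7,-0.7]}' 60
```

```text
t: 2.32
tcp_pos: [0.4965, -0.2134, 0.0633]
tool_rot: [0.361, 0.608, -0.361, 0.608]
force: [0.5, -0.4, -0.1]
finger_gap: 0.153
```

```bash
python3 -m jog '{"linear":[[0,0,0],[0,0,0],[0,0,0],[0,0,0],[0,0,0],[0,0,0]],"twist":[0,0,0,0,0,0],"claw":[-1,-1,-1,-1,-1,-1]}' 60;  python3 -m jog '{"linear":[[0,0,0],[0,0,0],[0,0,0],[0,0,0],[0,0,0],[0,0,0],[0,0,0],[0,0,0],[0,0,0],[0,0,0],[0,0,0],[0,0,0],[0,0,0],[0,0,0],[0,0,0],[0,0,0]],"twist":[-0.1,-0.2,-0.3,-0.4,-0.5,-0.6,-0.7,-0.8,-0.9,-1.0,-1.1,-1.2,-1.3,-1.4,-1.42,-1.42],"claw":[-1,-1,-1,-1,-1,-1,-1,-1,-1,-1,-1,-1,-1,-1,-1,-1]}'
```

```text
t: 2.82
tcp_pos: [0.4965, -0.2133, 0.0631]
tool_rot: [0.361, 0.608, -0.361, 0.608]
force: [0.6, -0.2, 0.3]
finger_gap: 0.003
t: 4.15
tcp_pos: [0.4965, -0.2133, 0.0631]
tool_rot: [-0.122, 0.696, 0.122, 0.696]
force: [-0.6, 0.0, 0.4]
finger_gap: 0.002
```

```bash
python3 - <<'E'
from h import *
snap("wrist","w3"); crop("w3",0,0,640,400,1.25,"w3b"); snap("side","s3"); crop("s3",260,90,400,230,4,"s3b"); snap("scene","sc3"); crop("sc3",150,140,310,260,5,"sc3b")
E
```

```text
(no output)
```

View pics/w3b.png

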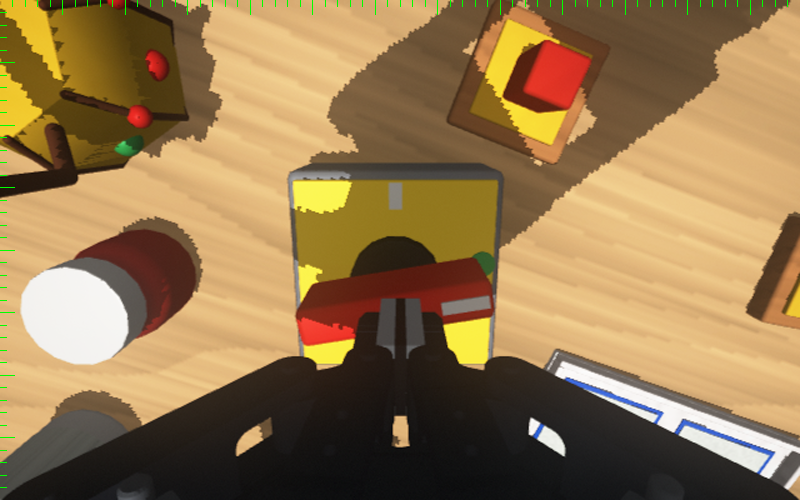

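View pics/s3b.png

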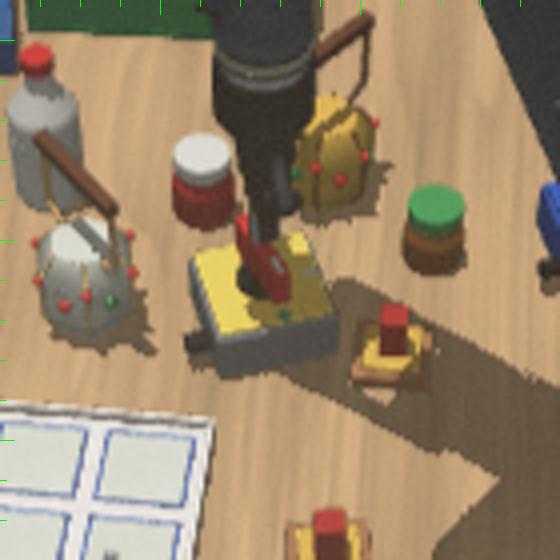

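View pics/sc3b.png

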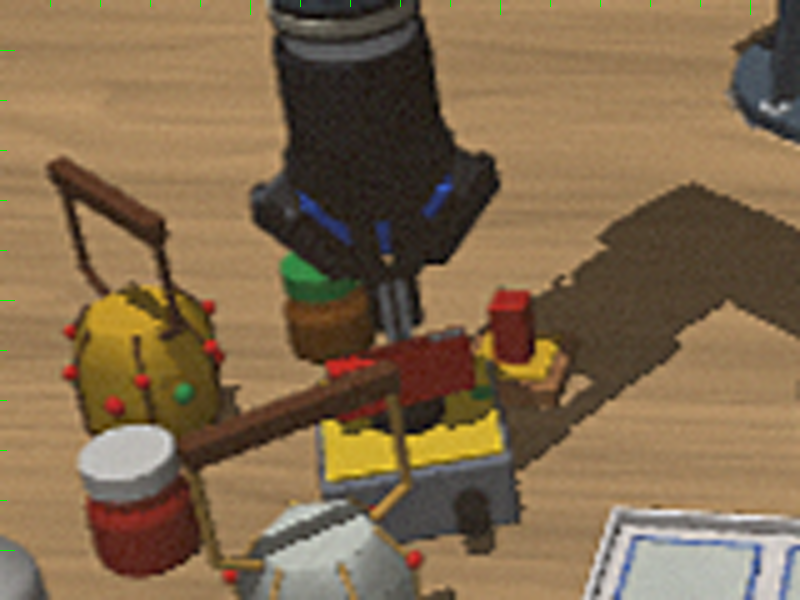

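```bash
python3 - <<'E'
from h import *
st=manip.sense(); T=st["tcp_pos"]; print(T,st["q"],st["force"])
for n in ["w3","s3","sc3"]:
    s=load(n); print(n,proj(s,[T,T+[0,0,.03],T+[0,0,.06],T+[0,0,.12]]).round(1).tolist())
w=load("w3"); print(-w["R"].T@w["t"])
E
```

```text
[ 0.49655027 -0.21326644  0.06309722] [-6.12545213e-01  6.06979322e-01  1.75699613e+00  2.42621990e-06
  7.77628257e-01 -2.53101895e+00] [0.04205604 0.75242484 0.76767701]
w3 [[318.7, 229.0], [318.5, 251.5], [318.3, 283.7], [317.2, 421.2]]
s3 [[324.2, 157.5], [324.2, 150.7], [324.1, 143.7], [324.0, 129.2]]
sc3 [[231.5, 218.5], [230.0, 209.3], [228.4, 199.9], [225.1, 180.0]]
[ 0.4325487  -0.23590199  0.2437922 ]
```

```bash
python3 - <<'E'
from h import *
crop("w3",220,180,420,320,4,"w3c"); crop("sc3",200,190,270,250,10,"sc3c")
E
```

```text
(no output)
```

View pics/w3c.png

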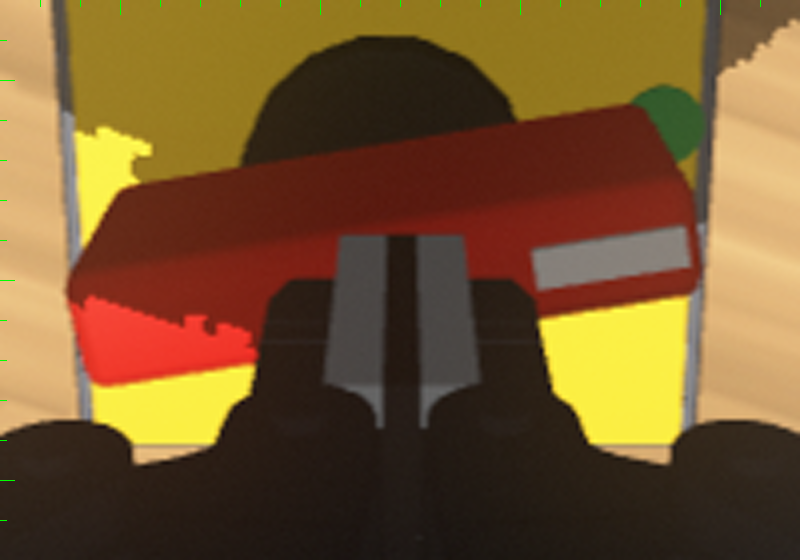

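View pics/sc3c.png

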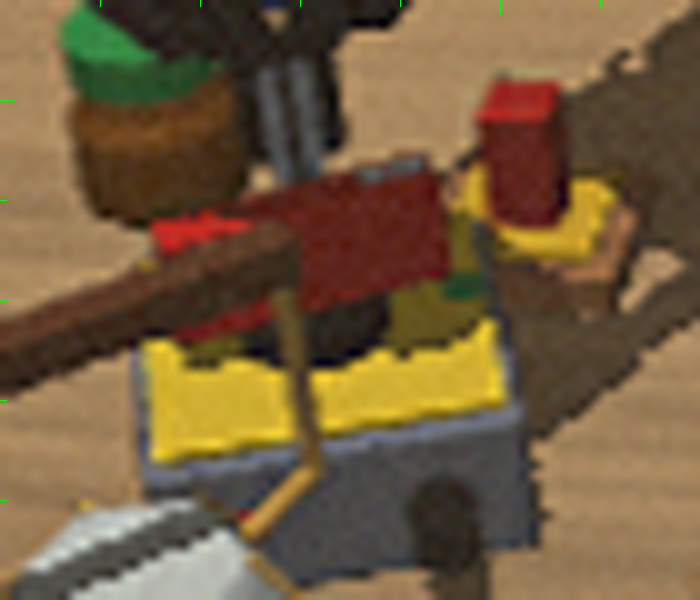

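```bash
python3 -m jog '{"linear":[[-3,0,0],[-5,0,0],[-5,0,0]],"twist":[0,0,0],"claw":[-1,-1,-1]}' ; python3 - <<'E'
from h import *
st=manip.sense(); T=st["tcp_pos"]; print(T)
snap("wrist","w4"); crop("w4",220,180,420,320,4,"w4c",[proj(load("w4"),T)]); 
s=snap("scene","sc4"); crop("sc4",200,170,270,250,8,"sc4c",[proj(s,T)]); s=snap("side","s4"); crop("s4",290,110,360,180,8,"s4c",[proj(s,T)])
E
```

```text
t: 4.55
tcp_pos: [0.4991, -0.2149, 0.1166]
tool_rot: [-0.124, 0.694, 0.121, 0.698]
force: [-0.1, -0.2, -0.2]
finger_gap: 0.004
[ 0.49907438 -0.21491201  0.11658021]
```

View pics/w4c.png

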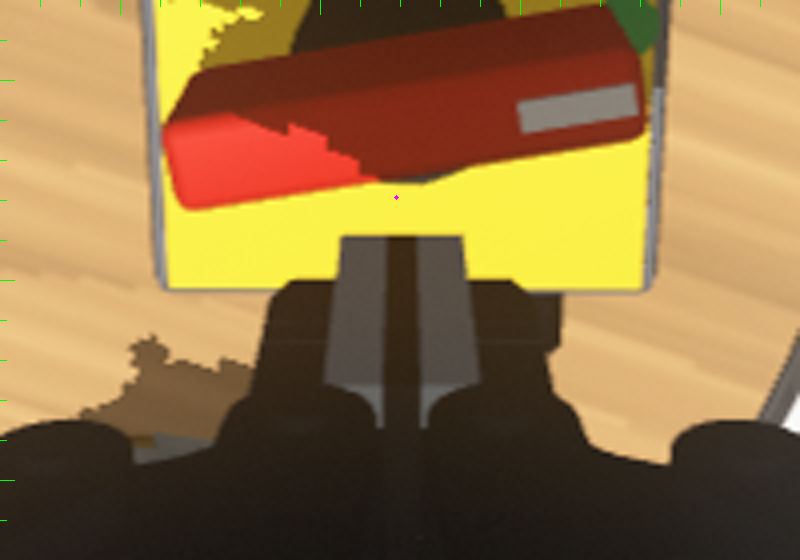

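View pics/sc4c.png

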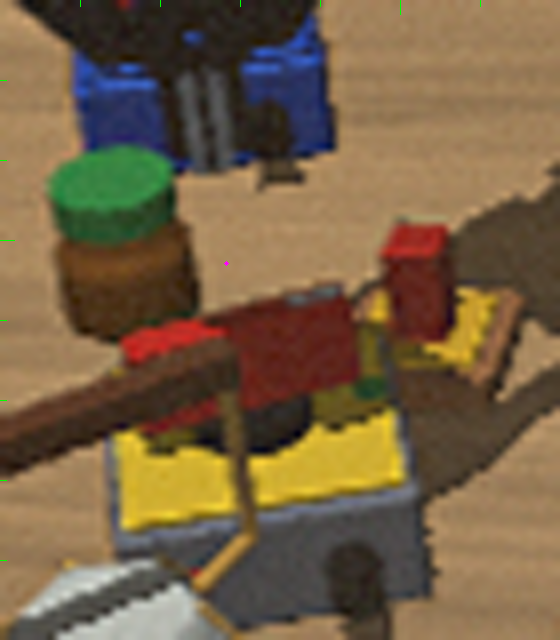

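View pics/s4c.png

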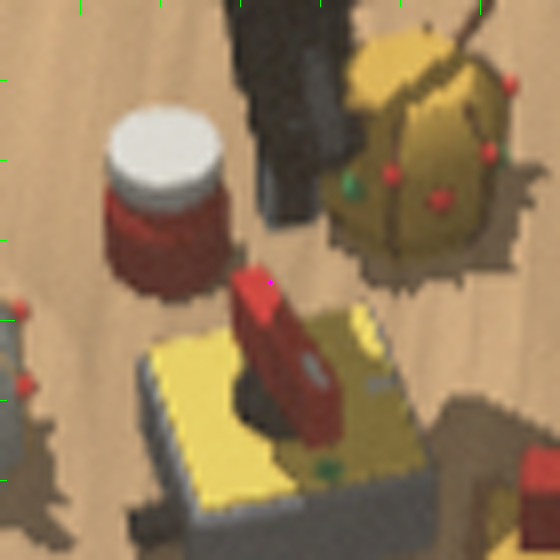

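```bash
python3 - <<'E'
from h import *
sc=load("sc4"); sd=load("s4"); w=load("w4")
X,e=tri([(sc,np.array([225.6,190.9])),(sd,np.array([326.0,137.3]))]); print(X,e, proj(w,X))
print(proj(sc,X),proj(sd,X))
print(manip.sense()["tcp_pos"])
E
```

```text
[ 0.49097181 -0.21857026  0.14656707] 0.2494558379900127 [[316.63904356 234.12559855]]
[[225.74936159 191.05863797]] [[326.06298518 137.05054416]]
[ 0.49621117 -0.21305381  0.11293049]
```

```bash
python3 - <<'E'
from h import *
w=load("w3"); 
T=np.array([0.49655,-0.21327,0.0631])
z=np.array([.94,.342,0]); 
for o in (-.011,0,.011):
  print(o,[proj(w,T+o*z+[0,0,h])[0].round(1).tolist() for h in (0,.02,.03,.034,.04,.05)])
E
python3 -m jog '{"linear":[[0,0,0],[0,0,0],[0,0,0],[0,0,0],[0,0,0],[0,0,0],[0,0,0],[0,0,0],[0,0,0],[0,0,0],[0,0,0],[0,0,0],[0,0,0],[0,0,0]],"twist":[0.12,0.24,0.36,0.48,0.6,0.72,0.84,0.96,1.08,1.2,1.32,1.42,1.42,1.42],"claw":[1,1,1,1,1,1,1,1,1,1,1,1,1,1]}' ; python3 - <<'E'
from h import *
st=manip.sense(); T=st["tcp_pos"]; print(T,st["q"])
s=snap("wrist","w5"); crop("w5",0,0,640,400,1.25,"w5c",[proj(s,T)]); 
s=snap("scene","sc5"); crop("sc5",180,170,270,250,8,"sc5c",[proj(s,T)]); s=snap("side","s5"); crop("s5",290,110,370,180,8,"s5c",[proj(s,T)])
E
```

```text
-0.011 [[318.6, 210.0], [318.5, 222.3], [318.5, 229.5], [318.4, 232.7], [318.4, 237.7], [318.3, 247.0]]
0 [[318.7, 229.0], [318.6, 243.1], [318.5, 251.5], [318.5, 255.1], [318.4, 260.9], [318.3, 271.5]]
0.011 [[318.7, 247.4], [318.6, 263.3], [318.5, 272.7], [318.5, 276.8], [318.5, 283.2], [318.4, 295.1]]
t: 5.87
tcp_pos: [0.4957, -0.2128, 0.112]
tool_rot: [0.36, 0.609, -0.36, 0.608]
force: [-0.1, -0.1, 0.0]
finger_gap: 1.001
[ 0.49574718 -0.21277061  0.11198001] [-6.12655891e-01  5.28029443e-01  1.72369989e+00  1.12951678e-05
  8.92359495e-01 -1.11489366e+00]
```

View pics/w5c.png

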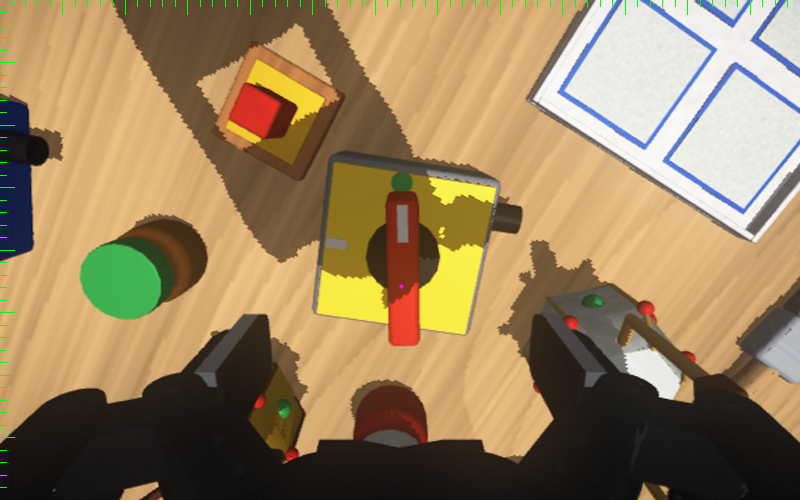

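View pics/sc5c.png

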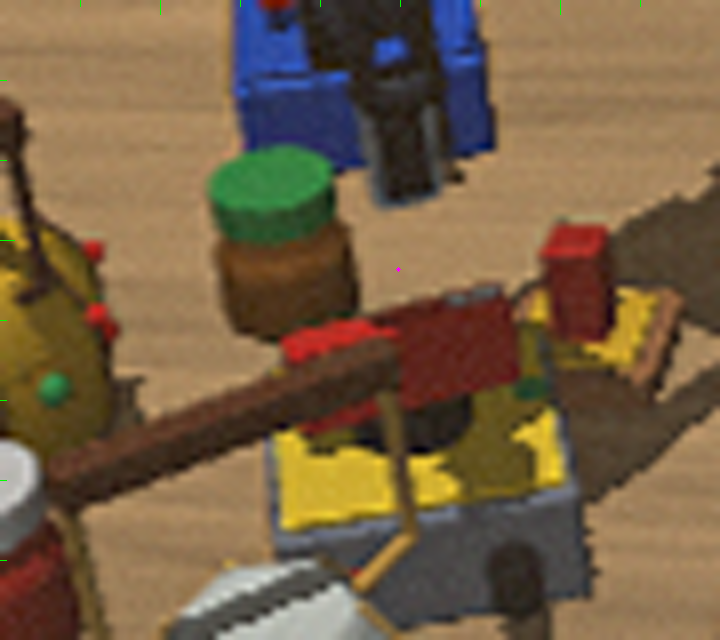

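View pics/s5c.png

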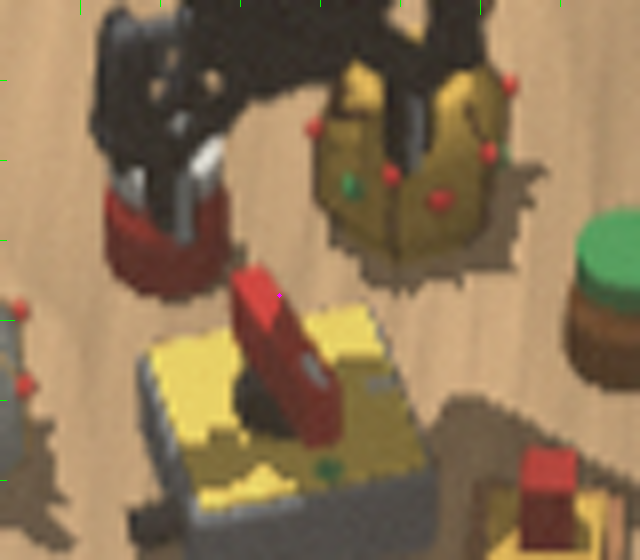

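```bash
python3 -m jog '{"linear":[[3,0.1,0],[6,0.1,0],[8,0.1,0],[8.5,0.1,0],[8.5,0.1,0],[8.5,0.1,0],[8.5,0.1,0],[8.5,0.1,0],[8.5,0.1,0],[8.5,0.1,0],[8.5,0.1,0],[8.5,0.1,0],[8.5,0.1,0],[8.5,0.1,0],[8.5,0.1,0],[8.5,0.1,0]],"twist":[0,0,0,0,0,0,0,0,0,0,0,0,0,0,0,0],"claw":[1,1,1,1,1,-1,-1,-1,-1,-1,-1,-1,-1,-1,-1,-1]}' 60
```

```text
t: 7.35
tcp_pos: [0.4975, -0.2132, 0.029]
tool_rot: [0.36, 0.608, -0.36, 0.609]
force: [-1.7, -0.3, 5.5]
finger_gap: 0.174
```

```bash
python3 -m jog '{"linear":[[-0.3,0,0],[-0.3,0,0],[-0.3,0,0],[-0.3,0,0],[-0.3,0,0],[-0.3,0,0],[-0.3,0,0],[-0.3,0,0],[-0.3,0,0],[-0.3,0,0],[-0.3,0,0],[-0.3,0,0],[-0.3,0,0],[-0.3,0,0],[-0.3,0,0],[-0.3,0,0],[-0.3,0,0]],"twist":[0,-0.1,-0.2,-0.3,-0.4,-0.5,-0.6,-0.7,-0.8,-0.9,-1.0,-1.1,-1.2,-1.3,-1.4,-1.43,-1.43],"claw":[-1,-1,-1,-1,-1,-1,-1,-1,-1,-1,-1,-1,-1,-1,-1,-1,-1]}';python3 - <<'E'
from h import *
snap("wrist","w6"); crop("w6",120,80,520,380,2,"w6c"); print(manip.sense()["ft_torque"])
E
```

```text
t: 8.77
tcp_pos: [0.4966, -0.2155, 0.0292]
tool_rot: [-0.126, 0.697, 0.125, 0.695]
force: [-2.7, -10.4, -16.2]
finger_gap: 0.173
[-1.78100955  0.50577698 -0.81122481]
```

View pics/w6c.png

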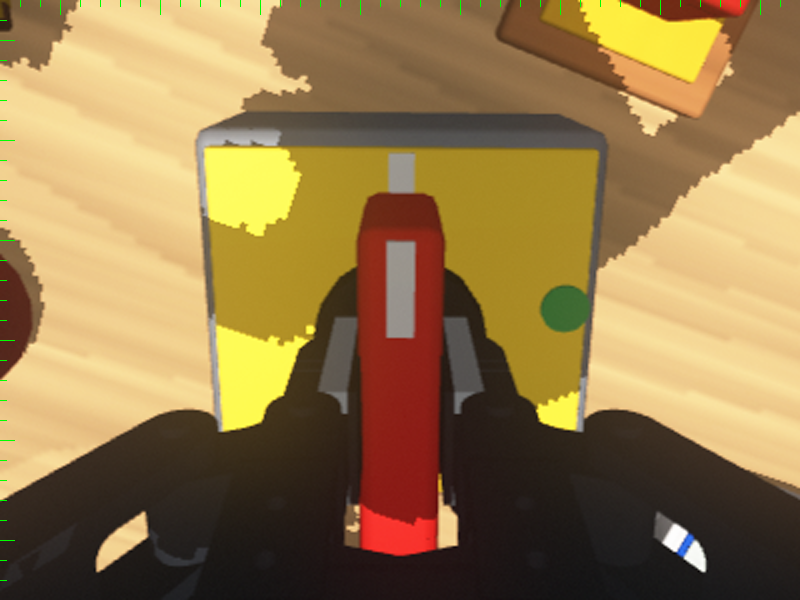

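```bash
python3 -m jog '{"linear":[[0,0,0],[0,0,0],[0,0,0],[0,0,0],[-3,0,0],[-6,0,0],[-10,0,0],[-14,0,0],[-14,0,0],[-14,0,0]],"twist":[0,0,0,0,0,0,0,0,0,0],"claw":[1,1,1,1,1,1,1,1,1,1]}';python3 - <<'E'
from h import *
s=snap("wrist","w7"); crop("w7",0,0,640,400,1.25,"w7c"); T=manip.sense()["tcp_pos"]; print(T, manip.sense()["force"], manip.sense()["q"])
w=load("w5"); W=lambda *p:np.array(p)/1.25-.5
pl=onz(w,W((261,45),(343,93),(301,178),(214,132)),.014); st=onz(w,W((255,110)),.056)
print(pl.round(4).tolist(),pl.mean(0),st)
for a,b in [(0,1),(1,2),(2,3),(3,0)]: e=pl[b]-pl[a]; print(np.degrees(np.arctan2(e[1],e[0])).round(1),np.linalg.norm(e).round(4))
E
```

```text
t: 9.65
tcp_pos: [0.4993, -0.2135, 0.1743]
tool_rot: [-0.128, 0.694, 0.125, 0.698]
force: [0.1, 0.7, -0.6]
finger_gap: 0.999
[ 0.49774474 -0.21251857  0.17227018] [ 0.33148349  0.3974917  -0.49287053] [-6.10174030e-01  4.41123455e-01  1.66784066e+00  1.51575887e-04
  1.03023430e+00 -2.54081478e+00]
[[0.3673, -0.1517, 0.014], [0.4218, -0.1523, 0.014], [0.4215, -0.211, 0.014], [0.3619, -0.2114, 0.014]] [ 0.3931149  -0.18162263  0.014     ] [[ 0.3916321  -0.18209033  0.056     ]]
-0.6 0.0546
-90.4 0.0587
-179.7 0.0596
84.9 0.0599
```

View pics/w7c.png

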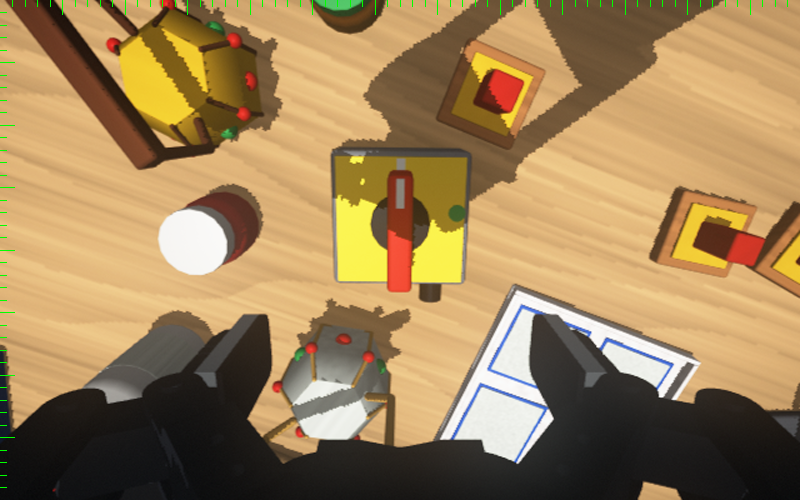

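```bash
cat >> h.py <<'E'
def mv(x,y,z,yawdeg=None):
    s=manip.sense(); M=Rot.from_quat(s["tool_rot"]).as_matrix(); d=np.array([x,y,z])-s["tcp_pos"]
    l=M.T@d*100; yw=np.degrees(np.arctan2(M[1,1],M[0,1])); 
    tw=0 if yawdeg is None else -np.radians((yawdeg-yw+180)%360-180)
    print("at",s["tcp_pos"].round(4),"yaw",yw.round(1),"-> linear cm",l.round(2),"twist",round(float(tw),3),"q6",s["q"][5].round(2),"q6end~",(s["q"][5]+tw).round(2),"rows>=",int(np.ceil(max(np.linalg.norm(l)/4.17,abs(tw)/.125))))
E
python3 - <<'E'
from h import *
mv(.392,-.182,.19,88)
w=load("wrist1"); 
t=onz(w,[(228,90),(407,95),(392,260),(234,254)],.014); print(t.round(4).tolist(),t.mean(0))
for a,b in [(0,1),(1,2),(2,3),(3,0)]: e=t[b]-t[a]; print(np.degrees(np.arctan2(e[1],e[0])).round(1),np.linalg.norm(e).round(4))
E
```

```text
at [ 0.4977 -0.2125  0.1723] yaw 110.6 -> linear cm [-1.8   6.58 -8.82] twist 0.395 q6 -2.54 q6end~ -2.15 rows>= 4
[[0.5324, 0.0789, 0.014], [0.7098, 0.0742, 0.014], [0.7048, -0.1045, 0.014], [0.5268, -0.0974, 0.014]] [ 0.61844142 -0.01221847  0.014     ]
-1.5 0.1774
-91.6 0.1788
177.7 0.1781
88.2 0.1764
```

```bash
python3 -m jog '{"linear":[[-1.8,6.6,-8.8],[-1.8,6.6,-8.8],[-1.8,6.6,-8.8],[-1.8,6.6,-8.8],[-1.8,6.6,-8.8],[-1.8,6.6,-8.8]],"twist":[0.395,0.395,0.395,0.395,0.395,0.395],"claw":[1,1,1,1,1,1]}';python3 - <<'E'
from h import *
s=snap("wrist","w8"); print(manip.sense()["tcp_pos"]); crop("w8",120,60,520,360,2,"w8c")
E
```

```text
t: 10.2
tcp_pos: [0.3922, -0.1821, 0.1885]
tool_rot: [0.012, 0.707, -0.012, 0.707]
force: [0.8, 0.4, -0.3]
finger_gap: 1.002
[ 0.39271592 -0.18243041  0.18857648]
```

View pics/w8c.png

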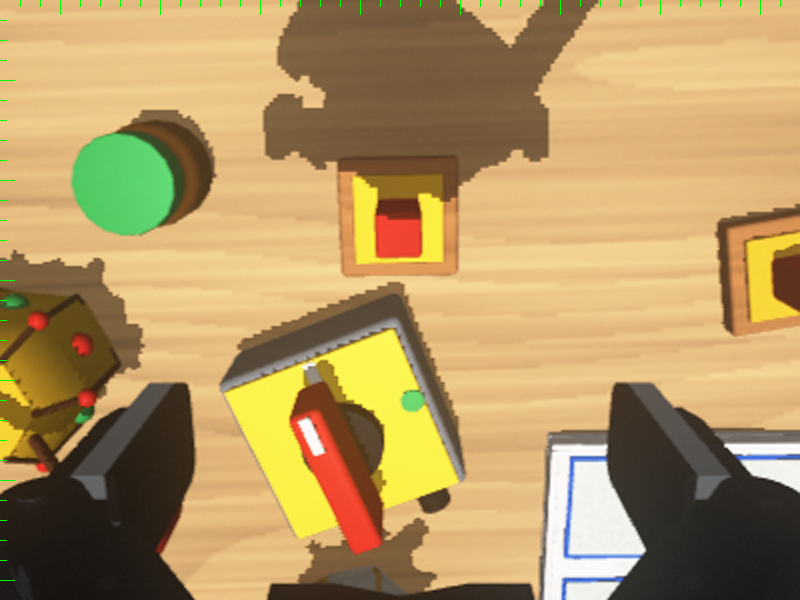

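```bash
python3 - <<'E'
from h import *
w=load("w8"); P=lambda *p:np.array(p)/2+[120,60]-.5
pl=onz(w,P((338,157),(458,156),(458,274),(343,276)),.014); st=onz(w,P((376,214),(422,214),(422,258),(377,258)),.056)
print(pl.round(4).tolist(),pl.mean(0).round(4),st.round(4).tolist(),st.mean(0).round(4))
for q in (pl,st):
  for a,b in [(0,1),(1,2),(2,3),(3,0)]: e=q[b]-q[a]; print(np.degrees(np.arctan2(e[1],e[0])).round(1),np.linalg.norm(e).round(4))
c=st.mean(0); mv(c[0],c[1],-.012,88.5)
E
```

```text
[[0.3584, -0.2123, 0.014], [0.36, -0.1516, 0.014], [0.422, -0.1523, 0.014], [0.421, -0.2133, 0.014]] [ 0.3903 -0.1824  0.014 ] [[0.3807, -0.1926, 0.056], [0.3815, -0.1716, 0.056], [0.4021, -0.1722, 0.056], [0.4014, -0.193, 0.056]] [ 0.3914 -0.1824  0.056 ]
88.5 0.0608
-0.7 0.062
-90.9 0.061
179.1 0.0625
88.0 0.021
-1.5 0.0207
-92.0 0.0209
178.8 0.0207
at [ 0.3927 -0.1824  0.1886] yaw 88.0 -> linear cm [20.06  0.   -0.13] twist -0.008 q6 -2.23 q6end~ -2.24 rows>= 5
```

```bash
python3 -m jog '{"linear":[[4,0,-0.1],[8,0,-0.1],[12,0,-0.1],[16,0,-0.1],[18,0,-0.1],[19,0,-0.1],[19.5,0,-0.1],[20,0,-0.1],[20,0,-0.1]],"twist":[-0.008,-0.008,-0.008,-0.008,-0.008,-0.008,-0.008,-0.008,-0.008],"claw":[1,1,1,1,1,1,1,1,1]}';python3 - <<'E'
from h import *
s=snap("wrist","w9"); print(manip.sense()["tcp_pos"]); crop("w9",120,60,520,360,2,"w9c"); s=snap("side","s9"); crop("s9",310,130,410,210,8,"s9c")
E
```

```text
t: 11.0
tcp_pos: [0.3914, -0.1821, -0.0118]
tool_rot: [0.01, 0.707, -0.01, 0.707]
force: [-1.1, -0.1, 0.4]
finger_gap: 1.001
[ 0.39146932 -0.18225494 -0.01106418]
```

View pics/w9c.png

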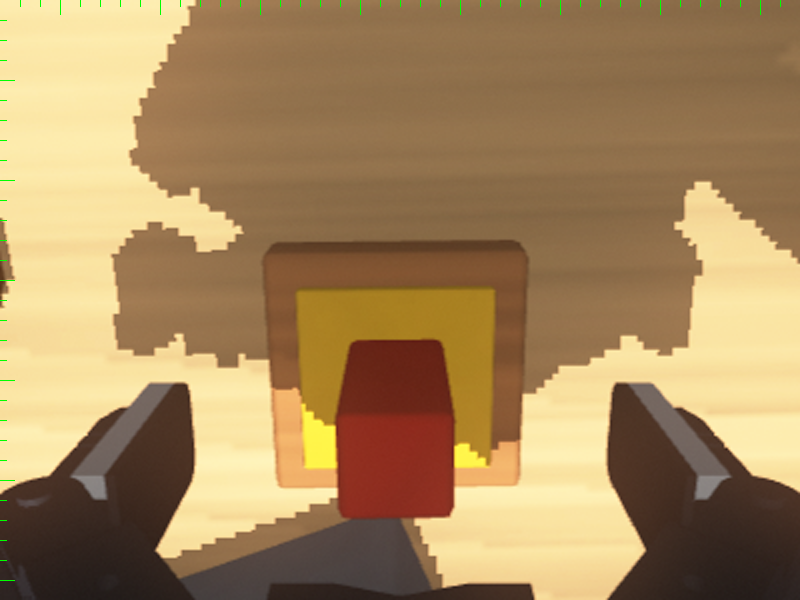

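View pics/s9c.png

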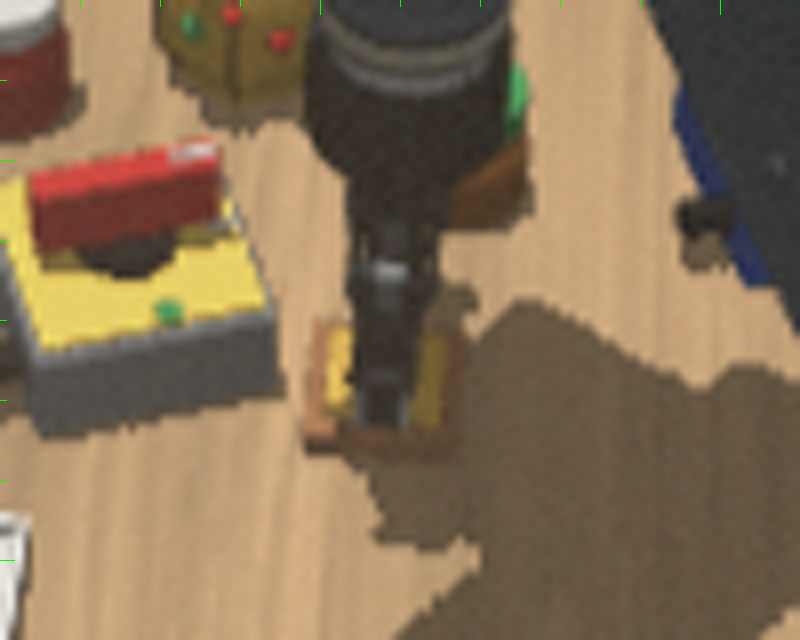

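```bash
python3 -m jog '{"linear":[[0,0,0],[0,0,0],[0,0,0],[0,0,0],[0,0,0],[0,0,0],[0,0,0],[0,0,0],[0,0,0],[0,0,0],[-2,0,0],[-5,0,0],[-9,0,0],[-12,0,0],[-12,0,0]],"twist":[0,0,0,0,0,0,0,0,0,0,0,0,0,0,0],"claw":[-1,-1,-1,-1,-1,-1,-1,-1,-1,-1,-1,-1,-1,-1,-1]}' 40;python3 - <<'E'
from h import *
crop("wrist1",220,80,420,270,4,"t1"); s=snap("wrist","w10"); crop("w10",120,60,520,360,2,"w10c");print(manip.sense()["force"])
E
```

```text
t: 12.35
tcp_pos: [0.3936, -0.1841, 0.1136]
tool_rot: [0.007, 0.704, -0.012, 0.71]
force: [-0.5, -0.3, 0.2]
finger_gap: 0.249
[-0.25256072  0.02618892 -1.62611758]
```

View pics/t1.png

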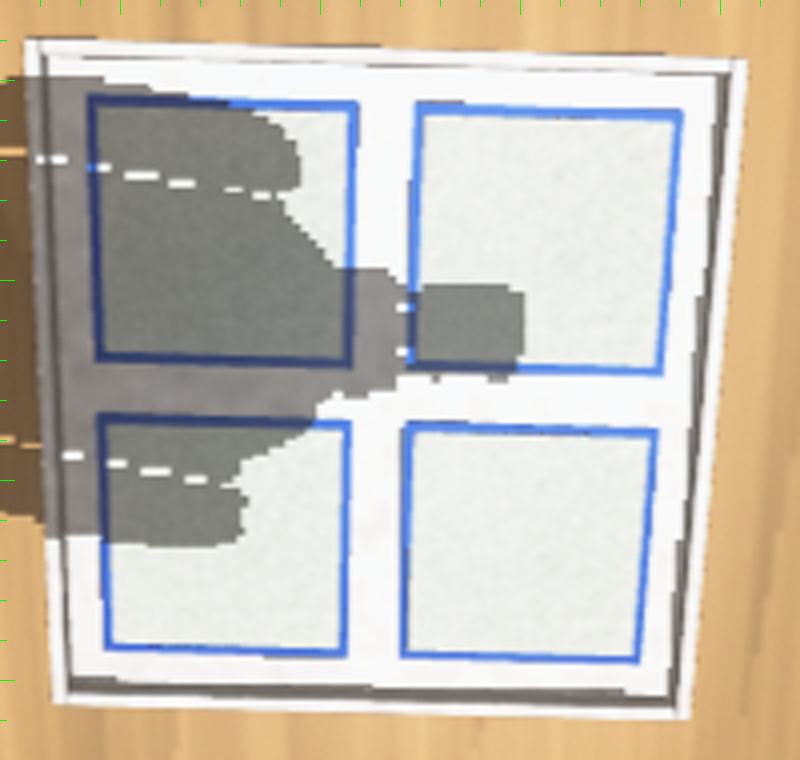

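View pics/w10c.png

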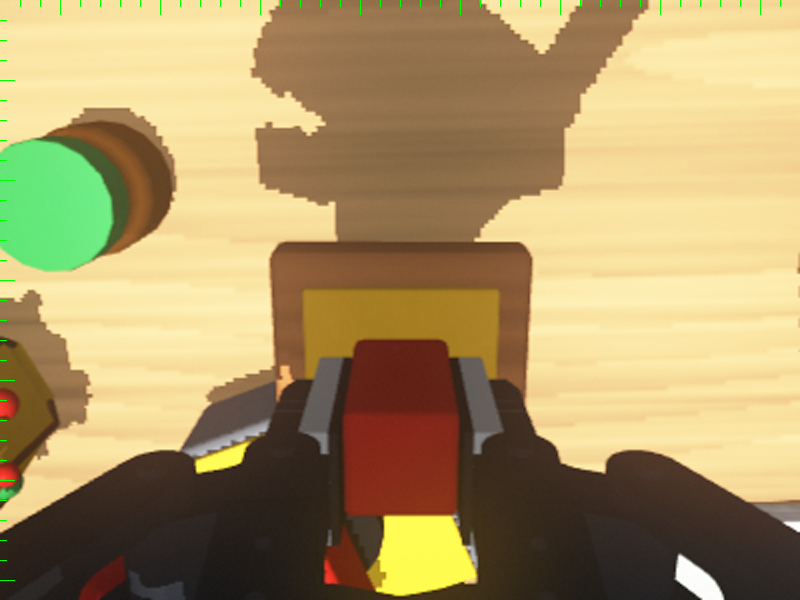

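```bash
python3 - <<'E'
from h import *
w=load("wrist1"); P=lambda p:np.array(p)/4+[220,80]-.5
S=[[(86,94),(358,101),(353,367),(95,361)],[(415,101),(682,110),(663,374),(406,368)],[(98,414),(351,420),(347,656),(105,649)],[(402,421),(658,430),(638,662),(400,657)]]
C=[]
for s in S:
    q=onz(w,P(s),.004); C.append(q.mean(0)); print(q.mean(0).round(4),[np.linalg.norm(q[i]-q[i-1]).round(4) for i in range(4)])
C=np.array(C); print(C.mean(0)); 
for a,b in [(0,1),(2,3),(2,0),(3,1)]: e=C[b]-C[a]; print(np.degrees(np.arctan2(e[1],e[0])).round(2),np.linalg.norm(e).round(4))
for i,c in enumerate(C): mv(c[0],c[1],.1,88.2)
E
```

```text
[0.5763 0.0308 0.004 ] [np.float64(0.0696), np.float64(0.0698), np.float64(0.0695), np.float64(0.0697)]
[0.6602 0.0289 0.004 ] [np.float64(0.0698), np.float64(0.0687), np.float64(0.0691), np.float64(0.0695)]
[ 0.5741 -0.0532  0.004 ] [np.float64(0.069), np.float64(0.069), np.float64(0.0694), np.float64(0.0692)]
[ 0.6577 -0.0554  0.004 ] [np.float64(0.0694), np.float64(0.07), np.float64(0.0684), np.float64(0.0682)]
[ 0.61708038 -0.01222445  0.004     ]
-1.3 0.0839
-1.49 0.0837
88.5 0.0841
88.33 0.0843
at [ 0.3926 -0.1833  0.1116] yaw 88.4 -> linear cm [ 1.16 21.91 17.77] twist 0.004 q6 -2.24 q6end~ -2.24 rows>= 7
at [ 0.3926 -0.1833  0.1116] yaw 88.4 -> linear cm [ 1.21 21.95 26.16] twist 0.004 q6 -2.24 q6end~ -2.24 rows>= 9
at [ 0.3926 -0.1833  0.1116] yaw 88.4 -> linear cm [ 1.2  13.51 17.78] twist 0.004 q6 -2.24 q6end~ -2.24 rows>= 6
at [ 0.3926 -0.1833  0.1116] yaw 88.4 -> linear cm [ 1.25 13.52 26.15] twist 0.004 q6 -2.24 q6end~ -2.24 rows>= 8
```

```bash
python3 -m jog '{"linear":[[0,13.5,17.8],[0,13.5,17.8],[0,13.5,17.8],[0,13.5,17.8],[0,13.5,17.8],[0,13.5,17.8],[0,13.5,17.8],[0,13.5,17.8],[3,13.5,17.8],[6,13.5,17.8],[9,13.5,17.8],[9.5,13.5,17.8],[10,13.5,17.8],[10,13.5,17.8]],"twist":[0,0,0,0,0,0,0,0,0,0,0,0,0,0],"claw":[-1,-1,-1,-1,-1,-1,-1,-1,-1,-1,-1,-1,-1,-1]}';python3 - <<'E'
from h import *
s=snap("wrist","w11"); crop("w11",120,60,520,360,2,"w11c");mv(.574,-.0532,-.0075,88.4)
s=snap("side","s11"); crop("s11",230,160,350,260,6.5,"s11c")
E
```

```text
t: 13.57
tcp_pos: [0.5713, -0.0525, 0.0085]
tool_rot: [0.01, 0.708, -0.01, 0.706]
force: [-0.2, 0.7, -0.4]
finger_gap: 0.247
at [ 0.5724 -0.0526  0.0096] yaw 88.4 -> linear cm [ 1.71 -0.06  0.16] twist -0.001 q6 -1.83 q6end~ -1.83 rows>= 1
```

View pics/w11c.png

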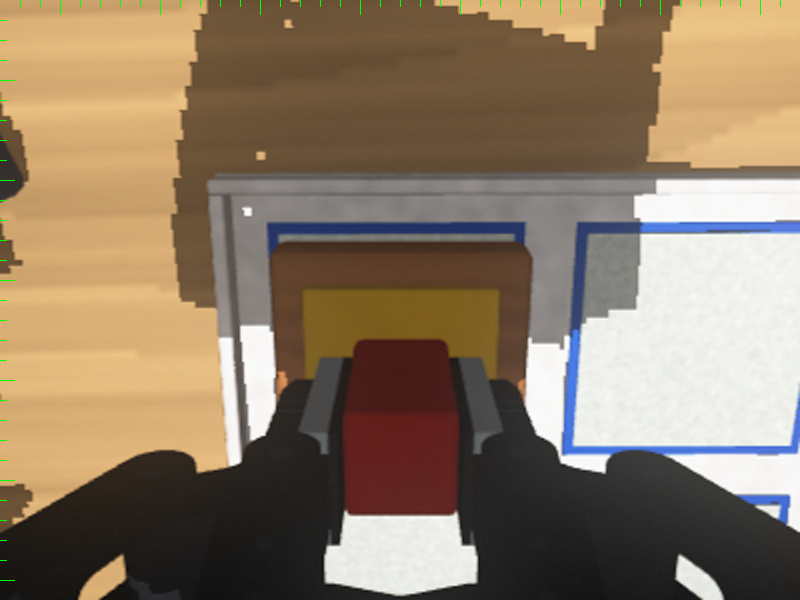

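View pics/s11c.png

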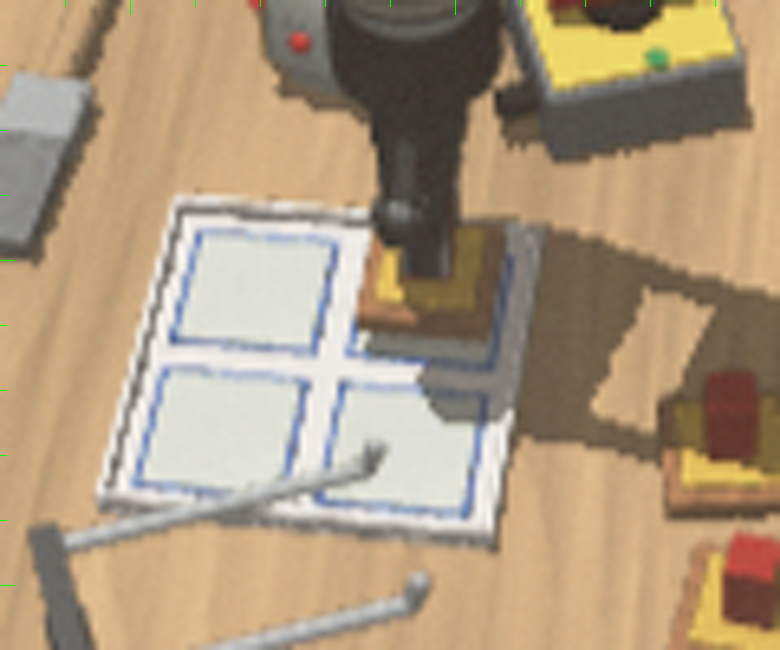

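```bash
python3 -m jog '{"linear":[[0.8,-0.1,0.15],[1.4,-0.1,0.15],[1.7,-0.1,0.15],[1.7,-0.1,0.15],[1.7,-0.1,0.15]],"twist":[0,0,0,0,0],"claw":[-1,-1,-1,-1,-1]}'; python3 -m jog '{"linear":[[0,0,0],[0,0,0],[0,0,0],[0,0,0],[-3,0,0],[-7,0,0],[-11,0,0],[-15,0,0],[-20,0,0],[-20,0,0],[-20,0,0]],"twist":[0,0,0,0,0,0,0,0,0,0,0],"claw":[1,1,1,1,1,1,1,1,1,1,1]}';python3 - <<'E'
from h import *
s=snap("wrist","w12"); crop("w12",70,40,570,390,1.6,"w12c");
C=np.array([[.427,.022],[.409,.11]]); print(proj(s,[[.427,.022,.05],[.409,.11,.05]]))
mv(.42,.065,.19,0); mv(.42,.065,.19,180)
E
```

```text
t: 14.08
tcp_pos: [0.5749, -0.0533, -0.0064]
tool_rot: [0.009, 0.706, -0.01, 0.708]
force: [-1.0, -0.8, 7.4]
finger_gap: 0.252
t: 15.0
tcp_pos: [0.5766, -0.0536, 0.196]
tool_rot: [0.009, 0.704, -0.011, 0.71]
force: [0.2, -1.2, -0.4]
finger_gap: 1.003
[[405.0503505   -3.07777454]
 [513.17554193 -30.89135084]]
at [ 0.5746 -0.053   0.1933] yaw 88.4 -> linear cm [  0.27  11.37 -15.78] twist 1.543 q6 -1.83 q6end~ -0.29 rows>= 13
at [ 0.5746 -0.053   0.1933] yaw 88.4 -> linear cm [  0.27  11.37 -15.78] twist -1.598 q6 -1.83 q6end~ -3.43 rows>= 13
```

View pics/w12c.png

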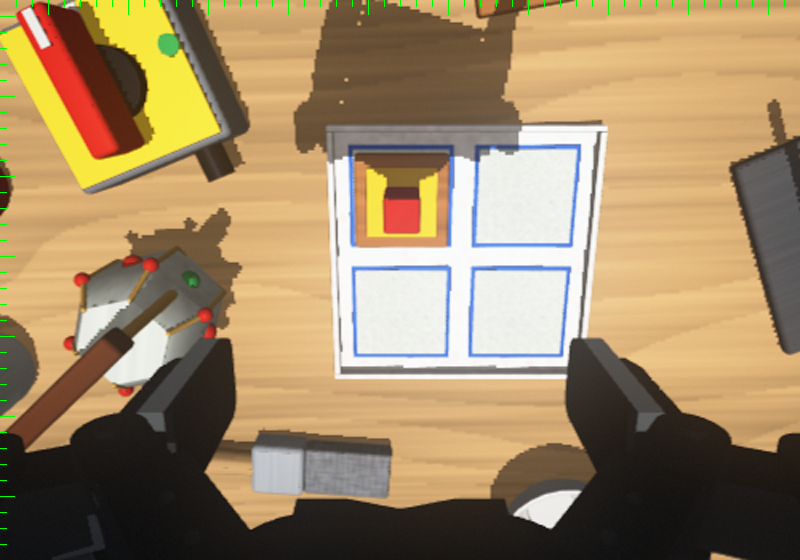

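```bash
python3 -m jog '{"linear":[[0.3,11.4,-15.8],[0.3,11.4,-15.8],[0.3,11.4,-15.8],[0.3,11.4,-15.8],[0.3,11.4,-15.8],[0.3,11.4,-15.8],[0.3,11.4,-15.8],[0.3,11.4,-15.8],[0.3,11.4,-15.8],[0.3,11.4,-15.8],[0.3,11.4,-15.8],[0.3,11.4,-15.8],[0.3,11.4,-15.8],[0.3,11.4,-15.8]],"twist":[0.12,0.24,0.36,0.48,0.6,0.72,0.84,0.96,1.08,1.2,1.32,1.44,1.54,1.54],"claw":[1,1,1,1,1,1,1,1,1,1,1,1,1,1]}';python3 - <<'E'
from h import *
s=snap("wrist","w13"); crop("w13",120,60,520,360,2,"w13c");
E
```

```text
t: 16.22
tcp_pos: [0.4171, 0.0656, 0.1869]
tool_rot: [0.498, 0.502, -0.501, 0.499]
force: [-0.2, -0.4, -0.1]
finger_gap: 1.002
```

View pics/w13c.png

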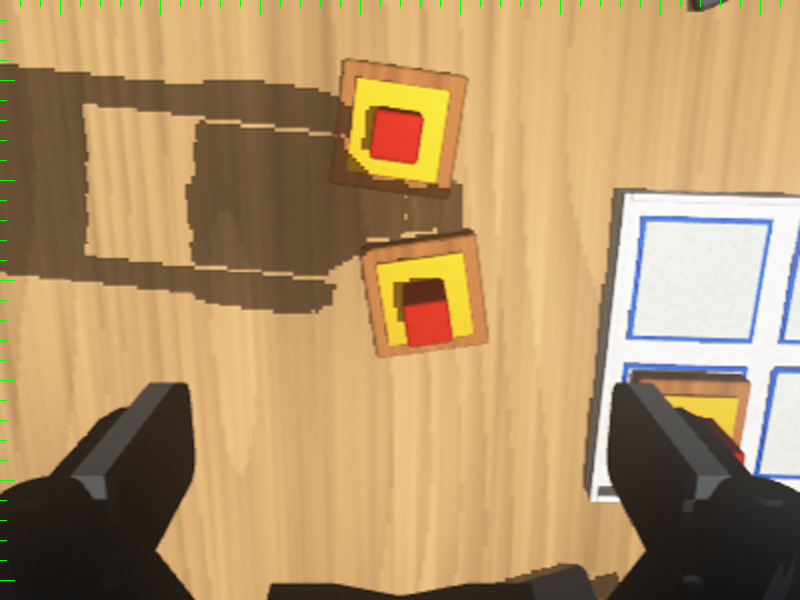

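```bash
python3 - <<'E'
from h import *
w=load("w13"); P=lambda *p:np.array(p)/2+[120,60]-.5
for n,pl,st in [("C",[(344,59),(468,75),(449,198),(332,181)],[(374,107),(423,112),(418,163),(370,158)]),("B",[(360,244),(474,230),(488,343),(378,356)],[(402,306),(446,300),(452,341),(408,346)])]:
  pl=onz(w,P(*pl),.014); st=onz(w,P(*st),.056)
  print(n,pl.mean(0).round(4),st.mean(0).round(4))
  for q in (pl,st):
    e=[q[(i+1)%4]-q[i] for i in range(4)]; print([np.degrees(np.arctan2(v[1],v[0])).round(1) for v in e],[np.linalg.norm(v).round(4) for v in e])
  c=st.mean(0); mv(c[0],c[1],-.012,0)
E
```

```text
C [0.4137 0.1115 0.014 ] [0.4132 0.1117 0.056 ]
[np.float64(-7.0), np.float64(-97.6), np.float64(171.9), np.float64(83.0)] [np.float64(0.0609), np.float64(0.0611), np.float64(0.0603), np.float64(0.0598)]
[np.float64(-5.6), np.float64(-95.2), np.float64(174.2), np.float64(84.9)] [np.float64(0.0215), np.float64(0.0222), np.float64(0.0215), np.float64(0.0221)]
at [0.4173 0.0656 0.1871] yaw 0.3 -> linear cm [19.91 -0.28 -4.6 ] twist 0.005 q6 -0.12 q6end~ -0.11 rows>= 5
B [0.428  0.0256 0.014 ] [0.4278 0.0241 0.056 ]
[np.float64(7.3), np.float64(-81.4), np.float64(-172.5), np.float64(98.1)] [np.float64(0.0597), np.float64(0.0631), np.float64(0.0602), np.float64(0.0632)]
[np.float64(8.4), np.float64(-81.0), np.float64(-172.8), np.float64(98.3)] [np.float64(0.0209), np.float64(0.0207), np.float64(0.0212), np.float64(0.0203)]
at [0.4173 0.0656 0.1871] yaw 0.3 -> linear cm [19.9   1.13  4.17] twist 0.005 q6 -0.12 q6end~ -0.11 rows>= 5
```

```bash
python3 -m jog '{"linear":[[4,1.1,4.1],[8,1.1,4.1],[12,1.1,4.1],[14,1.1,4.1],[17,1.1,4.1],[19,1.1,4.1],[19.9,1.1,4.1],[19.9,1.1,4.1],[19.9,1.1,4.1]],"twist":[-0.135,-0.135,-0.135,-0.135,-0.135,-0.135,-0.135,-0.135,-0.135],"claw":[1,1,1,1,1,1,1,1,1]}';python3 - <<'E'
from h import *
s=snap("wrist","w14"); print(manip.sense()["tcp_pos"]); crop("w14",120,60,520,360,2,"w14c")
E
```

```text
t: 17.02
tcp_pos: [0.4298, 0.0246, -0.0102]
tool_rot: [0.464, 0.534, -0.464, 0.533]
force: [0.4, -0.8, 0.3]
finger_gap: 0.999
[ 0.43047902  0.02446172 -0.00949599]
```

View pics/w14c.png

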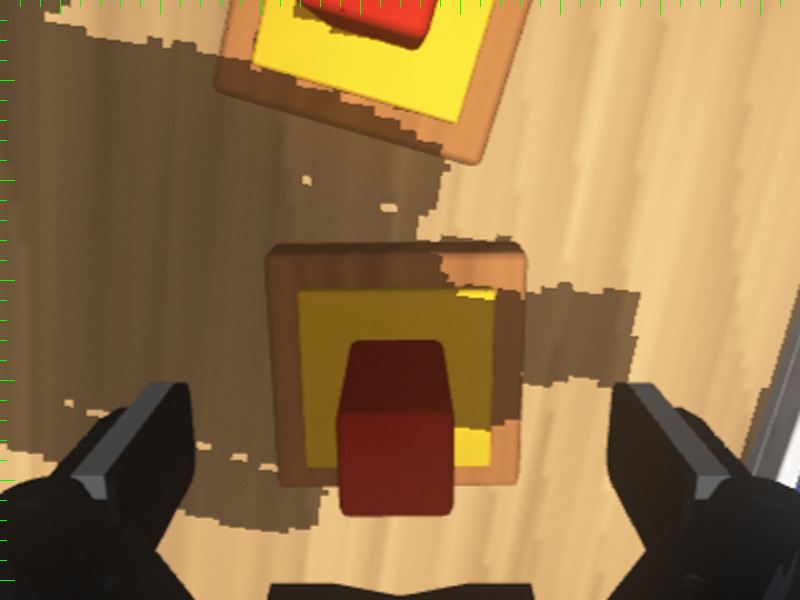

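```bash
python3 -m jog '{"linear":[[0.1,-0.1,0],[0.1,-0.1,0],[0.1,-0.1,0],[0.1,-0.1,0],[0.1,-0.1,0],[0.1,-0.1,0],[0.1,-0.1,0],[0.1,-0.1,0],[0.1,-0.1,0],[0.1,-0.1,0],[-2,0,0],[-5,0,0],[-9,0,0],[-10,0,0],[-10,0,0]],"twist":[0,0,0,0,0,0,0,0,0,0,0,0,0,0,0],"claw":[-1,-1,-1,-1,-1,-1,-1,-1,-1,-1,-1,-1,-1,-1,-1]}' 40;python3 - <<'E'
from h import *
s=snap("wrist","w15"); crop("w15",120,60,520,360,2,"w15c");print(manip.sense()["force"])
mv(.5763,.0308,.01,-1.4)
E
```

```text
t: 18.32
tcp_pos: [0.4325, 0.0241, 0.0928]
tool_rot: [0.465, 0.531, -0.463, 0.536]
force: [-0.3, -0.4, -1.8]
finger_gap: 0.248
[-0.89906684 -0.08683069 -0.74127445]
at [0.4312 0.0243 0.0913] yaw 7.9 -> linear cm [ 8.18 14.43  1.34] twist 0.163 q6 -0.34 q6end~ -0.18 rows>= 4
```

View pics/w15c.png

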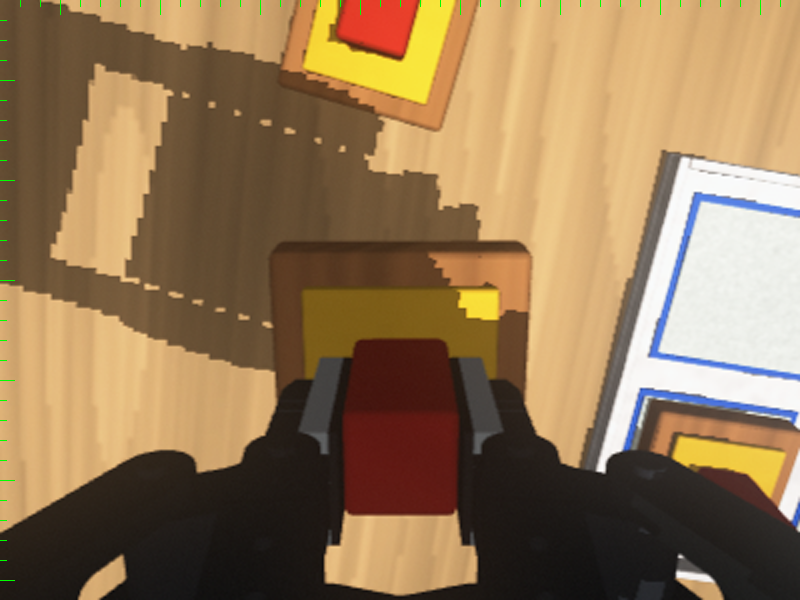

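```bash
python3 -m jog '{"linear":[[0,4,1.3],[0,8,1.3],[0,12,1.3],[0,14.4,1.3],[0,14.4,1.3],[0,14.4,1.3],[3,14.4,1.3],[6,14.4,1.3],[7.5,14.4,1.3],[8.2,14.4,1.3],[8.2,14.4,1.3],[8.2,14.4,1.3]],"twist":[0.1,0.163,0.163,0.163,0.163,0.163,0.163,0.163,0.163,0.163,0.163,0.163],"claw":[-1,-1,-1,-1,-1,-1,-1,-1,-1,-1,-1,-1]}';python3 - <<'E'
from h import *
s=snap("wrist","w16"); crop("w16",120,60,520,360,2,"w16c");mv(.5763,.0308,-.006,-1.4)
E
```

```text
t: 19.37
tcp_pos: [0.5735, 0.0314, 0.0076]
tool_rot: [-0.506, -0.494, 0.507, -0.493]
force: [0.7, 0.4, -0.0]
finger_gap: 0.25
at [0.5745 0.0313 0.0085] yaw -1.4 -> linear cm [1.45 0.18 0.04] twist -0.001 q6 -0.11 q6end~ -0.12 rows>= 1
```

View pics/w16c.png

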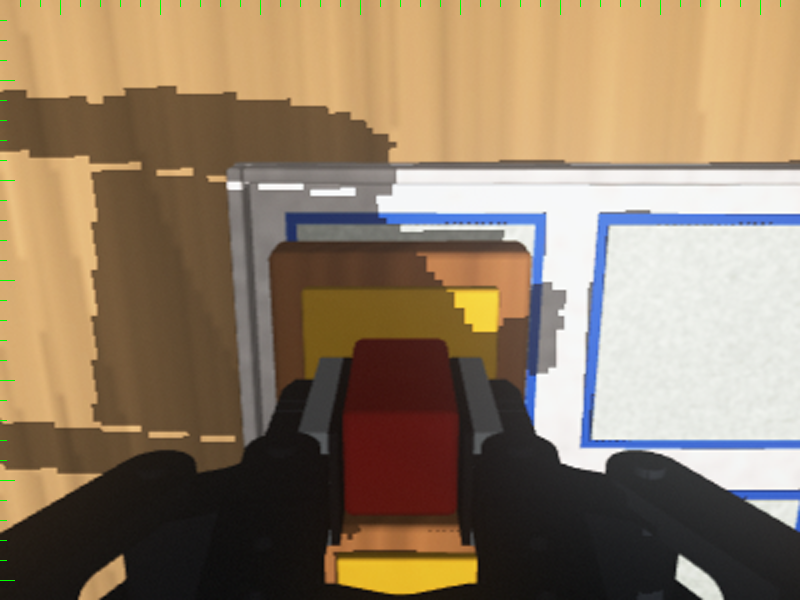

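```bash
python3 -m jog '{"linear":[[0.6,0.3,-0.25],[1.1,0.3,-0.25],[1.45,0.3,-0.25],[1.45,0.3,-0.25],[1.45,0.3,-0.25]],"twist":[0,0,0,0,0],"claw":[-1,-1,-1,-1,-1]}'; python3 -m jog '{"linear":[[0,0,0],[0,0,0],[0,0,0],[0,0,0],[-3,0,0],[-7,0,0],[-11,0,0],[-15,0,0],[-20,0,0],[-20,0,0],[-20,0,0]],"twist":[0,0,0,0,0,0,0,0,0,0,0],"claw":[1,1,1,1,1,1,1,1,1,1,1]}';python3 - <<'E'
from h import *
s=snap("wrist","w17"); crop("w17",70,40,570,390,1.6,"w17c");
mv(.4135,.1115,.10,-7); print(manip.sense()["tcp_pos"])
E
```

```text
t: 19.83
tcp_pos: [0.5782, 0.0338, -0.0062]
tool_rot: [0.506, 0.493, -0.506, 0.494]
force: [0.2, -0.2, -0.5]
finger_gap: 0.248
t: 20.75
tcp_pos: [0.5805, 0.0335, 0.1979]
tool_rot: [0.508, 0.491, -0.504, 0.496]
force: [-0.9, 0.5, -0.6]
finger_gap: 0.996
at [0.5784 0.0337 0.195 ] yaw -1.4 -> linear cm [  9.44 -16.71  -7.37] twist 0.097 q6 -0.11 q6end~ -0.01 rows>= 5
[0.57844322 0.03373342 0.19502373]
```

View pics/w17c.png

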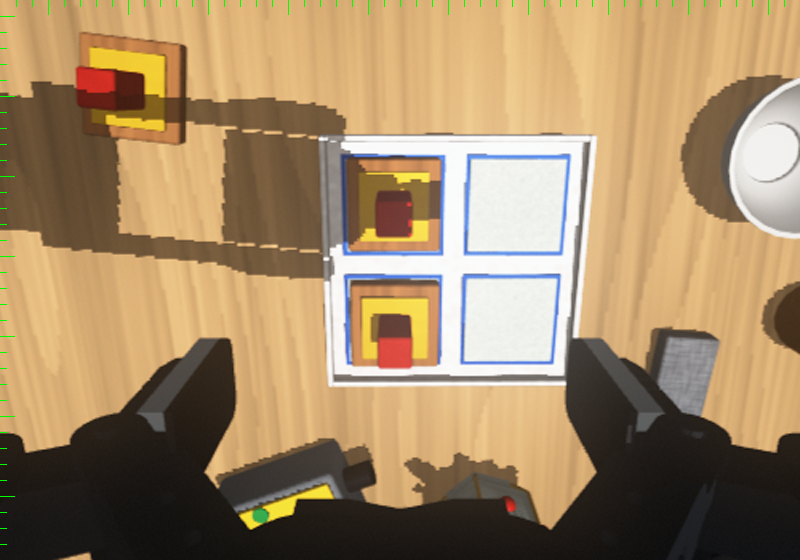

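```bash
python3 -m jog '{"linear":[[0,-16.7,-7.4],[0,-16.7,-7.4],[0,-16.7,-7.4],[0,-16.7,-7.4],[4,-16.7,-7.4],[8,-16.7,-7.4],[12,-16.7,-7.4],[15,-16.7,-7.4],[18,-16.7,-7.4],[20,-16.7,-7.4],[20.6,-16.7,-7.4],[20.6,-16.7,-7.4],[20.6,-16.7,-7.4]],"twist":[0.1,0.1,0.1,0.1,0.1,0.1,0.1,0.1,0.1,0.1,0.1,0.1,0.1],"claw":[1,1,1,1,1,1,1,1,1,1,1,1,1]}';python3 - <<'E'
from h import *
s=snap("wrist","w18"); print(manip.sense()["tcp_pos"]); crop("w18",120,60,520,360,2,"w18c")
E
```

```text
t: 21.88
tcp_pos: [0.4115, 0.1119, -0.0129]
tool_rot: [-0.53, -0.468, 0.531, -0.467]
force: [0.5, -0.3, 0.6]
finger_gap: 1.003
[ 0.4123654   0.11196331 -0.01219432]
```

View pics/w18c.png

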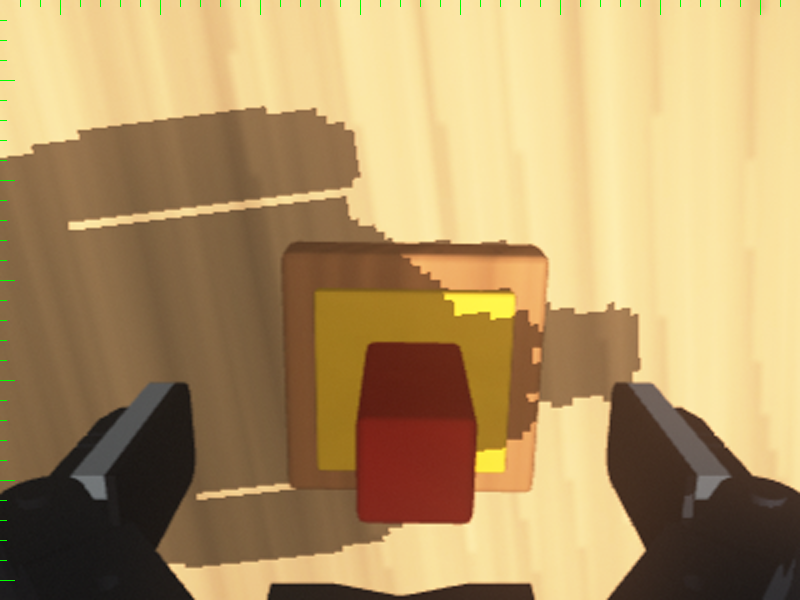

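```bash
python3 -m jog '{"linear":[[0,0.3,0],[0,0.3,0],[0,0.3,0],[0,0.3,0],[0,0.3,0],[0,0.3,0],[0,0.3,0],[0,0.3,0],[0,0.3,0],[0,0.3,0],[-2,0.3,0],[-5,0.3,0],[-9,0.3,0],[-10,0.3,0],[-10,0.3,0]],"twist":[0,0,0,0,0,0,0,0,0,0,0,0,0,0,0],"claw":[-1,-1,-1,-1,-1,-1,-1,-1,-1,-1,-1,-1,-1,-1,-1]}' 40;python3 - <<'E'
from h import *
s=snap("wrist","w19"); crop("w19",120,60,520,360,2,"w19c");print(manip.sense()["force"])
mv(.6602,.0289,.01,-1.4)
E
```

```text
t: 23.18
tcp_pos: [0.4178, 0.1117, 0.0903]
tool_rot: [0.532, 0.466, -0.528, 0.469]
force: [0.4, 0.6, -1.1]
finger_gap: 0.247
[ 0.30409995 -0.54733061 -0.84611171]
at [0.4165 0.1116 0.0887] yaw -7.2 -> linear cm [ 7.96 25.18  5.18] twist -0.1 q6 0.13 q6end~ 0.03 rows>= 7
```

View pics/w19c.png

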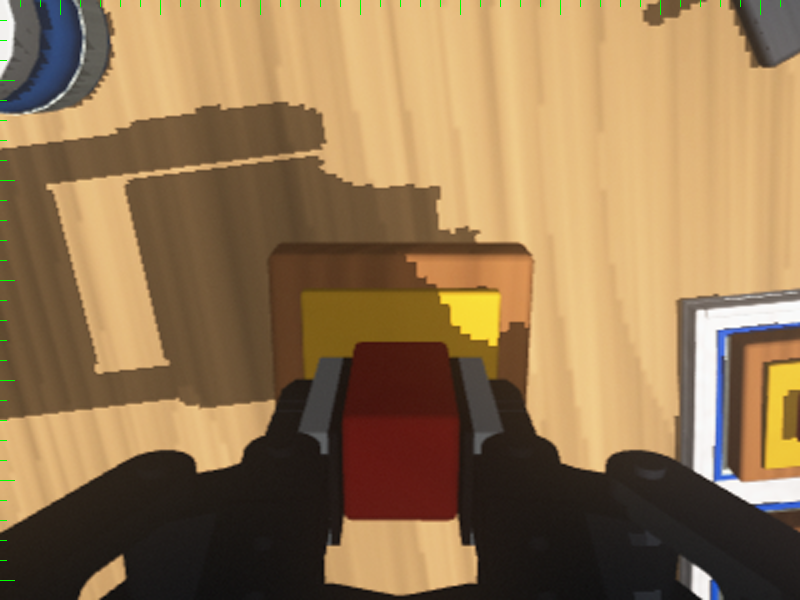

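```bash
python3 -m jog '{"linear":[[0,4,4.9],[0,8,4.9],[0,12,4.9],[0,16,4.9],[0,20,4.9],[0,24,4.9],[0,25.3,4.9],[0,25.3,4.9],[0,25.3,4.9],[3,25.3,4.9],[6,25.3,4.9],[7.5,25.3,4.9],[8,25.3,4.9],[8,25.3,4.9],[8,25.3,4.9]],"twist":[-0.1,-0.1,-0.1,-0.1,-0.1,-0.1,-0.1,-0.1,-0.1,-0.1,-0.1,-0.1,-0.1,-0.1,-0.1],"claw":[-1,-1,-1,-1,-1,-1,-1,-1,-1,-1,-1,-1,-1,-1,-1]}';python3 - <<'E'
from h import *
s=snap("wrist","w20"); crop("w20",120,60,520,360,2,"w20c");mv(.662,.032,-.0085,-1.4)
E
```

```text
t: 24.48
tcp_pos: [0.6596, 0.0317, 0.0074]
tool_rot: [-0.506, -0.494, 0.506, -0.493]
force: [0.2, -0.4, -1.2]
finger_gap: 0.253
at [0.6607 0.0315 0.0084] yaw -1.4 -> linear cm [ 1.69  0.13 -0.05] twist -0.0 q6 -0.1 q6end~ -0.1 rows>= 1
```

View pics/w20c.png

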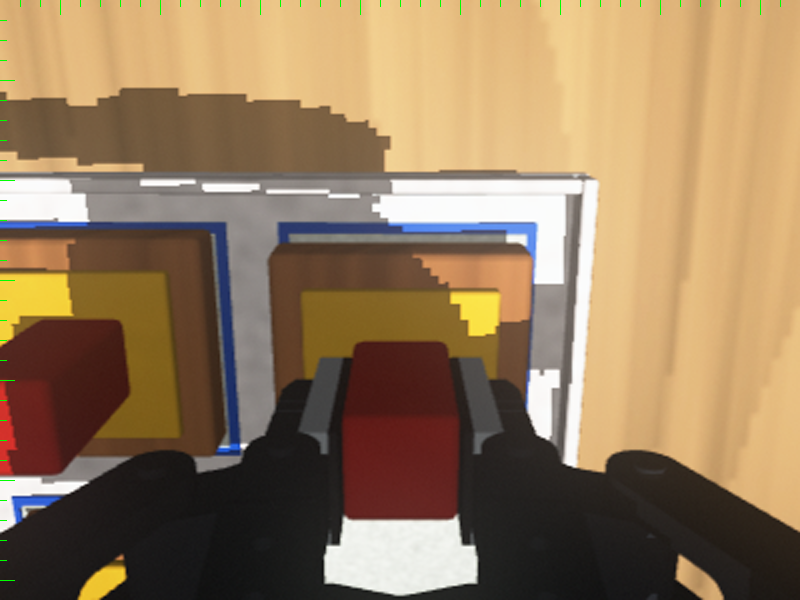

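```bash
python3 -m jog '{"linear":[[0.6,0.2,-0.1],[1.1,0.2,-0.1],[1.65,0.2,-0.1],[1.65,0.2,-0.1],[1.65,0.2,-0.1]],"twist":[0,0,0,0,0],"claw":[-1,-1,-1,-1,-1]}'; python3 -m jog '{"linear":[[0,0,0],[0,0,0],[0,0,0],[0,0,0],[-3,0,0],[-7,0,0],[-11,0,0],[-15,0,0],[-20,0,0],[-20,0,0],[-20,0,0]],"twist":[0,0,0,0,0,0,0,0,0,0,0],"claw":[1,1,1,1,1,1,1,1,1,1,1]}';python3 - <<'E'
from h import *
s=snap("wrist","w21"); crop("w21",70,40,570,390,1.6,"w21c"); s=snap("side","s21"); crop("s21",210,90,450,290,3.3,"s21c"); snap("scene","sc21")
print(manip.sense()["tcp_pos"])
E
```

```text
t: 24.95
tcp_pos: [0.6637, 0.0323, -0.0079]
tool_rot: [0.507, 0.493, -0.506, 0.494]
force: [0.1, -0.4, 3.8]
finger_gap: 0.257
t: 25.87
tcp_pos: [0.6656, 0.0321, 0.196]
tool_rot: [0.508, 0.491, -0.504, 0.496]
force: [-0.1, -0.3, -0.3]
finger_gap: 0.999
[0.66101728 0.03250517 0.18907162]
```

View pics/w21c.png

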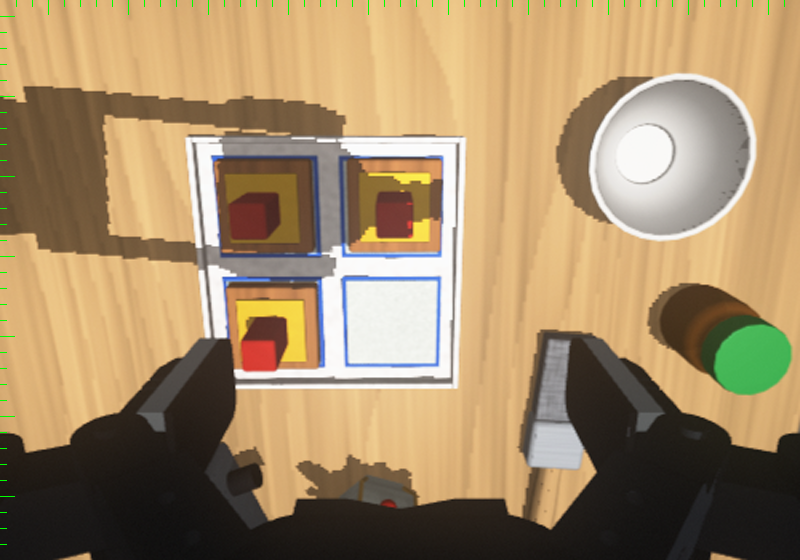

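View pics/s21c.png

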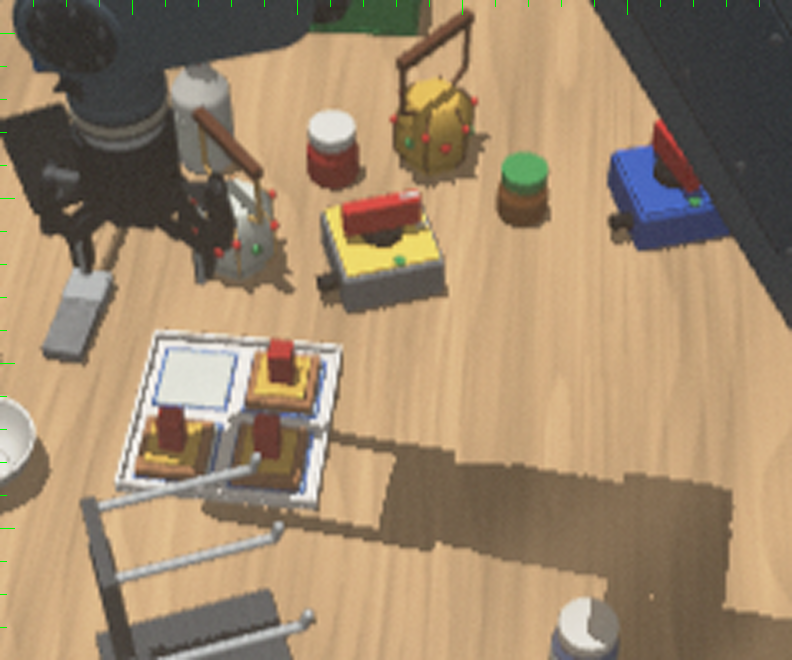

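View pics/sc21.png

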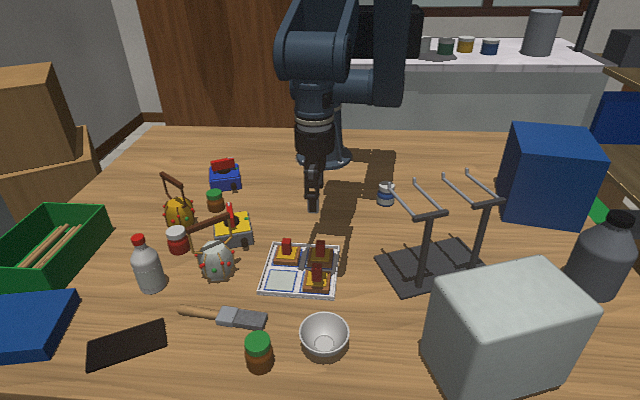

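```bash
python3 - <<'E'
from h import *
mv(.641,-.211,.25,43.7)
E
```

```text
at [0.661  0.0325 0.1891] yaw -1.4 -> linear cm [-6.1  -1.42 24.39] twist -0.788 q6 -0.09 q6end~ -0.88 rows>= 7
```

```bash
python3 -m jog '{"linear":[[-4,0,0],[-6.1,-1.4,4],[-6.1,-1.4,8],[-6.1,-1.4,12],[-6.1,-1.4,16],[-6.1,-1.4,20],[-6.1,-1.4,24.4],[-6.1,-1.4,24.4],[-6.1,-1.4,24.4],[-6.1,-1.4,24.4]],"twist":[-0.12,-0.24,-0.36,-0.48,-0.6,-0.7,-0.788,-0.788,-0.788,-0.788],"claw":[1,1,1,1,1,1,1,1,1,1]}';python3 - <<'E'
from h import *
s=snap("wrist","w22"); crop("w22",0,0,640,400,1.25,"w22c"); print(manip.sense()["tcp_pos"]); s=snap("scene","sc22"); crop("sc22",150,150,370,310,3.6,"sc22c")
E
```

```text
t: 26.85
tcp_pos: [0.6413, -0.2107, 0.2492]
tool_rot: [0.279, 0.652, -0.278, 0.648]
force: [0.2, 0.3, -0.4]
finger_gap: 0.998
[ 0.6416499  -0.20976429  0.24988297]
```

View pics/w22c.png

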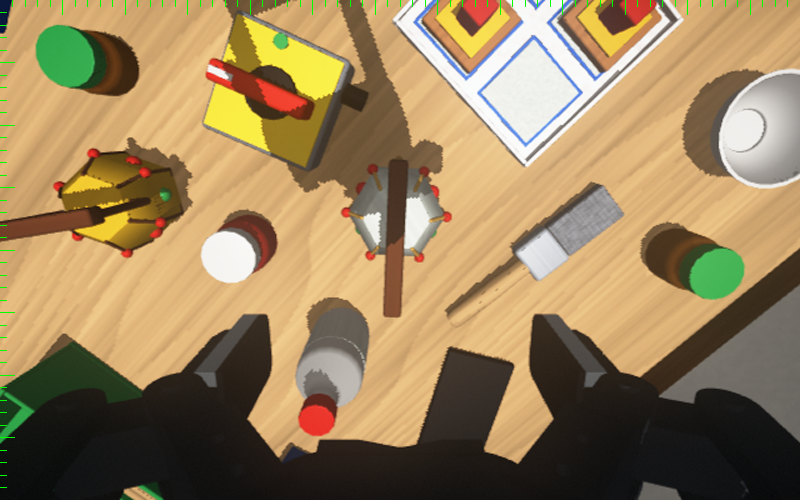

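View pics/sc22c.png

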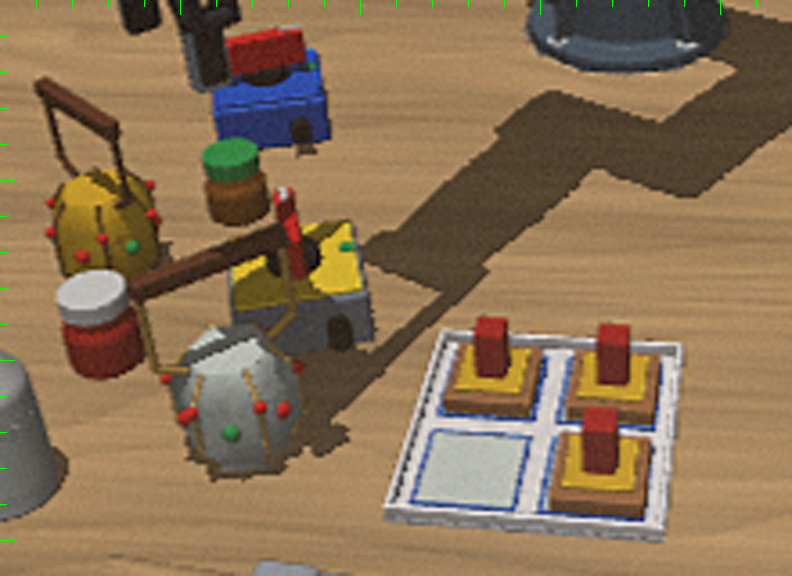

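```bash
python3 - <<'E'
from h import *
w=load("w22"); W=lambda *p:np.array(p)/1.25-.5
b=onz(w,W((398,158),(393,317)),.162); e=b[0]-b[1]; c=b.mean(0); print(b.round(4).tolist(),c,np.linalg.norm(e),np.degrees(np.arctan2(e[1],e[0])))
mv(c[0],c[1],.106,np.degrees(np.arctan2(e[1],e[0]))-90)
r=onz(w,W((372,169),(347,213),(371,256),(420,257),(447,216),(427,170)),.05); print(r.mean(0))
E
```

```text
[[0.6047, -0.1752, 0.162], [0.6742, -0.2531, 0.162]] [ 0.63941057 -0.21416779  0.162     ] 0.1044281749671351 131.71855910697914
at [ 0.642  -0.2093  0.2505] yaw 43.8 -> linear cm [14.45 -0.51  0.22] twist 0.036 q6 -1.24 q6end~ -1.21 rows>= 4
[ 0.64209055 -0.21662147  0.05      ]
```

```bash
python3 -m jog '{"linear":[[4,-0.5,0.2],[8,-0.5,0.2],[11,-0.5,0.2],[13,-0.5,0.2],[14.8,-0.5,0.2],[14.8,-0.5,0.2],[14.8,-0.5,0.2]],"twist":[0.036,0.036,0.036,0.036,0.036,0.036,0.036],"claw":[1,1,1,1,1,1,1]}';python3 - <<'E'
from h import *
s=snap("wrist","w23"); crop("w23",120,60,520,360,2,"w23c"); print(manip.sense()["tcp_pos"],manip.sense()["force"]); s=snap("side","s23"); crop("s23",230,80,350,190,6.5,"s23c")
E
```

```text
t: 27.53
tcp_pos: [0.6398, -0.2139, 0.1031]
tool_rot: [0.289, 0.646, -0.289, 0.644]
force: [0.4, 0.4, 0.2]
finger_gap: 1.0
[ 0.64097269 -0.21488566  0.10466471] [0.09661062 0.49025487 0.11033389]
```

View pics/w23c.png

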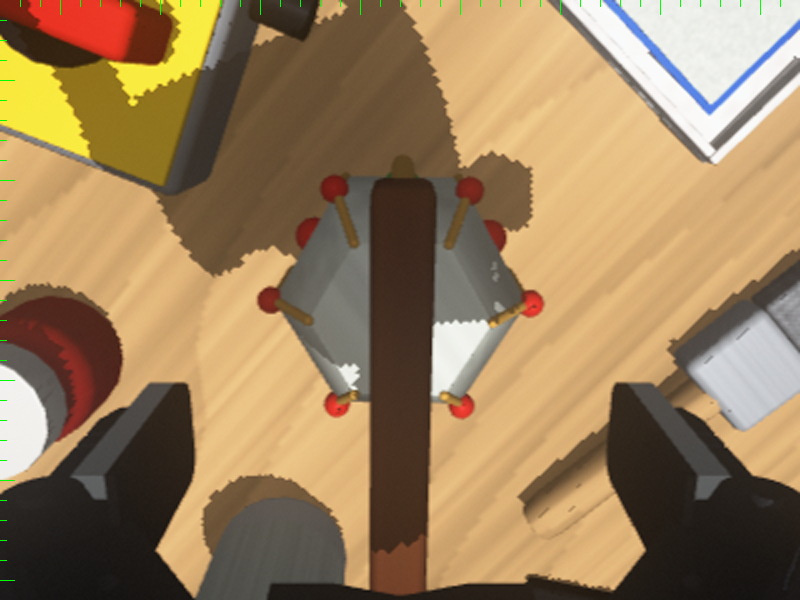

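View pics/s23c.png

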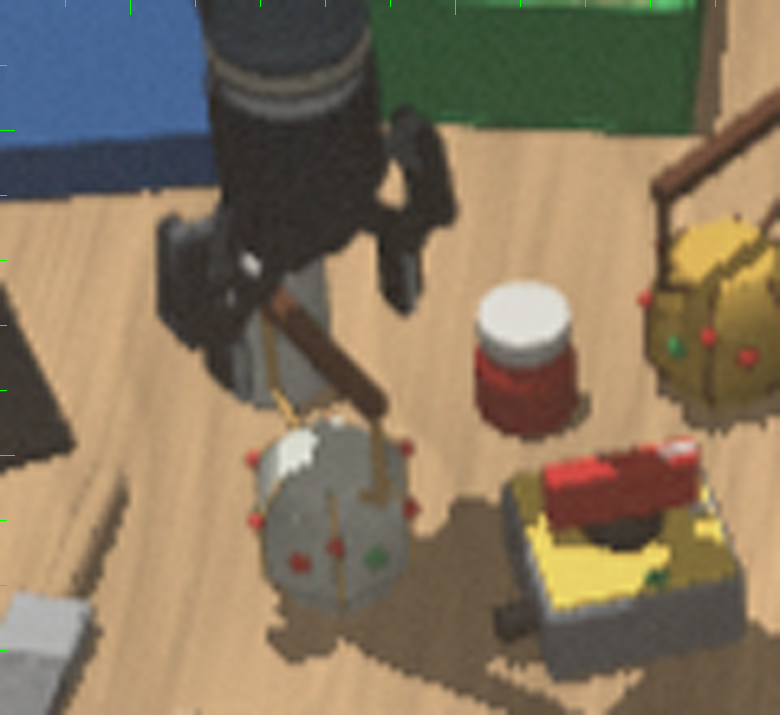

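```bash
python3 -m jog '{"linear":[[0,0,0],[0,0,0],[0,0,0],[0,0,0],[0,0,0],[0,0,0],[0,0,0],[0,0,0],[0,0,0],[0,0,0],[0,0,0],[-0.5,0,0],[-1,0,0],[-1.5,0,0],[-2,0,0],[-3,0,0],[-4,0,0],[-4,0,0]],"twist":[0,0,0,0,0,0,0,0,0,0,0,0,0,0,0,0,0,0],"claw":[-1,-1,-1,-1,-1,-1,-1,-1,-1,-1,-1,-1,-1,-1,-1,-1,-1,-1]}' 80;python3 - <<'E'
from h import *
s=snap("wrist","w24"); crop("w24",120,60,520,360,2,"w24c"); print(manip.sense()["tcp_pos"],manip.sense()["force"],manip.sense()["ft_torque"]); s=snap("side","s24"); crop("s24",230,80,350,190,6.5,"s24c");s=snap("scene","sc24"); crop("sc24",150,150,370,310,3.6,"sc24c")
E
```

```text
t: 29.13
tcp_pos: [0.6421, -0.2171, 0.1473]
tool_rot: [0.289, 0.643, -0.29, 0.647]
force: [0.3, -0.7, -0.7]
finger_gap: 0.123
[ 0.64160188 -0.21680168  0.14630505] [-0.27122946 -0.3594859  -1.75783602] [-0.03131601  0.03527608 -0.00634085]
```

View pics/sc24c.png

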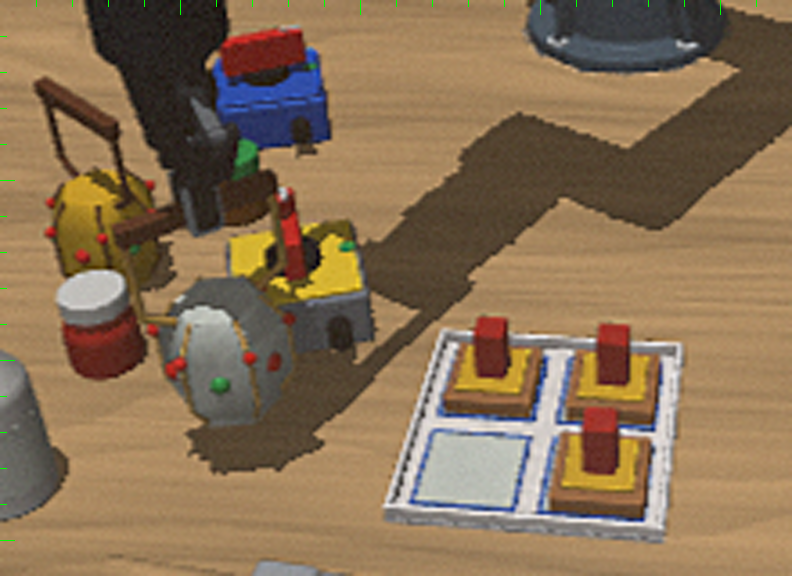

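View pics/s24c.png

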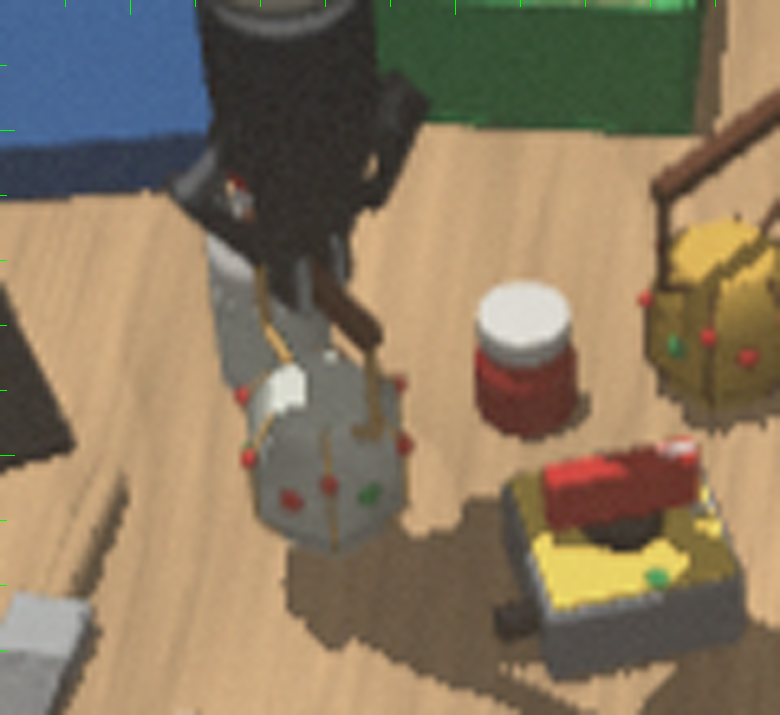

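```bash
python3 - <<'E'
from h import *
mv(.405,.315,.208,22.3)
E
```

```text
at [ 0.6403 -0.2161  0.1445] yaw 41.7 -> linear cm [ -6.37  17.72 -55.32] twist 0.338 q6 -1.22 q6end~ -0.88 rows>= 15
```

```bash
python3 -m jog '{"linear":[[-2,0,0],[-4.5,0,0],[-6.4,0.5,-1.5],[-6.4,1.5,-4.5],[-6.4,2.6,-8],[-6.4,3.8,-12],[-6.4,5,-15.5],[-6.4,6.2,-19],[-6.4,7.4,-23],[-6.4,8.6,-27],[-6.4,9.9,-31],[-6.4,11.2,-35],[-6.4,12.5,-39],[-6.4,13.8,-43],[-6.4,15,-47],[-6.4,16.1,-50.5],[-6.4,17.2,-53.5],[-6.4,17.7,-55.3],[-6.4,17.7,-55.3],[-6.4,17.7,-55.3]],"twist":[0,0,0,0.02,0.05,0.08,0.11,0.14,0.17,0.2,0.23,0.26,0.29,0.32,0.338,0.338,0.338,0.338,0.338,0.338],"claw":[-1,-1,-1,-1,-1,-1,-1,-1,-1,-1,-1,-1,-1,-1,-1,-1,-1,-1,-1,-1]}';python3 - <<'E'
from h import *
s=snap("wrist","w25"); crop("w25",0,0,640,400,1.25,"w25c"); print(manip.sense()["tcp_pos"],manip.sense()["force"]); s=snap("side","s25"); crop("s25",220,180,460,380,3.3,"s25c");s=snap("scene","sc25"); crop("sc25",320,90,540,310,3.6,"sc25c")
E
```

```text
t: 30.95
tcp_pos: [0.4041, 0.3152, 0.2078]
tool_rot: [0.393, 0.588, -0.393, 0.588]
force: [-0.6, 0.3, -2.6]
finger_gap: 0.121
[0.4047233  0.31449074 0.20781569] [ 0.31966748 -0.34831117 -1.92221045]
```

View pics/w25c.png

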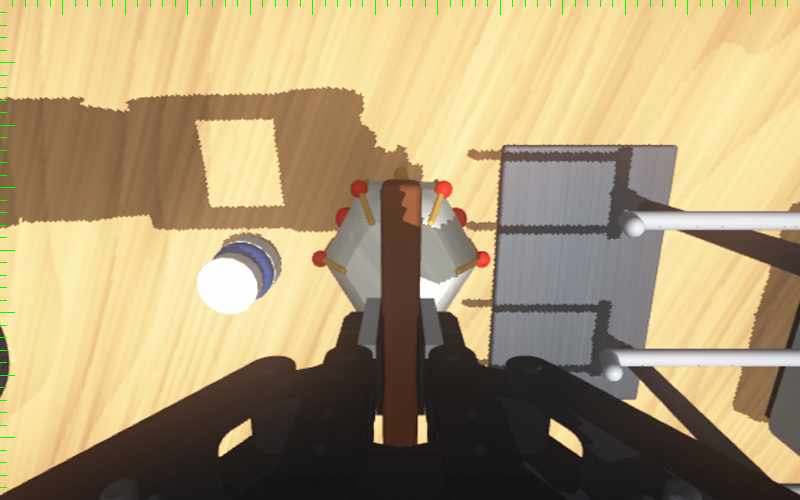

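View pics/s25c.png

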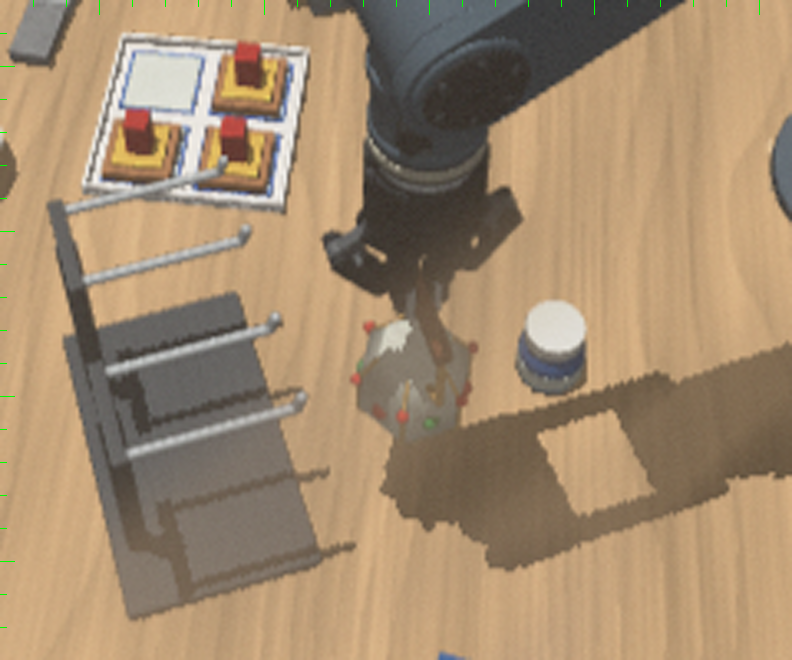

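View pics/sc25c.png

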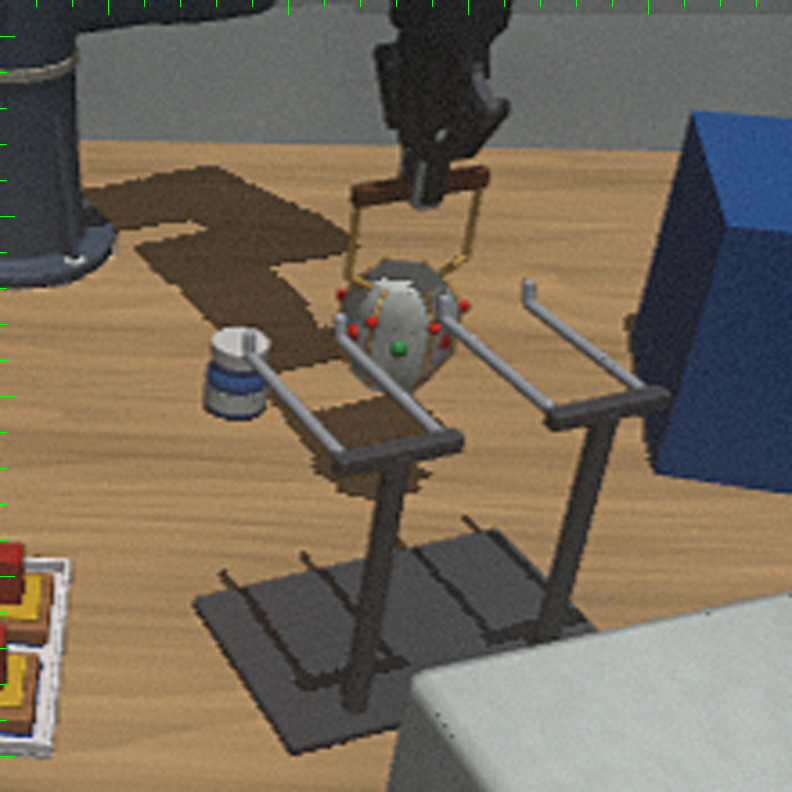

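```bash
python3 - <<'E'
from h import *
w=load("w25"); W=lambda *p:np.array(p)/1.25-.5
# tip tops (circle of rod end)
p=onz(w,W((634,226),(612,373)),.226); print(p.round(4).tolist(),np.linalg.norm(p[0]-p[1]))
y=(p[0]-p[1]); y/=np.linalg.norm(y); x=np.array([y[1],-y[0],0]); print("fork yaw",np.degrees(np.arctan2(x[1],x[0])))
r=onz(w,W((650,220),(799,220)),.214); e=r[1]-r[0]; print("prong dir",np.degrees(np.arctan2(e[1],e[0])))
r=onz(w,W((660,357),(799,358)),.214); e=r[1]-r[0]; print("prong dir",np.degrees(np.arctan2(e[1],e[0])))
c=p.mean(0)+.036*x; print("forkB",c)
b=onz(w,W((402,182),(400,445)),.267); print("bar",b.round(4).tolist(),b.mean(0),np.linalg.norm(b[0]-b[1]))
mv(c[0],c[1],.2078,22.3)
E
```

```text
[[0.474, 0.3785, 0.226], [0.498, 0.3198, 0.226]] 0.06341125029036206
fork yaw 22.296364737107393
prong dir 22.50069096039637
prong dir 22.075405341750738
forkB [0.51930827 0.36278984 0.226     ]
bar [[0.3836, 0.3645, 0.267], [0.4163, 0.284, 0.267]] [0.39993288 0.32425723 0.267     ] 0.08693540339879204
at [0.4054 0.3138 0.2079] yaw 22.2 -> linear cm [ 1.00e-02  1.24e+01 -2.30e-01] twist -0.001 q6 0.05 q6end~ 0.05 rows>= 3
```

```bash
python3 -m jog '{"linear":[[0,1.5,0],[0,3.5,0],[0,5.5,0],[0,7.5,0],[0,9.5,0],[0,11.5,0],[0,12.4,0],[0,12.4,0],[0,12.4,0]],"twist":[0,0,0,0,0,0,0,0,0],"claw":[-1,-1,-1,-1,-1,-1,-1,-1,-1]}';python3 - <<'E'
from h import *
s=snap("wrist","w26"); crop("w26",0,0,640,400,1.25,"w26c"); print(manip.sense()["tcp_pos"],manip.sense()["force"]); s=snap("side","s26"); crop("s26",220,180,400,360,3.3,"s26c");s=snap("scene","sc26"); crop("sc26",360,90,540,310,3.6,"sc26c")
E
```

```text
t: 31.85
tcp_pos: [0.5194, 0.3605, 0.2075]
tool_rot: [0.394, 0.587, -0.395, 0.587]
force: [-0.4, 0.8, -1.9]
finger_gap: 0.123
[0.51864614 0.3605431  0.20759063] [ 0.65137081  0.97238204 -1.8372614 ]
```

View pics/w26c.png

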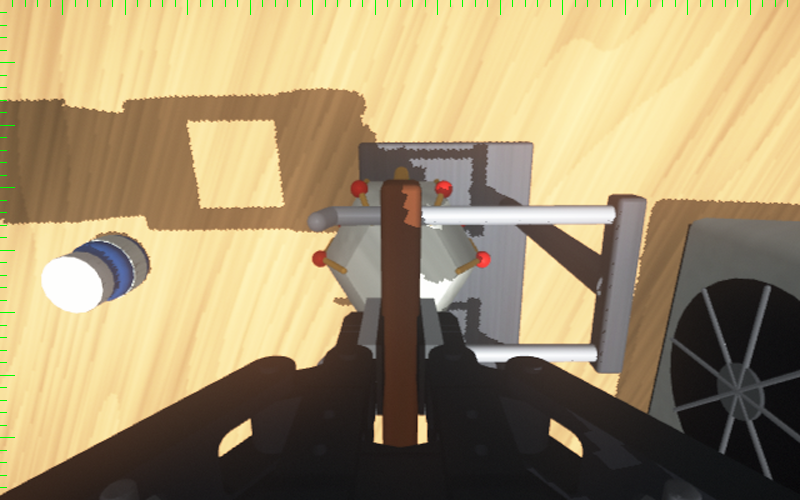

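View pics/sc26c.png

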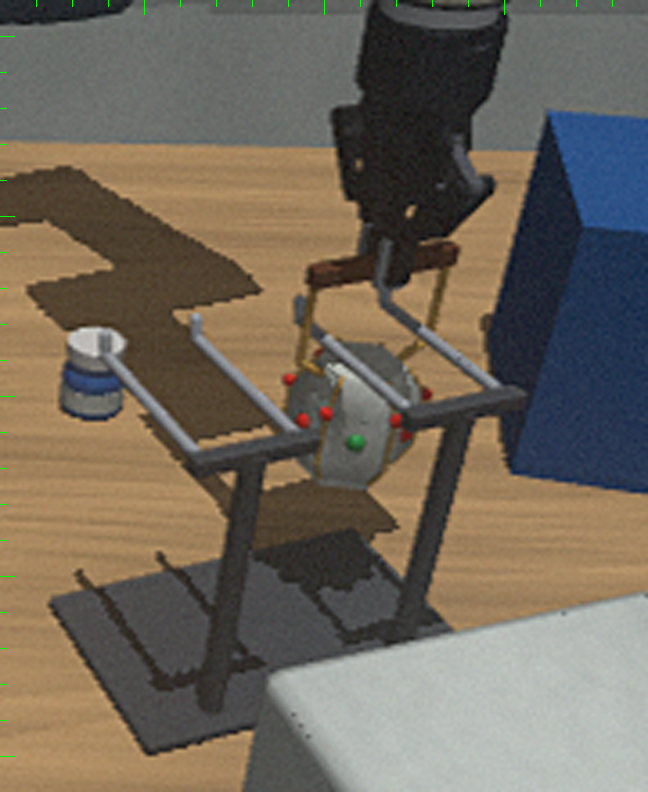

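```bash
python3 -m jog '{"linear":[[1.2,0,0],[2.4,0,0],[3.2,0,0],[3.6,0,0],[3.9,0,0],[3.9,0,0],[3.9,0,0]],"twist":[0,0,0,0,0,0,0],"claw":[-1,-1,-1,-1,-1,-1,-1]}'
```

```text
t: 32.58
tcp_pos: [0.5192, 0.3617, 0.1702]
tool_rot: [0.394, 0.587, -0.394, 0.587]
force: [-2.4, -0.2, 3.9]
finger_gap: 0.12
```

```bash
python3 -m jog '{"linear":[[0,0,0],[0,0,0],[0,0,0],[0,0,0],[0,0,0],[0,0,0]],"twist":[0,0,0,0,0,0],"claw":[-0.6,-0.4,-0.2,0,0,0]}';python3 - <<'E'
from h import *
s=snap("wrist","w27"); crop("w27",0,0,640,400,1.25,"w27c"); print(manip.sense()["tcp_pos"],manip.sense()["force"]); s=snap("scene","sc27"); crop("sc27",360,90,540,310,3.6,"sc27c")
E
```

```text
t: 33.08
tcp_pos: [0.5199, 0.3618, 0.169]
tool_rot: [0.394, 0.587, -0.394, 0.587]
force: [0.2, -0.3, 0.2]
finger_gap: 0.5
[0.51985968 0.36175317 0.16901626] [-0.69944018  0.75432312  0.0682036 ]
```

View pics/w27c.png

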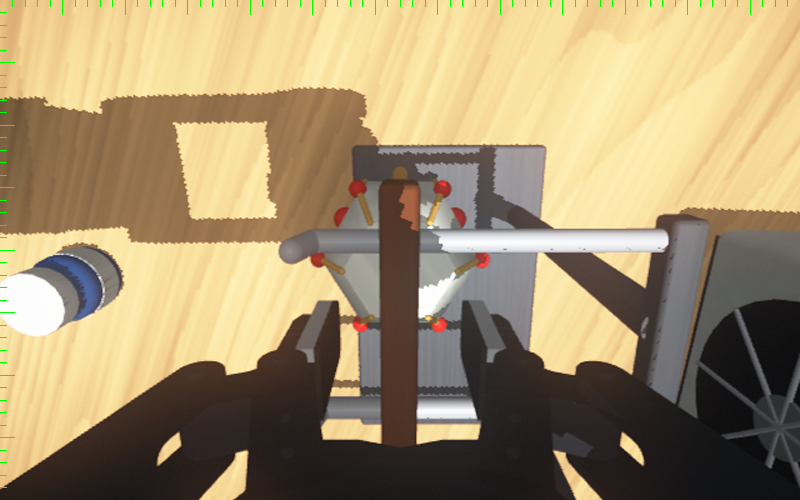

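View pics/sc27c.png

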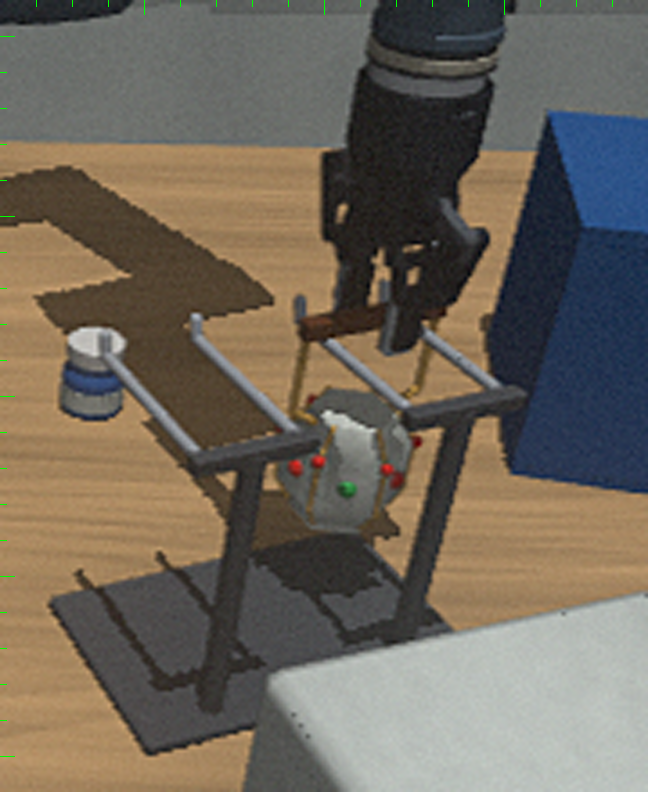

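```bash
python3 -m jog '{"linear":[[-2,0,0],[-5,0,0],[-9,0,0],[-10,0,0],[-10,0,0]],"twist":[0,0,0,0,0],"claw":[0,0,0,1,1]}'; python3 - <<'E'
from h import *
mv(.46,-.372,.25,-39)
s=snap("scene","sc28"); crop("sc28",360,90,540,310,3.6,"sc28c")
E
```

```text
t: 33.6
tcp_pos: [0.5224, 0.363, 0.2739]
tool_rot: [0.397, 0.585, -0.391, 0.589]
force: [-0.0, 0.3, -0.2]
finger_gap: 0.769
at [0.5224 0.363  0.2739] yaw 22.3 -> linear cm [  2.03 -33.67  65.64] twist 1.07 q6 0.04 q6end~ 1.11 rows>= 18
```

View pics/sc28c.png

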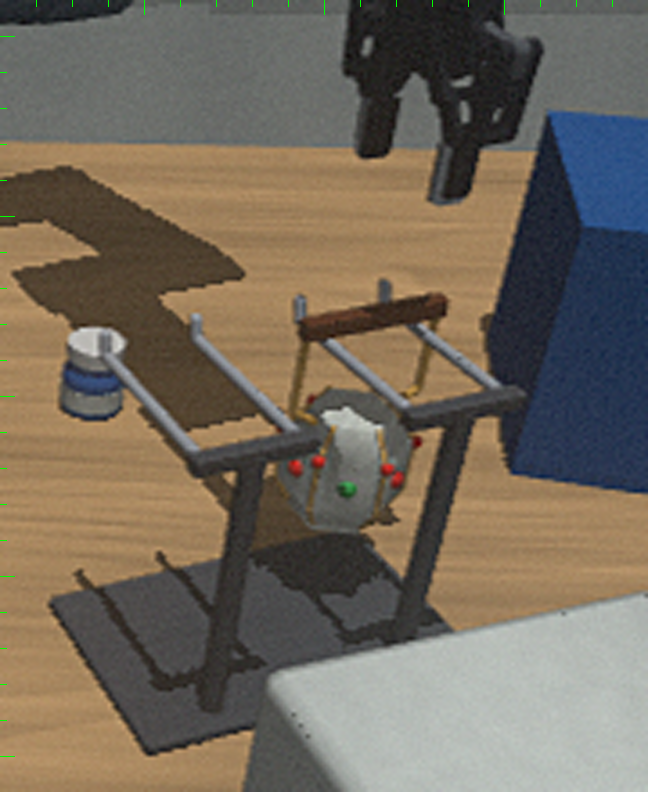

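```bash
python3 -m jog '{"linear":[[0,-33.7,65.6],[0,-33.7,65.6],[0,-33.7,65.6],[0,-33.7,65.6],[0,-33.7,65.6],[0,-33.7,65.6],[0,-33.7,65.6],[0,-33.7,65.6],[0,-33.7,65.6],[0,-33.7,65.6],[0,-33.7,65.6],[0,-33.7,65.6],[0,-33.7,65.6],[0,-33.7,65.6],[0,-33.7,65.6],[0,-33.7,65.6],[0,-33.7,65.6],[2,-33.7,65.6],[2,-33.7,65.6],[2,-33.7,65.6]],"twist":[0.1,0.2,0.3,0.4,0.5,0.6,0.7,0.8,0.9,1.0,1.07,1.07,1.07,1.07,1.07,1.07,1.07,1.07,1.07,1.07],"claw":[1,1,1,1,1,1,1,1,1,1,1,1,1,1,1,1,1,1,1,1]}';python3 - <<'E'
from h import *
s=snap("wrist","w29"); crop("w29",0,0,640,400,1.25,"w29c"); print(manip.sense()["tcp_pos"])
E
```

```text
t: 35.32
tcp_pos: [0.4546, -0.3728, 0.2453]
tool_rot: [-0.638, -0.306, 0.639, -0.301]
force: [0.7, 0.2, 0.8]
finger_gap: 1.001
[ 0.45533854 -0.37185248  0.24644742]
```

View pics/w29c.png

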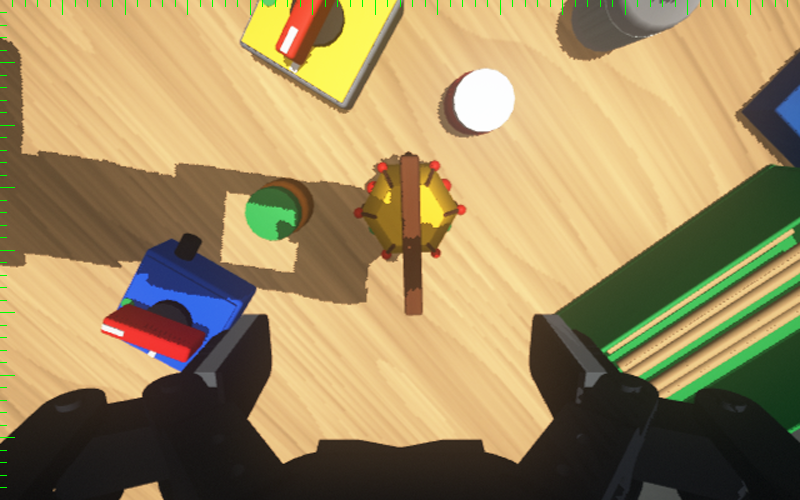

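```bash
python3 - <<'E'
from h import *
w=load("w29"); W=lambda *p:np.array(p)/1.25-.5
b=onz(w,W((410,155),(413,315)),.162); e=b[0]-b[1]; c=b.mean(0); a=np.degrees(np.arctan2(e[1],e[0])); print(b.round(4).tolist(),c,np.linalg.norm(e),a)
mv(c[0],c[1],.1035,a-90)
E
```

```text
[[0.4902, -0.3355, 0.162], [0.4269, -0.4172, 0.162]] [ 0.45855736 -0.37634097  0.162     ] 0.10332737771478341 52.251324752758954
at [ 0.4553 -0.3719  0.2464] yaw -39.1 -> linear cm [14.29  0.62  0.17] twist -0.024 q6 -0.19 q6end~ -0.22 rows>= 4
```

```bash
python3 -m jog '{"linear":[[4,0.6,0.2],[8,0.6,0.2],[10,0.6,0.2],[12,0.6,0.2],[14.2,0.6,0.2],[14.2,0.6,0.2],[14.2,0.6,0.2]],"twist":[-0.024,-0.024,-0.024,-0.024,-0.024,-0.024,-0.024],"claw":[1,1,1,1,1,1,1]}';python3 - <<'E'
from h import *
s=snap("wrist","w30"); crop("w30",120,60,520,360,2,"w30c"); print(manip.sense()["tcp_pos"],manip.sense()["force"]); s=snap("side","s30"); crop("s30",270,60,410,170,5.5,"s30c")
E
```

```text
t: 35.95
tcp_pos: [0.4599, -0.376, 0.1065]
tool_rot: [-0.634, -0.314, 0.635, -0.311]
force: [1.2, -0.3, -0.1]
finger_gap: 1.0
[ 0.46067798 -0.37729458  0.10777115] [ 0.21842714 -0.96846246  0.29823178]
```

View pics/w30c.png

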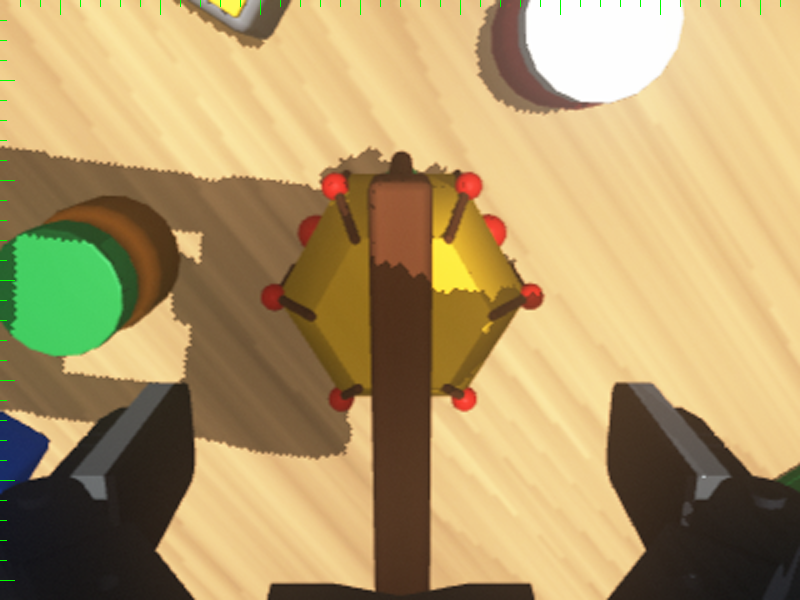

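View pics/s30c.png

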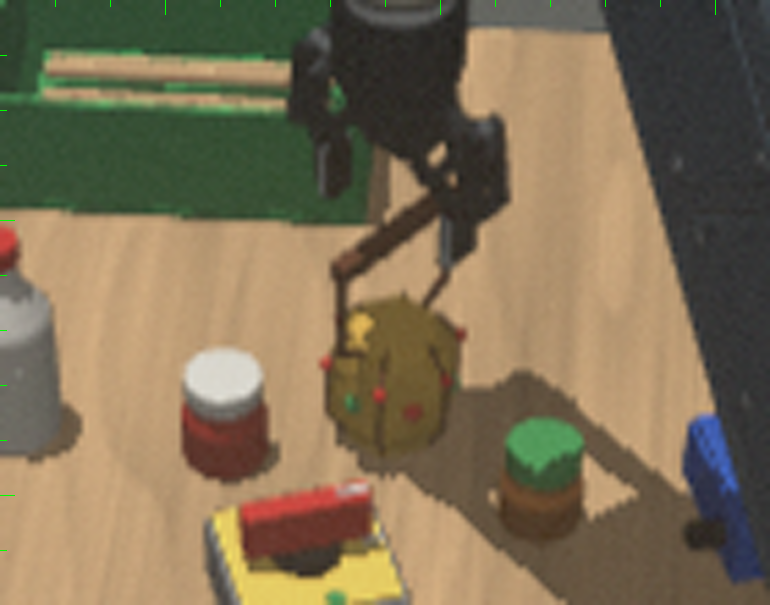

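```bash
python3 -m jog '{"linear":[[0.2,0,0],[0.2,0,0],[0.2,0,0],[0.2,0,0],[0.2,0,0],[0.2,0,0],[0.2,0,0],[0.2,0,0],[0.2,0,0],[0.2,0,0],[0.2,0,0],[-0.5,0,0],[-1,0,0],[-2,0,0],[-4,0,0],[-7,0,0],[-10.4,0,0],[-10.4,0,0]],"twist":[0,0,0,0,0,0,0,0,0,0,0,0,0,0,0,0,0,0],"claw":[-1,-1,-1,-1,-1,-1,-1,-1,-1,-1,-1,-1,-1,-1,-1,-1,-1,-1]}' 80;python3 - <<'E'
from h import *
s=snap("scene","sc31"); crop("sc31",120,60,340,310,3.2,"sc31c"); print(manip.sense()["force"],manip.sense()["ft_torque"])
x=np.array([np.cos(np.radians(22.3)),np.sin(np.radians(22.3)),0]); y=np.array([-x[1],x[0],0])
B=np.array([.5193,.3628,0]); A=B-.14*y; print("A",A,"front",A-.124*x)
f=A-.124*x; mv(f[0],f[1],.2078,22.3)
E
```

```text
t: 37.55
tcp_pos: [0.4636, -0.3822, 0.2187]
tool_rot: [0.636, 0.307, -0.633, 0.317]
force: [1.3, -1.2, -1.1]
finger_gap: 0.118
[-0.53686153 -0.12100966 -2.07582526] [ 0.04659845 -0.0070449  -0.02563708]
A [0.57242386 0.23327064 0.        ] front [0.45769786 0.18621808 0.        ]
at [ 0.4625 -0.3809  0.2158] yaw -37.6 -> linear cm [  0.34 -35.02 -44.63] twist -1.046 q6 -0.22 q6end~ -1.26 rows>= 14
```

View pics/sc31c.png

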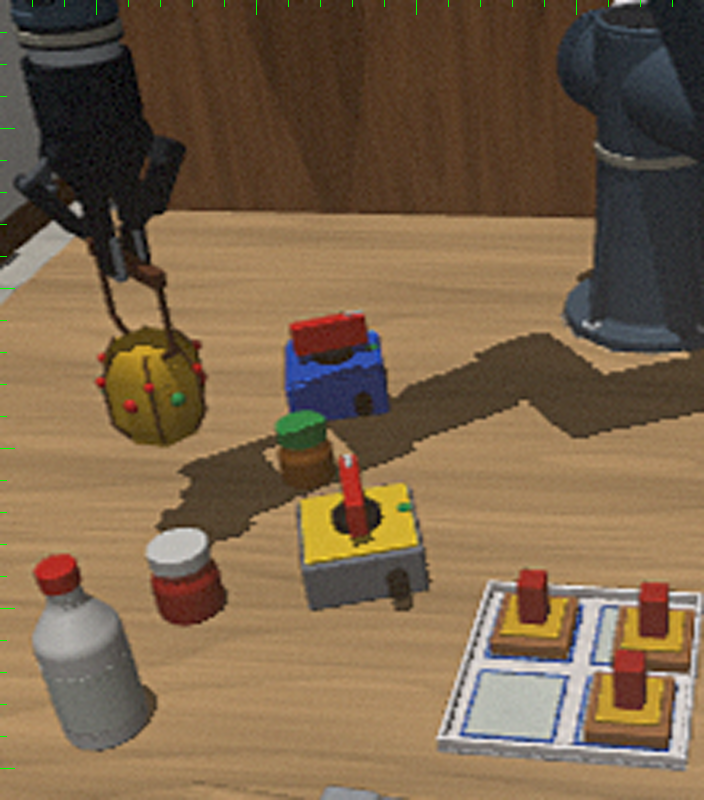

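```bash
python3 -m jog '{"linear":[[-2,0,0],[-4,-1,-1.2],[-4,-2.5,-3.2],[-4,-4.7,-6],[-4,-7,-9],[-4,-9.5,-12.1],[-4,-12,-15.3],[-4,-14.5,-18.5],[-4,-17,-21.7],[-4,-19.5,-24.9],[-4,-22,-28.1],[-4,-24.5,-31.3],[-4,-27,-34.5],[-4,-29.5,-37.7],[-4,-32,-40.9],[-4,-34,-43.3],[-3,-35,-44.6],[-1.5,-35,-44.6],[0.2,-35,-44.6],[0.2,-35,-44.6]],"twist":[0,-0.03,-0.1,-0.17,-0.24,-0.31,-0.38,-0.45,-0.52,-0.59,-0.66,-0.73,-0.8,-0.87,-0.94,-1.0,-1.046,-1.046,-1.046,-1.046],"claw":[-1,-1,-1,-1,-1,-1,-1,-1,-1,-1,-1,-1,-1,-1,-1,-1,-1,-1,-1,-1]}';python3 - <<'E'
from h import *
s=snap("wrist","w32"); crop("w32",0,0,640,400,1.25,"w32c"); print(manip.sense()["tcp_pos"],manip.sense()["force"]); s=snap("scene","sc32"); crop("sc32",320,90,540,310,3.6,"sc32c")
E
```

```text
t: 39.27
tcp_pos: [0.4516, 0.1885, 0.2055]
tool_rot: [0.391, 0.59, -0.396, 0.585]
force: [-1.2, -0.2, -2.8]
finger_gap: 0.117
[0.45281248 0.18839446 0.20692325] [-0.09355737 -0.81200473 -2.23273625]
```

View pics/w32c.png

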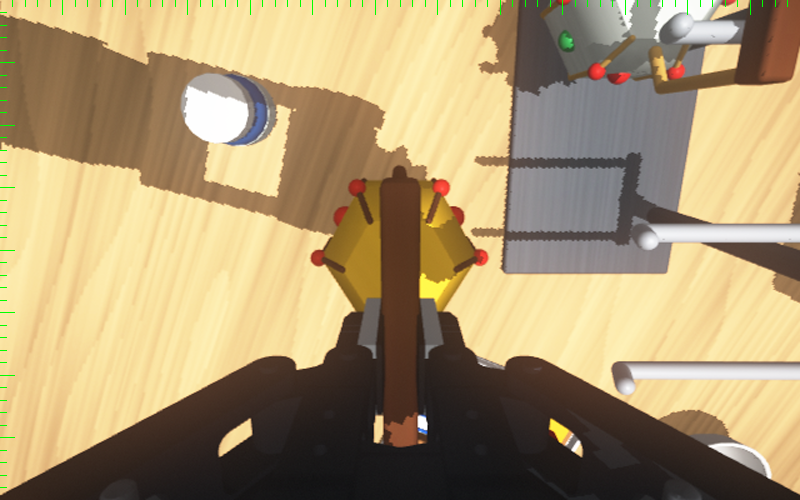

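View pics/sc32c.png

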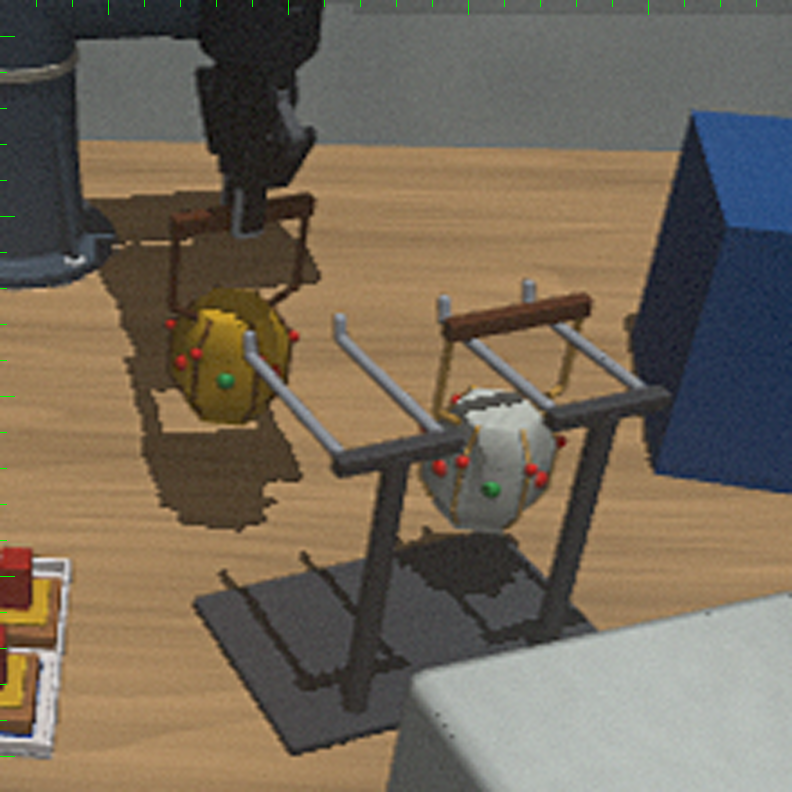

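```bash
python3 - <<'E'
from h import *
w=load("w32"); W=lambda *p:np.array(p)/1.25-.5
p=onz(w,W((648,238),(624,377)),.226); print(p.round(4).tolist(),np.linalg.norm(p[0]-p[1]))
y=(p[0]-p[1]); y/=np.linalg.norm(y); x=np.array([y[1],-y[0],0]); print("yaw",np.degrees(np.arctan2(x[1],x[0])))
c=p.mean(0)+.036*x; print("forkA",c)
q=onz(w,W((680,25)),.226)[0]; print(q, (q-p[0])@y)
b=onz(w,W((400,180)),.264)[0]; bc=b-.052*y; print("bar centre est",bc)
mv(c[0],c[1],.2065,22.3)
mv(.5724,.2333,.2065,22.3)
E
```

```text
[[0.5273, 0.2496, 0.226], [0.549, 0.1943, 0.226]] 0.05938209309106817
yaw 21.401397754643387
forkA [0.57165531 0.23509923 0.226     ]
[0.49908646 0.31725676 0.226     ] 0.07328180523155474
bar centre est [0.44999046 0.18967002 0.264     ]
at [0.4542 0.1884 0.2082] yaw 22.3 -> linear cm [ 0.13 12.64  0.13] twist -0.0 q6 -0.22 q6end~ -0.22 rows>= 4
at [0.4542 0.1884 0.2082] yaw 22.3 -> linear cm [ 0.13 12.64  0.32] twist -0.0 q6 -0.22 q6end~ -0.22 rows>= 4
```

```bash
python3 -m jog '{"linear":[[0,0,0.3],[0,1.5,0.3],[0,3.5,0.3],[0,5.5,0.3],[0,7.5,0.3],[0,9.5,0.3],[0,11.5,0.3],[0,12.6,0.3],[0,12.6,0.3],[0,12.6,0.3]],"twist":[0,0,0,0,0,0,0,0,0,0],"claw":[-1,-1,-1,-1,-1,-1,-1,-1,-1,-1]}';python3 - <<'E'
from h import *
s=snap("wrist","w33"); crop("w33",0,0,640,400,1.25,"w33c"); print(manip.sense()["tcp_pos"],manip.sense()["force"]); s=snap("scene","sc33"); crop("sc33",360,90,540,310,3.6,"sc33c")
E
```

```text
t: 40.2
tcp_pos: [0.5735, 0.233, 0.2096]
tool_rot: [0.394, 0.587, -0.394, 0.587]
force: [-1.3, -0.3, -3.2]
finger_gap: 0.12
[0.57255665 0.23282921 0.20939979] [-1.10795504 -0.86052862 -1.46458915]
```

View pics/w33c.png

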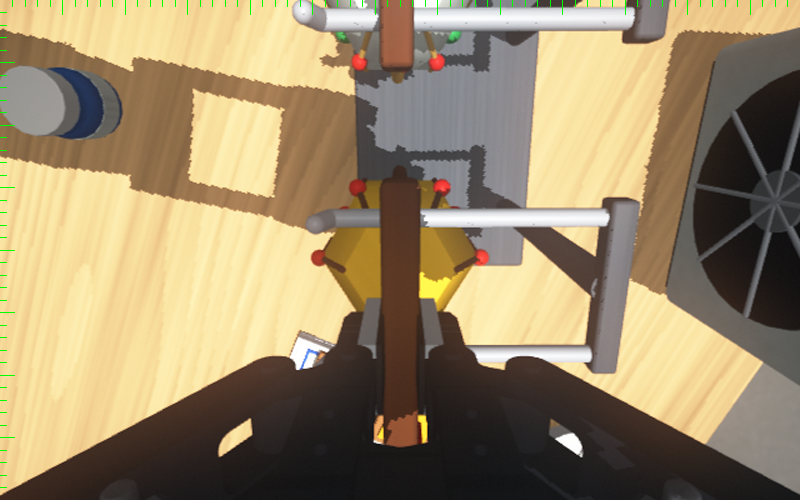

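View pics/sc33c.png

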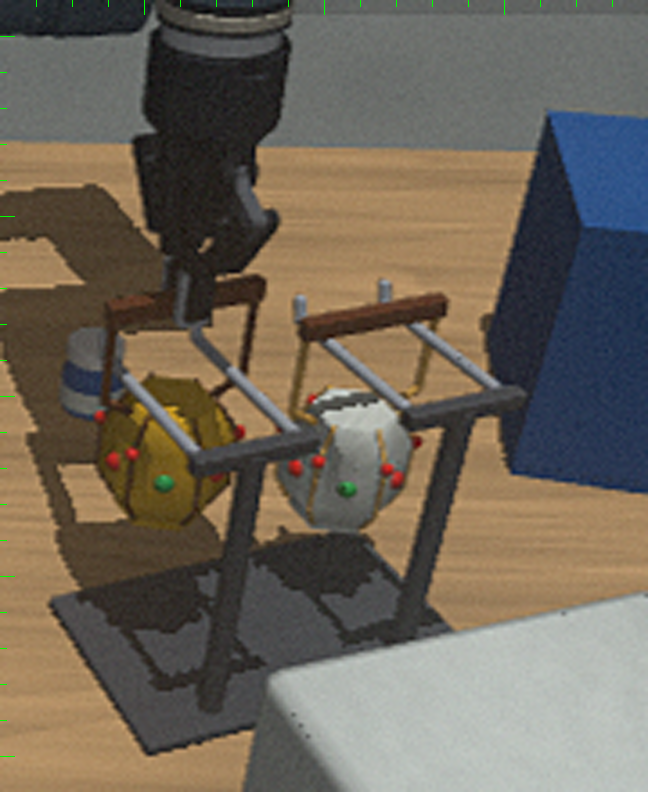

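```bash
python3 -m jog '{"linear":[[1.2,0,0],[2.4,0,0],[3.2,0,0],[3.6,0,0],[3.9,0,0],[3.9,0,0],[3.9,0,0]],"twist":[0,0,0,0,0,0,0],"claw":[-1,-1,-1,-1,-1,-1,-1]}'
```

```text
t: 40.88
tcp_pos: [0.5727, 0.2334, 0.1712]
tool_rot: [0.394, 0.587, -0.394, 0.587]
force: [-2.8, -1.2, 3.6]
finger_gap: 0.12
```

```bash
python3 -m jog '{"linear":[[0,0,0],[0,0,0],[0,0,0],[0,0,0],[0,0,0],[0,0,0],[-2,0,0],[-5,0,0],[-9,0,0],[-12,0,0],[-12,0,0]],"twist":[0,0,0,0,0,0,0,0,0,0,0],"claw":[-0.6,-0.4,-0.2,0,0,0,0,0,0,0,0]}';python3 - <<'E'
from h import *
s=snap("wrist","w34"); print(manip.sense()["tcp_pos"],manip.sense()["force"]); s=snap("scene","sc34"); crop("sc34",320,90,540,310,3.6,"sc34c"); s=snap("side","s34")
mv(.497,-.213,.15,110)
mv(.497,-.213,.15,-70)
E
```

```text
t: 41.8
tcp_pos: [0.5775, 0.2346, 0.298]
tool_rot: [0.398, 0.583, -0.39, 0.591]
force: [0.7, -0.4, 0.7]
finger_gap: 0.502
[0.57572589 0.23418197 0.29465222] [-0.31192328 -0.4474915  -1.89584356]
at [0.5727 0.2335 0.2899] yaw 22.3 -> linear cm [ 13.99 -23.93  38.44] twist -1.531 q6 -0.18 q6end~ -1.71 rows>= 13
at [0.5727 0.2335 0.2899] yaw 22.3 -> linear cm [ 13.99 -23.93  38.44] twist 1.611 q6 -0.18 q6end~ 1.43 rows>= 13
```

View pics/sc34c.png

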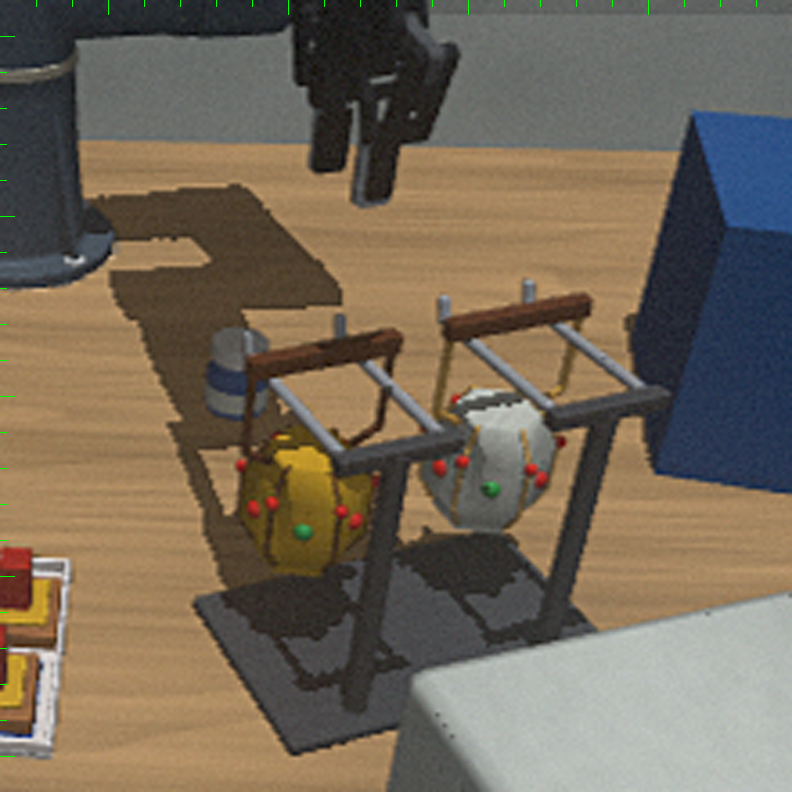

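View pics/s34.png

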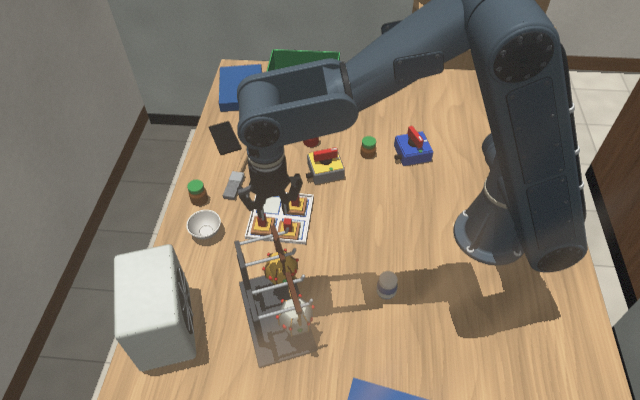

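View pics/w34.png

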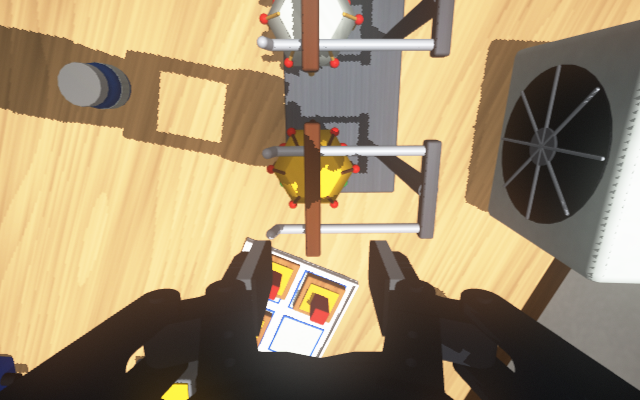

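```bash
python3 -m jog '{"linear":[[0,-6.3,23.3],[0,-6.3,23.3],[0,-6.3,23.3],[0,-6.3,23.3],[0,-6.3,23.3],[2,-6.3,23.3],[5,-6.3,23.3],[5,-6.3,23.3]],"twist":[-0.1,-0.2,-0.3,-0.4,-0.4,-0.4,-0.4,-0.4],"claw":[1,1,1,1,1,1,1,1]}';python3 - <<'E'
from h import *
s=snap("wrist","w35"); crop("w35",120,60,520,360,2,"w35c"); print(manip.sense()["tcp_pos"]); s=snap("scene","sc35"); crop("sc35",150,150,540,310,2,"sc35c"); 
mv(.497,-.2135,.12,109.9)
E
```

```text
t: 42.62
tcp_pos: [0.598, -0.0074, 0.2325]
tool_rot: [0.27, 0.659, -0.272, 0.648]
force: [-0.9, 0.7, -1.4]
finger_gap: 0.998
[ 0.59923715 -0.0061285   0.23510233]
at [ 0.6011 -0.0055  0.2375] yaw 45.2 -> linear cm [ 11.78 -22.05   7.35] twist -1.13 q6 -0.98 q6end~ -2.11 rows>= 10
```

View pics/w35c.png

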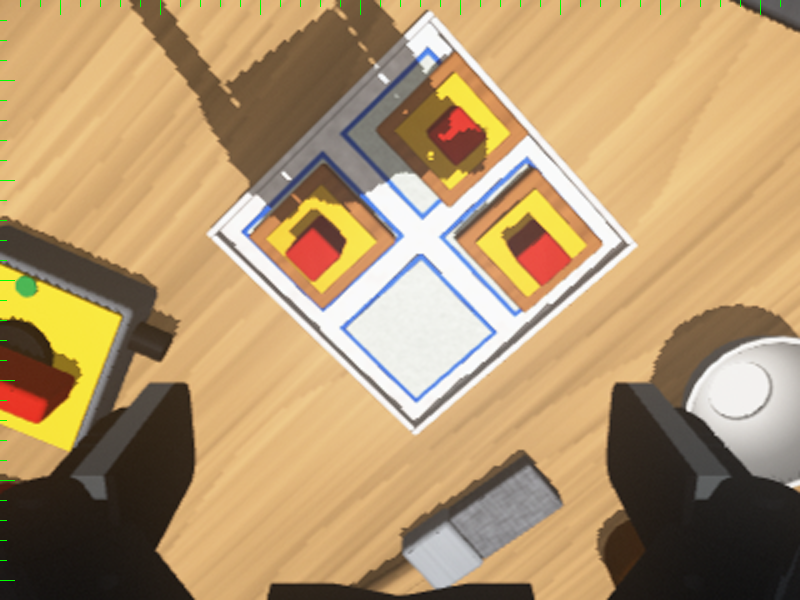

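View pics/sc35c.png

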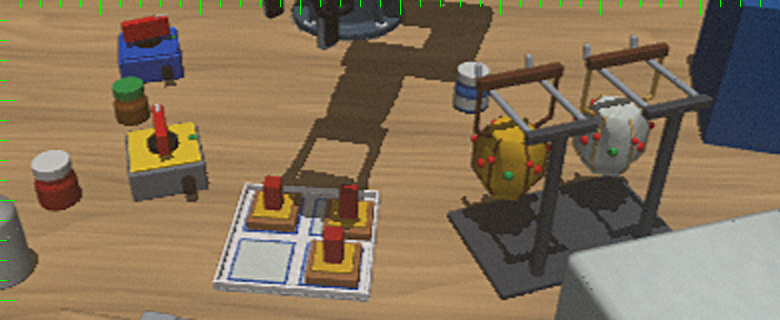

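```bash
cat > caps.py <<'E'
from h import *
def tray(w,P,c):
    t=onz(w,P(*c),.014); e=[t[(i+1)%4]-t[i] for i in range(4)]; print("tray",t.mean(0).round(4),[np.degrees(np.arctan2(v[1],v[0])).round(1) for v in e],[np.linalg.norm(v).round(4) for v in e]); return t.mean(0)
def sq(c,yaw=-1.4):
    a=np.radians(yaw); x=np.array([np.cos(a),np.sin(a),0]); y=np.array([-x[1],x[0],0]); return {n:c+.042*(i*x+j*y) for n,i,j in [(0,-1,1),(1,1,1),(2,-1,-1),(3,1,-1)]}
def cap(w,P,n,c,S,z=.018):
    q=onz(w,P(*c),z); m=q.mean(0); e=[q[(i+1)%4]-q[i] for i in range(4)]; print("cap sq",n,m.round(4),"off mm",((m-S[n])[:2]*1000).round(1),[np.degrees(np.arctan2(v[1],v[0])).round(1) for v in e],[np.linalg.norm(v).round(4) for v in e]); return m
E
python3 - <<'E'
from caps import *
w=load("w35"); P=lambda *p:np.array(p)/2+[120,60]-.5
c=tray(w,P,[(432,13),(636,243),(415,432),(208,235)]); S=sq(c); print({k:v.round(4).tolist() for k,v in S.items()})
print(proj(w,list(S.values())))
cap(w,P,0,[(456,55),(525,130),(448,207),(376,128)],S)
cap(w,P,1,[(533,165),(603,240),(524,312),(455,243)],S)
m=cap(w,P,2,[(325,163),(397,238),(322,310),(247,238)],S)
E
python3 - <<'E'
from h import *
crop("w35",270,60,450,280,4,"w35d")
E
```

```text
tray [ 0.6168 -0.0117  0.014 ] [np.float64(-1.4), np.float64(-91.5), np.float64(179.0), np.float64(88.3)] [np.float64(0.1754), np.float64(0.1777), np.float64(0.176), np.float64(0.1789)]
{0: [0.5758, 0.0313, 0.014], 1: [0.6598, 0.0293, 0.014], 2: [0.5737, -0.0526, 0.014], 3: [0.6577, -0.0547, 0.014]}
[[332.3227644  127.40873452]
 [381.23547435 180.21979268]
 [280.07781282 177.61830927]
 [329.07069206 226.77261819]]
cap sq 0 [0.5838 0.0434 0.018 ] off mm [ 8. 12.] [np.float64(-0.5), np.float64(-89.2), np.float64(177.7), np.float64(86.5)] [np.float64(0.056), np.float64(0.0605), np.float64(0.0604), np.float64(0.0586)]
cap sq 1 [0.6606 0.0317 0.018 ] off mm [0.8 2.4] [np.float64(-0.4), np.float64(-89.9), np.float64(-180.0), np.float64(91.2)] [np.float64(0.0606), np.float64(0.062), np.float64(0.0593), np.float64(0.0624)]
cap sq 2 [ 0.575  -0.0519  0.018 ] off mm [1.2 0.7] [np.float64(-1.7), np.float64(-90.6), np.float64(179.1), np.float64(87.9)] [np.float64(0.0593), np.float64(0.0628), np.float64(0.061), np.float64(0.0637)]
```

View pics/w35d.png

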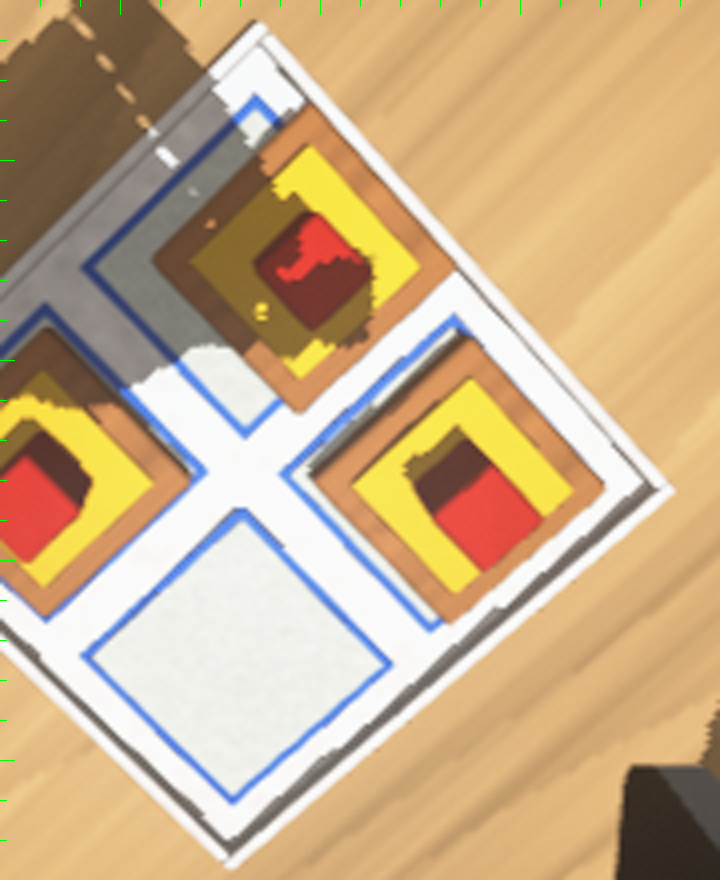

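```bash
python3 - <<'E'
from h import *
mv(.585,.0434,.06,-0.8)
E
```

```text
at [ 0.6011 -0.0055  0.2375] yaw 45.2 -> linear cm [17.77  2.4  -4.48] twist 0.802 q6 -0.98 q6end~ -0.18 rows>= 7
```

```bash
python3 -m jog '{"linear":[[4,2.4,-4.5],[8,2.4,-4.5],[12,2.4,-4.5],[14,2.4,-4.5],[15,2.4,-4.5],[16,2.4,-4.5],[17.7,2.4,-4.5],[17.7,2.4,-4.5],[17.7,2.4,-4.5]],"twist":[0.12,0.24,0.36,0.48,0.6,0.72,0.802,0.802,0.802],"claw":[0.4,0.4,0.4,0.4,0.4,0.4,0.4,0.4,0.4]}';python3 - <<'E'
from h import *
s=snap("wrist","w36"); crop("w36",120,60,520,360,2,"w36c"); print(manip.sense()["tcp_pos"])
E
```

```text
t: 43.47
tcp_pos: [0.5882, 0.0441, 0.0635]
tool_rot: [-0.502, -0.498, 0.502, -0.498]
force: [-0.4, 0.0, 0.6]
finger_gap: 0.699
[0.58892575 0.04380091 0.06416815]
```

View pics/w36c.png

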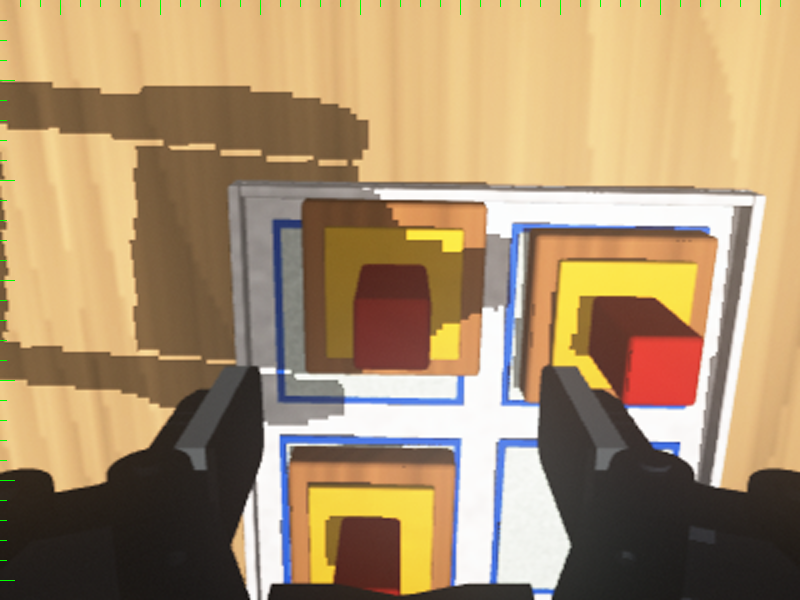

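```bash
python3 - <<'E'
from caps import *
w=load("w36"); P=lambda *p:np.array(p)/2+[120,60]-.5
S=sq(np.array([.6172,-.012,.004]))
cap(w,P,0,[(302,200),(487,204),(480,375),(305,372)],S); m=cap(w,P,0,[(355,297),(430,298),(430,370),(354,368)],S,.060)
q=onz(w,P((274,221),(464,401),(280,404)),.004); print(q.round(4), q[:2].mean(0))
mv(m[0],m[1],-.0065,-1.2)
E
```

```text
cap sq 0 [0.5848 0.0442 0.018 ] off mm [ 8.6 13.2] [np.float64(-1.7), np.float64(-90.9), np.float64(178.5), np.float64(88.3)] [np.float64(0.0607), np.float64(0.0606), np.float64(0.0615), np.float64(0.0609)]
cap sq 0 [0.585  0.0441 0.06  ] off mm [ 8.7 13.1] [np.float64(-1.2), np.float64(-89.8), np.float64(177.9), np.float64(87.7)] [np.float64(0.0208), np.float64(0.0215), np.float64(0.0217), np.float64(0.0212)]
[[ 0.5429  0.0659  0.004 ]
 [ 0.6107 -0.0036  0.004 ]
 [ 0.5412 -0.0043  0.004 ]] [0.57683153 0.03113683 0.004     ]
at [0.5889 0.0438 0.0642] yaw -0.5 -> linear cm [ 7.07 -0.41 -0.03] twist 0.012 q6 -0.11 q6end~ -0.09 rows>= 2
```

```bash
python3 -m jog '{"linear":[[2,-0.4,0],[4,-0.4,0],[6,-0.4,0],[7,-0.4,0],[7,-0.4,0],[7,-0.4,0],[7,-0.4,0],[7,-0.4,0],[7,-0.4,0],[7,-0.4,0],[7,-0.4,0],[7,-0.4,0],[5,-0.4,0],[4,-0.4,0],[4,-0.4,0]],"twist":[0.012,0.012,0.012,0.012,0.012,0.012,0.012,0.012,0.012,0.012,0.012,0.012,0.012,0.012,0.012],"claw":[0.4,0.4,0.4,0.4,0.4,-1,-1,-1,-1,-1,-1,-1,-1,-1,-1]}' 40;python3 - <<'E'
from h import *
s=snap("wrist","w37"); crop("w37",120,60,520,360,2,"w37c"); mv(.577,.0312,.01,-1.4)
E
```

```text
t: 44.77
tcp_pos: [0.5861, 0.0426, 0.0253]
tool_rot: [0.507, 0.492, -0.505, 0.495]
force: [0.7, 0.3, -0.6]
finger_gap: 0.25
at [0.5853 0.0427 0.0243] yaw -1.4 -> linear cm [ 1.43 -0.8   1.17] twist -0.0 q6 -0.09 q6end~ -0.09 rows>= 1
```

View pics/w37c.png

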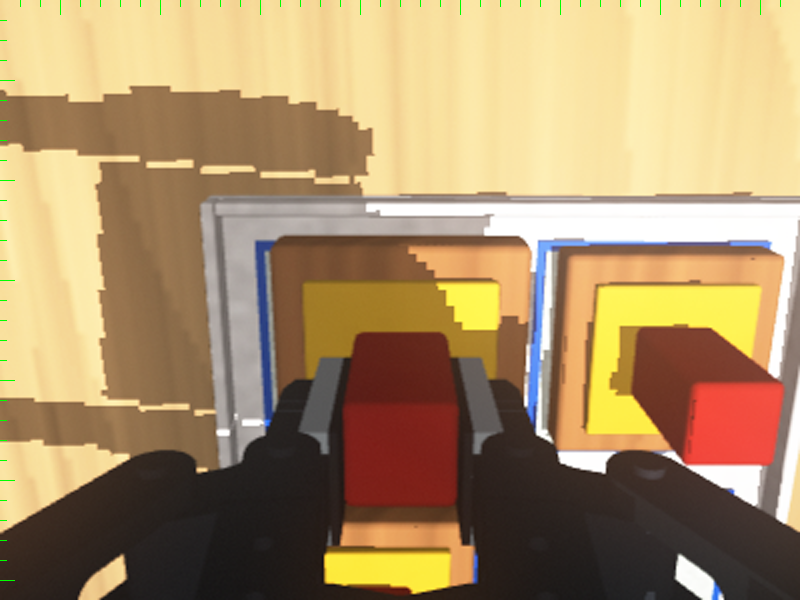

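```bash
python3 -m jog '{"linear":[[0,-0.85,1.3],[0,-0.85,1.3],[1,-0.85,1.3],[2,-0.85,1.3],[2.6,-0.85,1.3],[3.0,-0.85,1.3],[3.0,-0.85,1.3],[3.0,-0.85,1.3]],"twist":[0,0,0,0,0,0,0,0],"claw":[-1,-1,-1,-1,-1,-1,-1,-1]}'; python3 -m jog '{"linear":[[0,0,0],[0,0,0],[0,0,0],[0,0,0],[0,0,0],[-3,0,0],[-6,0,0],[-10,0,0],[-14,0,0],[-17,0,0],[-17,0,0]],"twist":[0,0,0,0,0,0,0,0,0,0,0],"claw":[0.4,0.4,0.4,0.4,0.4,0.4,0.4,0.4,0.4,0.4,0.4]}';python3 - <<'E'
from h import *
s=snap("wrist","w38"); crop("w38",220,80,420,270,4,"w38c"); print(manip.sense()["tcp_pos"])
mv(.497,-.2135,.12,109.9)
E
```

```text
t: 45.48
tcp_pos: [0.5746, 0.0305, -0.0057]
tool_rot: [-0.506, -0.494, 0.506, -0.493]
force: [-4.9, -0.1, 15.8]
finger_gap: 0.253
t: 46.4
tcp_pos: [0.5802, 0.0296, 0.1698]
tool_rot: [0.509, 0.49, -0.503, 0.498]
force: [1.2, -0.5, -0.3]
finger_gap: 0.697
[0.57824153 0.02974987 0.16685107]
at [0.5782 0.0297 0.1669] yaw -1.4 -> linear cm [ 4.64 -7.56 24.52] twist -1.943 q6 -0.12 q6end~ -2.06 rows>= 16
```

View pics/w38c.png

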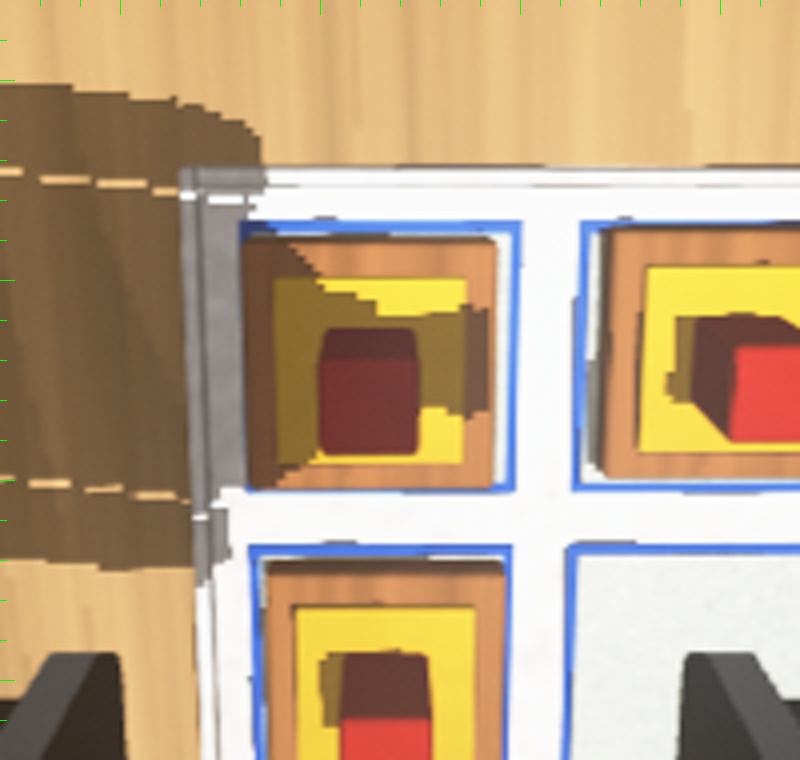

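```bash
python3 -m jog '{"linear":[[0,-0.5,2],[0,-2,6],[0,-3,10],[0,-4,14],[0,-5.5,18],[0,-7,22],[0,-7.6,24.5],[0,-7.6,24.5],[0,-7.6,24.5],[0,-7.6,24.5],[0,-7.6,24.5],[0,-7.6,24.5],[0,-7.6,24.5],[0,-7.6,24.5],[0,-7.6,24.5],[0,-7.6,24.5],[0,-7.6,24.5],[0,-7.6,24.5]],"twist":[-0.12,-0.24,-0.36,-0.48,-0.6,-0.72,-0.84,-0.96,-1.08,-1.2,-1.32,-1.44,-1.56,-1.68,-1.8,-1.92,-1.943,-1.943],"claw":[1,1,1,1,1,1,1,1,1,1,1,1,1,1,1,1,1,1]}';python3 - <<'E'
from h import *
s=snap("wrist","w39"); crop("w39",120,60,520,360,2,"w39c"); print(manip.sense()["tcp_pos"]); s=snap("scene","sc39"); s=snap("side","s39"); 
E
```

```text
t: 47.95
tcp_pos: [0.4924, -0.2124, 0.1618]
tool_rot: [-0.121, 0.697, 0.122, 0.696]
force: [0.2, 0.5, -0.0]
finger_gap: 0.998
[ 0.4926067  -0.2125486   0.16203282]
```

View pics/w39c.png

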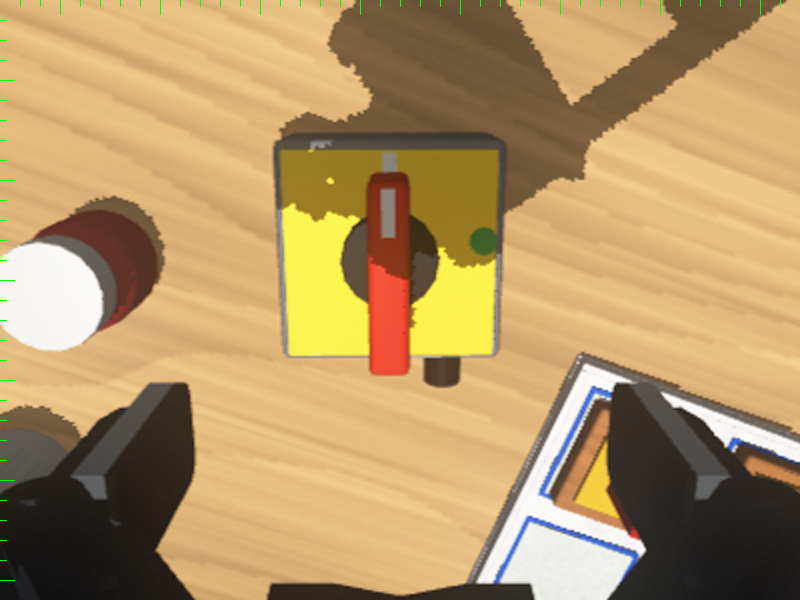

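View pics/s39.png

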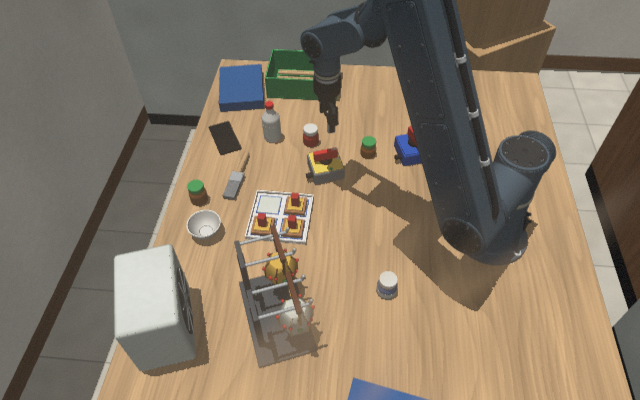

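View pics/sc39.png

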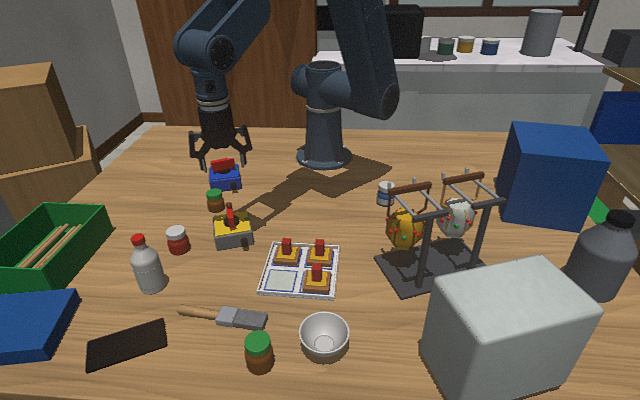

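```bash
python3 - <<'E'
from h import *
w=load("w39"); P=lambda *p:np.array(p)/2+[120,60]-.5
h=onz(w,P((388,176),(390,373)),.093); print(h.round(4), h.mean(0)); e=h[0]-h[1]; print(np.degrees(np.arctan2(e[1],e[0])))
c=h.mean(0); mv(c[0],c[1],.032,np.degrees(np.arctan2(e[1],e[0]))-90)
E
```

```text
[[ 0.4595 -0.2283  0.093 ]
 [ 0.531  -0.2021  0.093 ]] [ 0.4952144  -0.21516896  0.093     ]
-159.8887350243895
at [ 0.4929 -0.2127  0.1625] yaw 109.8 -> linear cm [13.05 -0.32  0.14] twist -0.006 q6 -2.53 q6end~ -2.54 rows>= 4
```

```bash
python3 -m jog '{"linear":[[4,-0.3,0.1],[8,-0.3,0.1],[11,-0.3,0.1],[13,-0.3,0.1],[13,-0.3,0.1],[13,-0.3,0.1],[13,-0.3,0.1],[13,-0.3,0.1],[13,-0.3,0.1],[13,-0.3,0.1],[13,-0.3,0.1],[13,-0.3,0.1],[13,-0.3,0.1],[13,-0.3,0.1],[13,-0.3,0.1],[13,-0.3,0.1]],"twist":[0,0,0,0,0,0,0,0,0,0,0,0,0,0,0,0],"claw":[1,1,1,1,1,1,-1,-1,-1,-1,-1,-1,-1,-1,-1,-1]}' 60
```

```text
t: 49.43
tcp_pos: [0.4957, -0.216, 0.0341]
tool_rot: [-0.123, 0.696, 0.122, 0.697]
force: [-0.7, 0.2, 6.4]
finger_gap: 0.17
```

```bash
python3 -m jog '{"linear":[[0,0,0],[0,0,0],[0,0,0],[0,0,0],[0,0,0],[0,0,0],[0,0,0],[0,0,0],[0,0,0],[0,0,0],[0,0,0],[0,0,0],[0,0,0],[0,0,0],[0,0,0],[0,0,0],[0,0,0]],"twist":[0.1,0.2,0.3,0.4,0.5,0.6,0.7,0.8,0.9,1.0,1.1,1.2,1.3,1.4,1.43,1.43,1.43],"claw":[-1,-1,-1,-1,-1,-1,-1,-1,-1,-1,-1,-1,-1,-1,-1,-1,-1]}'; python3 -m jog '{"linear":[[0,0,0],[0,0,0],[0,0,0],[0,0,0],[0,0,0],[-4,0,0],[-8,0,0],[-12,0,0],[-15,0,0],[-15,0,0],[-15,0,0]],"twist":[0,0,0,0,0,0,0,0,0,0,0],"claw":[1,1,1,1,1,1,1,1,1,1,1]}';python3 - <<'E'
from h import *
s=snap("wrist","w40"); crop("w40",0,0,640,400,1.25,"w40c"); print(manip.sense()["tcp_pos"],manip.sense()["force"]); mv(.56,-.0,.27,28)
E
```

```text
t: 50.85
tcp_pos: [0.4969, -0.2124, 0.0341]
tool_rot: [0.364, 0.606, -0.362, 0.607]
force: [6.7, 11.1, 6.6]
finger_gap: 0.172
t: 51.77
tcp_pos: [0.4961, -0.2165, 0.1851]
tool_rot: [0.364, 0.604, -0.365, 0.608]
force: [-0.5, 0.7, -1.2]
finger_gap: 0.998
[ 0.49481706 -0.21557564  0.18325923] [ 0.24154392  0.15063923 -0.35822103]
at [ 0.4948 -0.2156  0.1833] yaw 27.9 -> linear cm [ -8.68  15.86 -15.99] twist -0.001 q6 -1.11 q6end~ -1.11 rows>= 6
```

View pics/w40c.png

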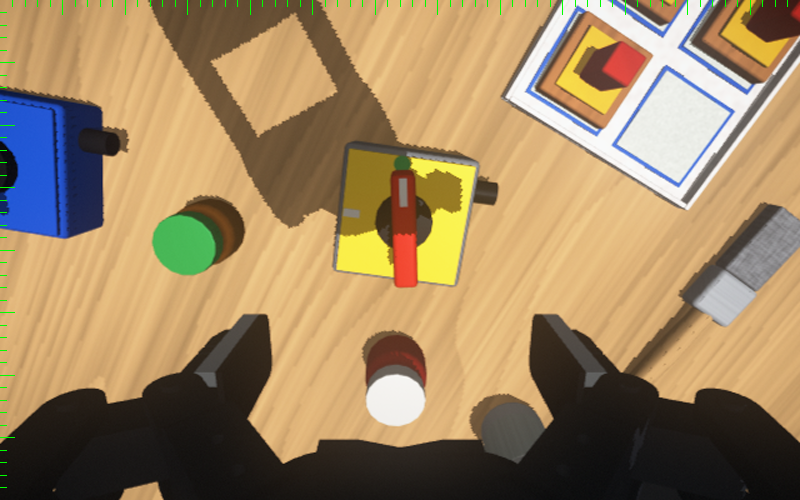

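```bash
python3 -m jog '{"linear":[[-4,0,0],[-8,4,-3],[-8.7,8,-6],[-8.7,12,-10],[-8.7,15.9,-14],[-8.7,15.9,-16],[-8.7,15.9,-16],[-8.7,15.9,-16]],"twist":[0,0,0.1,0.2,0.3,0.4,0.5,0.5],"claw":[1,1,1,1,1,1,1,1]}';python3 - <<'E'
from h import *
s=snap("wrist","w41"); crop("w41",200,60,440,260,3.2,"w41c"); print(manip.sense()["tcp_pos"],manip.sense()["force"]); s=snap("scene","sc41"); s=snap("side","s41")
E
```

```text
t: 52.48
tcp_pos: [0.5592, 0.0063, 0.2676]
tool_rot: [-0.502, -0.5, 0.503, -0.495]
force: [-0.6, -1.2, 0.7]
finger_gap: 0.995
[0.55922485 0.00342348 0.26763059] [-0.10744644  0.18502335 -0.03104585]
```

View pics/w41c.png

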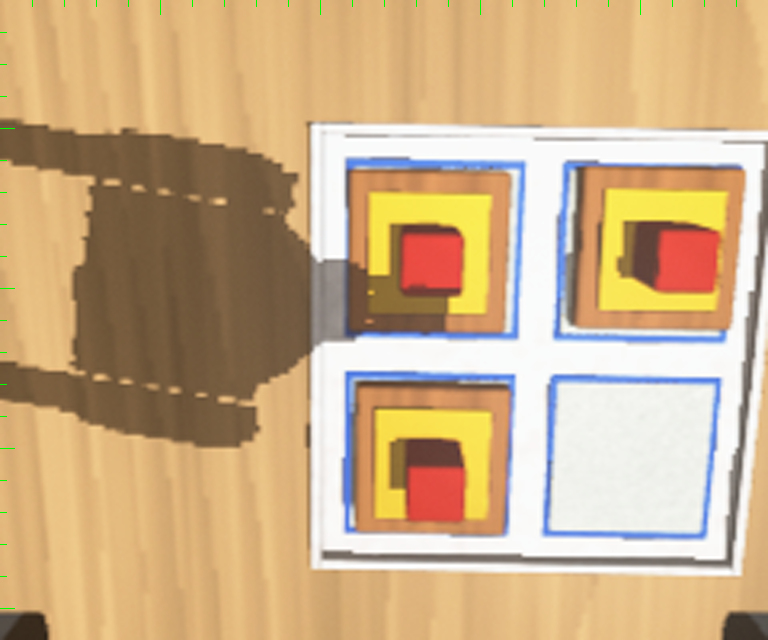

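View pics/sc41.png

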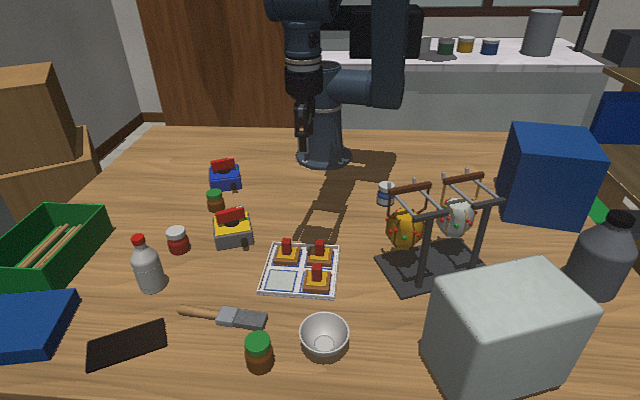

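```bash
python3 - <<'E'
from caps import *
w=load("w41"); P=lambda *p:np.array(p)/3.2+[200,60]-.5
S=sq(np.array([.6172,-.012,.004]))
cap(w,P,0,[(348,168),(511,170),(504,334),(347,328)],S);cap(w,P,1,[(578,165),(746,168),(732,330),(573,326)],S);cap(w,P,2,[(357,385),(509,387),(505,535),(356,532)],S)
print(manip.sense()["qd"].round(3)); print(manip.sign_off())
E
```

```text
cap sq 0 [0.5732 0.0316 0.018 ] off mm [-3.   0.6] [np.float64(-1.2), np.float64(-91.3), np.float64(177.3), np.float64(88.6)] [np.float64(0.0614), np.float64(0.0623), np.float64(0.0614), np.float64(0.0607)]
cap sq 1 [0.6612 0.0319 0.018 ] off mm [0.9 3. ] [np.float64(-1.5), np.float64(-90.7), np.float64(178.1), np.float64(90.3)] [np.float64(0.0631), np.float64(0.0614), np.float64(0.0621), np.float64(0.061)]
cap sq 2 [ 0.575  -0.0521  0.018 ] off mm [0.8 0.8] [np.float64(-1.2), np.float64(-90.4), np.float64(178.4), np.float64(88.7)] [np.float64(0.0602), np.float64(0.0622), np.float64(0.0612), np.float64(0.0617)]
[-0.032 -0.007 -0.008  0.     0.002  0.003]
the job is handed in; nothing more can be done
None
```

The job is handed in at about 52 s. I turned the yellow-topped isolator off, set all three caps I could find in the tray, hung both lanterns and turned the isolator back on. The hand-in gave no verdict.

**Last checks**
- **Isolator:** the handle's white line is at the green dot, so it is on.
- **Caps:** their centres are within about 3 mm of their squares and their sides are parallel to within about 2°.
- **Lanterns:** the white one hangs on the fork farther from the tray and the yellow one on the nearer fork. Both are released and upright, judged by eye.
- **Bystanders:** the jars, brush and glue bottle look unmoved in the pictures; I did not measure them.
- **Robot:** it stands clear of everything.

**What went wrong or disagreed**
- **First grip missed:** my first close on the isolator handle caught nothing. The real fingertips sit about 34 mm short of the reported tool point. I allowed for that from then on.
- **Cap knocked aside:** one cap was found about 15 mm off its square after it had been placed. I put it back before turning the isolator on.
- **Camera readings:** the fixed cameras and the wrist camera differed by up to about 7 mm. I worked from the wrist camera.

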